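Load the ageing pot with bonded rubber test pieces

TASK

Load the ageing pot: turn its bayonet cover a quarter turn anticlockwise, lift it off and set it down flat on the green mat. Hang every test piece standing on the bench by its slot on a brass pin of the rack in the pot, one to a pin, any pin, then put the cover back on and turn it clockwise until it is locked. Leave the other things on the bench where they are.

Things in the scene. Friction and masses are not known exactly. Their poses are not given: they have to be found in the camera images.
- pot: Fixed stainless ageing pot, 264 mm outside diameter, rim 115 above the bench, bore 200 diameter, 85 deep. Origin: centre of its underside on the bench, z up. A rack bar 10 thick runs along its x axis through the centre (x -82 to 82, top at height 124), with two brass pins sticking out level from each side, along +y and -y. Two brass bayonet claws stand on the rim (see point claw).
- claw (a point): Middle of the claw at the pot's +x side, on the rim 121 mm from the axis; the other is its mirror across the axis. Each is 62 long around the rim and reaches inward to 111 from the axis; gap under it 8.5, top 14.5 above the rim. Stop wall at its clockwise end (from above), open at the other end. Site axes are the pot's.
- cover: Loose domed aluminium cover, 600 g, dome 190 mm diameter, flange 216 diameter x 6, two brass lugs 36 wide at its +x and -x reaching to 121 from the axis. Origin: on the axis, underside of the flange, which lies on the pot's rim (height 115 when on); a spigot 190 diameter goes 5 lower, with 3 mm play in the bore. Dome top 61 above the origin, hollow up to 55. z up. Turns freely.
- cover_grip (a point): Middle of the black bar handle, 95 mm above the cover's origin. Bar along cover x: 120 long, 20 wide, 22 tall, 23 clear over the dome, posts 42 each side. Locked: cover x along pot x (either way round). Anticlockwise from above 30 degrees frees the lugs, 90 puts them mid-gap. On again: lugs mid-gap, down to the rim, then clockwise to the stop (up to 2 degrees past alignment).
- mat: Fixed round green mat for the cover, 250 mm diameter, 5 thick; origin at the centre of its underside on the bench.
- pin1 (a point): Point on the axis of brass pin 1, 120 mm above the bench, at x = -32 in the pot's frame (point axes are the pot's), midway along the free shank. The pin sticks out along pot -y: 8 diameter, free shank 5 to 51 from the pot's x axis (this point at 30), then a head 18 diameter, 4 thick, too big to pass through a slot.
- pin2 (a point): Point on the axis of brass pin 2, 120 mm above the bench, at x = 46 in the pot's frame (point axes are the pot's), midway along the free shank. The pin sticks out along pot -y: 8 diameter, free shank 5 to 51 from the pot's x axis (this point at 30), then a head 18 diameter, 4 thick, too big to pass through a slot.
- pin3 (a point): Point on the axis of brass pin 3, 120 mm above the bench, at x = -32 in the pot's frame (point axes are the pot's), midway along the free shank. The pin sticks out along pot +y: 8 diameter, free shank 5 to 51 from the pot's x axis (this point at 30), then a head 18 diameter, 4 thick, too big to pass through a slot.
- pin4 (a point): Point on the axis of brass pin 4, 120 mm above the bench, at x = 46 in the pot's frame (point axes are the pot's), midway along the free shank. The pin sticks out along pot +y: 8 diameter, free shank 5 to 51 from the pot's x axis (this point at 30), then a head 18 diameter, 4 thick, too big to pass through a slot.
- piece1: Test piece 1 (None if absent), 180 g, 96 mm tall, standing on a foot disc 42 diameter; black rubber cylinder 36 diameter, cap disc 40 diameter up to 34. Above that a flat upright steel lug, 34 to 96 high, 36 wide (its x), 10 thick (its y), with a J-slot through its thickness (see its slot point). Solid from 66 to 96 high: grip it there by the 10 mm. Origin: centre of underside, z up.
- piece2: Test piece 2 (None if absent), 180 g, 96 mm tall, standing on a foot disc 42 diameter; red rubber cylinder 36 diameter, cap disc 40 diameter up to 34. Above that a flat upright steel lug, 34 to 96 high, 36 wide (its x), 10 thick (its y), with a J-slot through its thickness (see its slot point). Solid from 66 to 96 high: grip it there by the 10 mm. Origin: centre of underside, z up.
- piece3: Test piece 3 (None if absent), 180 g, 96 mm tall, standing on a foot disc 42 diameter; blue rubber cylinder 36 diameter, cap disc 40 diameter up to 34. Above that a flat upright steel lug, 34 to 96 high, 36 wide (its x), 10 thick (its y), with a J-slot through its thickness (see its slot point). Solid from 66 to 96 high: grip it there by the 10 mm. Origin: centre of underside, z up.
- piece4: Test piece 4 (None if absent), 180 g, 96 mm tall, standing on a foot disc 42 diameter; black rubber cylinder 36 diameter, cap disc 40 diameter up to 34. Above that a flat upright steel lug, 34 to 96 high, 36 wide (its x), 10 thick (its y), with a J-slot through its thickness (see its slot point). Solid from 66 to 96 high: grip it there by the 10 mm. Origin: centre of underside, z up.
- slot1 (a point): Where the pin's axis lies in hung piece 1: on its axis, 62 mm above the foot. Slot mouth open at the lug's +x edge, 44 to 58 high, running in to x = -6; there a pocket x -6 to 6 goes up to height 66. To hang: piece x along pot x, piece 25 mm off the pin towards pot -x, the pin level with the mouth; slide towards pot +x until the pin is under the pocket, then lower 11.
- slot2 (a point): Where the pin's axis lies in hung piece 2: on its axis, 62 mm above the foot. Slot mouth open at the lug's +x edge, 44 to 58 high, running in to x = -6; there a pocket x -6 to 6 goes up to height 66. To hang: piece x along pot x, piece 25 mm off the pin towards pot -x, the pin level with the mouth; slide towards pot +x until the pin is under the pocket, then lower 11.
- slot3 (a point): Where the pin's axis lies in hung piece 3: on its axis, 62 mm above the foot. Slot mouth open at the lug's +x edge, 44 to 58 high, running in to x = -6; there a pocket x -6 to 6 goes up to height 66. To hang: piece x along pot x, piece 25 mm off the pin towards pot -x, the pin level with the mouth; slide towards pot +x until the pin is under the pocket, then lower 11.
- slot4 (a point): Where the pin's axis lies in hung piece 4: on its axis, 62 mm above the foot. Slot mouth open at the lug's +x edge, 44 to 58 high, running in to x = -6; there a pocket x -6 to 6 goes up to height 66. To hang: piece x along pot x, piece 25 mm off the pin towards pot -x, the pin level with the mouth; slide towards pot +x until the pin is under the pocket, then lower 11.
- wrench: Steel wrench 160 long lying on the bench. Not part of the job; leave it where it is. Origin at the underside.
- fitting: Small brass fitting, 26 diameter, 32 tall, standing among the test pieces. Not part of the job; leave it where it is. Origin at the underside.
- timer: White timer box 55 x 85 x 24. Not part of the job; leave it where it is. Origin at the underside.
- tape: Yellow tape roll, 90 diameter, 24 tall. Not part of the job; leave it where it is. Origin at the underside.
- beaker: Glass beaker, 70 diameter, 90 tall. Not part of the job; leave it where it is. Origin at the underside.
- bottle: White bottle with red cap, 64 diameter, 160 tall. Not part of the job; leave it where it is. Origin at the underside.
- caliper: Caliper 200 long lying on the bench. Not part of the job; leave it where it is. Origin at the underside.
Mind the look-alikes: they are no part of the job. Leave any orange or pink look-alike of the piece1 alone.

How it is judged:
On the way, in this order (a step that is already met when the one before it is completed fails the run):
1. the cover lies flat on the green mat (horizontal distance between cover and mat below 0.07 m and height (world z) of cover below 0.02 m and angle between cover's own z axis and vertical below 0.1 rad and linear speed of cover below 0.05 m/s), for 0.2 s.
2. every test piece present hangs by its slot on a pin while the cover is off (((horizontal distance between slot1 and pin1 below 0.025 m and x of slot1 in the frame of pin1 between -0.006 and 0.006 m) or (horizontal distance between slot1 and pin2 below 0.025 m and x of slot1 in the frame of pin2 between -0.006 and 0.006 m) or (horizontal distance between slot1 and pin3 below 0.025 m and x of slot1 in the frame of pin3 between -0.006 and 0.006 m) or (horizontal distance between slot1 and pin4 below 0.025 m and x of slot1 in the frame of pin4 between -0.006 and 0.006 m)) and height (world z) of slot1 between 0.115 and 0.124 m and angle between each of piece1, piece2, piece3, piece4's own z axis and vertical below 0.2 rad and linear speed of each of piece1, piece2, piece3, piece4 below 0.05 m/s and ((horizontal distance between slot2 and pin1 below 0.025 m and x of slot2 in the frame of pin1 between -0.006 and 0.006 m) or (horizontal distance between slot2 and pin2 below 0.025 m and x of slot2 in the frame of pin2 between -0.006 and 0.006 m) or (horizontal distance between slot2 and pin3 below 0.025 m and x of slot2 in the frame of pin3 between -0.006 and 0.006 m) or (horizontal distance between slot2 and pin4 below 0.025 m and x of slot2 in the frame of pin4 between -0.006 and 0.006 m)) and height (world z) of slot2 between 0.115 and 0.124 m and ((horizontal distance between slot3 and pin1 below 0.025 m and x of slot3 in the frame of pin1 between -0.006 and 0.006 m) or (horizontal distance between slot3 and pin2 below 0.025 m and x of slot3 in the frame of pin2 between -0.006 and 0.006 m) or (horizontal distance between slot3 and pin3 below 0.025 m and x of slot3 in the frame of pin3 between -0.006 and 0.006 m) or (horizontal distance between slot3 and pin4 below 0.025 m and x of slot3 in the frame of pin4 between -0.006 and 0.006 m)) and height (world z) of slot3 between 0.115 and 0.124 m and ((horizontal distance between slot4 and pin1 below 0.025 m and x of slot4 in the frame of pin1 between -0.006 and 0.006 m) or (horizontal distance between slot4 and pin2 below 0.025 m and x of slot4 in the frame of pin2 between -0.006 and 0.006 m) or (horizontal distance between slot4 and pin3 below 0.025 m and x of slot4 in the frame of pin3 between -0.006 and 0.006 m) or (horizontal distance between slot4 and pin4 below 0.025 m and x of slot4 in the frame of pin4 between -0.006 and 0.006 m)) and height (world z) of slot4 between 0.115 and 0.124 m and horizontal distance between cover and pot above 0.15 m), for 0.2 s.
At the end, for the whole second after the job is handed in: Every test piece present hangs upright (within 0.2 rad) by its slot on a pin, at rest, the pin in the upper pocket of the slot (within 6 mm along the rack, 5 mm in height); the cover sits flat on the pot's rim (within 4 mm) and is turned locked, its lugs within 0.17 rad of the middle of the claws (((horizontal distance between slot1 and pin1 below 0.025 m and x of slot1 in the frame of pin1 between -0.006 and 0.006 m) or (horizontal distance between slot1 and pin2 below 0.025 m and x of slot1 in the frame of pin2 between -0.006 and 0.006 m) or (horizontal distance between slot1 and pin3 below 0.025 m and x of slot1 in the frame of pin3 between -0.006 and 0.006 m) or (horizontal distance between slot1 and pin4 below 0.025 m and x of slot1 in the frame of pin4 between -0.006 and 0.006 m)) and height (world z) of slot1 between 0.115 and 0.124 m and angle between each of piece1, piece2, piece3, piece4's own z axis and vertical below 0.2 rad and linear speed of each of piece1, piece2, piece3, piece4 below 0.05 m/s and ((horizontal distance between slot2 and pin1 below 0.025 m and x of slot2 in the frame of pin1 between -0.006 and 0.006 m) or (horizontal distance between slot2 and pin2 below 0.025 m and x of slot2 in the frame of pin2 between -0.006 and 0.006 m) or (horizontal distance between slot2 and pin3 below 0.025 m and x of slot2 in the frame of pin3 between -0.006 and 0.006 m) or (horizontal distance between slot2 and pin4 below 0.025 m and x of slot2 in the frame of pin4 between -0.006 and 0.006 m)) and height (world z) of slot2 between 0.115 and 0.124 m and ((horizontal distance between slot3 and pin1 below 0.025 m and x of slot3 in the frame of pin1 between -0.006 and 0.006 m) or (horizontal distance between slot3 and pin2 below 0.025 m and x of slot3 in the frame of pin2 between -0.006 and 0.006 m) or (horizontal distance between slot3 and pin3 below 0.025 m and x of slot3 in the frame of pin3 between -0.006 and 0.006 m) or (horizontal distance between slot3 and pin4 below 0.025 m and x of slot3 in the frame of pin4 between -0.006 and 0.006 m)) and height (world z) of slot3 between 0.115 and 0.124 m and ((horizontal distance between slot4 and pin1 below 0.025 m and x of slot4 in the frame of pin1 between -0.006 and 0.006 m) or (horizontal distance between slot4 and pin2 below 0.025 m and x of slot4 in the frame of pin2 between -0.006 and 0.006 m) or (horizontal distance between slot4 and pin3 below 0.025 m and x of slot4 in the frame of pin3 between -0.006 and 0.006 m) or (horizontal distance between slot4 and pin4 below 0.025 m and x of slot4 in the frame of pin4 between -0.006 and 0.006 m)) and height (world z) of slot4 between 0.115 and 0.124 m and horizontal distance between cover and pot below 0.008 m and height (world z) of cover between 0.111 and 0.119 m and angle between the x axis of cover and the x axis of pot, either way round below 0.17 rad and angle between cover's own z axis and vertical below 0.04 rad); the robot touches nothing.
It fails at once if a bystander is shoved more than 4 cm (distance of any of wrench, fitting, timer, tape, beaker, bottle, caliper from where it was at the start of the episode above 0.04 m).
Of piece1, piece2, piece3, piece4 only 3 to 4 are there at a start; the rules pass over those that are not, and their reading is None.
At some moment in a run one of cover may be knocked a few centimetres aside while the robot is not near it.
It also fails if it takes over 210 s, if anything falls off the work surface, if the arm or the gripper's body presses on something with over 40 N, if the wrist force passes 120 N, or if a joint passes its speed limit or range.

ROBOT

A 6-joint arm with a two-finger parallel gripper is mounted at the origin on the work surface. World frame = base frame: x ahead of the robot, y to its left, z up, the work surface at z = 0. Lengths are in m, angles in rad, forces in N, time in s.
With the tool pointing down it reaches from about 0.275 to 0.825 m from the base axis. Payload 5.2 kg.
Tool frame: the origin (TCP) lies on the centre line of the jaws, within the pads' length; the fingertips stand 11 mm ahead of it and the grasp point (between the pads) lies 8 mm behind it; z points along the fingers, y is the direction in which the jaws open and shut (so a half turn about z gives the same grasp; the last joint's range is limited). The gripper opens to 93 mm and grips with 3 to 60 N. Pads are 15 mm wide; open, the fingers measure 128 mm over their backs; the gripper's body (75 mm by 188 mm) begins 65 mm behind the grasp point.
Start: joints at [-1.322, 0.259, 1.535, -0, 1.348, -0.203], TCP at [0.24, -0.495, 0.23] pointing down, gripper open.
Joint ranges: [-3.14, 3.14], [-0.91, 2.08], [0.19, 2.58], [-1.22, 4.36], [0.22, 2.71], [-3.12, 3.12]. Speed limits (rad/s): [2.57, 2.57, 3.14, 3.14, 3.14, 3.14].

INTERFACE

Orientations are given as a unit quaternion [w, x, y, z].
In Python, from bench import * gives the robot as it stands. The module is installed in compiled form; this text tells all that it offers.
- The arm moves only by the tool jog_arm, never from a script. Its argument "steps" is a list that holds one entry, the list of rows, each a list of 4 numbers: the shift along the tool's x, y, z in m, then the turn about the tool's z in rad. A call has 1 to 10 rows; each row shifts and turns the commanded pose from where the row before left it, along the tool's axes as they then stand; what a row does not reach is not made up. A row lasts 1/8 s, in which the tool goes at most 62.5 mm and 10.7 degrees, less where a joint would pass 70% of its speed; a pose out of reach is approached as far as the arm can. A call with a gripper value outside its range is refused whole. "grip" is the closure, from -1 (fully open) to 1 (shut), set as the call begins (left out, the last holds). The fingers move at their own pace and stop on an object; the grip force is fixed at half the most. Time passes only in rows, so rows that do not move let the fingers close. It gives the time, the measured TCP pose, the force and the opening at its end, in the units of the state.
- sense(): the state, without advancing time (a new reading comes with each control period).
- read_camera(name): name is "scene" or "top"; returns (picture, depth): 400x640x3 uint8, red, green, blue; 400x640 float32, m along the optical axis (not along the pixel's ray), 0 where there is no reading.
- calibration(name): a dict with "fx", "fy", "cx", "cy" (pixels), "k1" (the pictures are not rectified: a ray, as slopes to the right and down, at radius r is drawn at 1 + k1 r^2 times it, then the intrinsics apply), "T" (4x4, takes a point from camera to world coordinates). Camera axes: x right, y up, looking along -z (the intrinsics and any distortion apply to the point x, -y, -z); pixel columns grow to the right and rows downward; lengths in m; the calibration is good to about 2 mm. A picture is of the moment at which its call begins. calibration takes no time and is no camera call.
- close_job(): hands the job in, once; it reports no verdict.
Trained networks look in the newest picture that a camera, given by its name, has taken for a name from the list of things; names that differ only in an ending like _2 or _b are one class to them, and where a whole thing is asked for, a point or a joint stands for the part that bears it (a point fixed in the world has none). Each returns a list of dicts, best first, with "score" (0 to 1); they miss things now and then, are a little off and sometimes report something else, mostly with a low value. They report only what shows in the picture. A call takes as long as a camera call. They do not tell look-alikes from the thing itself.
- look_for(camera, target): "pixel" ([column, row] in pixels, amid what is visible of it).
The state is a dict: "time": time; "qpos": joint angles; "joint_vel": joint speeds; "effort": joint torques, N m; "eef_pos": TCP position; "ee_rot": TCP orientation; "wrist_force": force on the tool from outside, world axes, zero at the start; "ft_torque": the same for the moment, N m; "opening": opening from 0.0 (shut) to 1.0 (fully open).
Only numpy, scipy, OpenCV 4.12 (cv2) and the standard library are available. Lean on these libraries where they do the work, as an engineer would, in place of code of your own. Each camera call takes 0.05 s, during which the arm holds its last target.

## Working session

There is one attempt and no reset: what is moved stays moved. The work goes in short steps, Python scripts to look and compute and a tool call to move; the robot and the scene stay as the last step left them, time stands still between calls to the robot, and variables do not carry over. Pictures are saved under pics/ and viewed, and the job is handed in when it is done.

Besides the shell and the picture viewer there is one more tool, called after "Emit:" as name(argument=value, ...) on one line, values as JSON. jog_arm: Moves the arm, as the interface text tells. Its arguments: {"type":"object","properties":{"steps":{"type":"array"},"grip":{"type":"number"}},"required":["steps"]}

```bash
mkdir -p pics; python3 - <<'E'
from bench import *
import cv2, numpy as np
print(sense())
for c in ("scene","top"):
    p,d=read_camera(c)
    cv2.imwrite(f"pics/{c}0.png",p[:,:,::-1])
    np.save(f"{c}_d.npy",d); np.save(f"{c}_p.npy",p)
    print(c,calibration(c), d.min(), d.max())
E
```

```text
{'time': 0.0, 'qpos': array([-1.32181065e+00,  2.59319589e-01,  1.53607427e+00,  1.30564835e-05,
        1.34798542e+00, -2.02814621e-01]), 'joint_vel': array([-6.94997457e-04,  2.32543628e-04, -1.88202078e-03,  1.98088620e-05,
       -2.62092905e-03,  1.73224030e-03]), 'effort': array([-2.49825625e-04, -4.37307751e+01, -2.84003842e+01,  7.18586636e-02,
        4.12529579e-02, -1.16309002e-04]), 'eef_pos': array([ 0.24000954, -0.4942914 ,  0.22883382]), 'ee_rot': array([-8.93223281e-04,  9.74592819e-01,  2.23982231e-01, -1.42569255e-05]), 'wrist_force': array([ 0.14479074, -0.20904443,  0.61897987]), 'ft_torque': array([0.01830081, 0.06481121, 0.03704745]), 'opening': 1.0023208440030371}
scene {'fx': 420.212869874586, 'fy': 420.212869874586, 'cx': 322.4732067385691, 'cy': 204.75107244605817, 'k1': 0.01783383541173332, 'T': array([[ 0.25859165, -0.55467505,  0.79086406,  1.58291641],
       [ 0.96581281,  0.16399302, -0.20077824, -0.28350532],
       [-0.0183295 ,  0.81574621,  0.57811949,  0.88839694],
       [ 0.        ,  0.        ,  0.        ,  1.        ]])} 0.0 3.7937474
top {'fx': 461.3416281789302, 'fy': 461.3416281789302, 'cx': 328.615759728086, 'cy': 200.16436877475954, 'k1': -0.016152744907433434, 'T': array([[ 0.01163006,  0.98783157, -0.15509203,  0.34439332],
       [-0.9997565 ,  0.00857846, -0.02033087, -0.03162737],
       [-0.01875302,  0.15529072,  0.9876908 ,  1.51856064],
       [ 0.        ,  0.        ,  0.        ,  1.        ]])} 0.0 2.4962604
```

View pics/scene0.png

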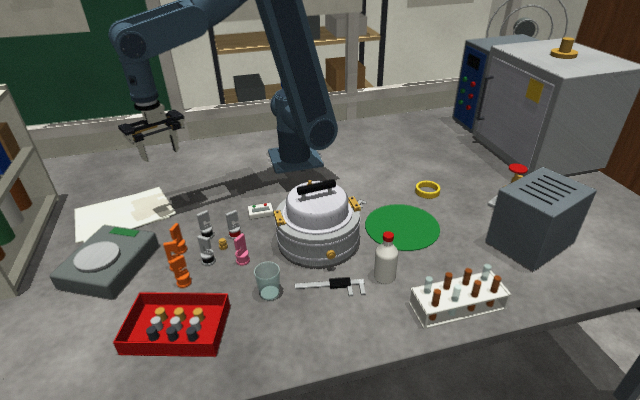

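View pics/top0.png

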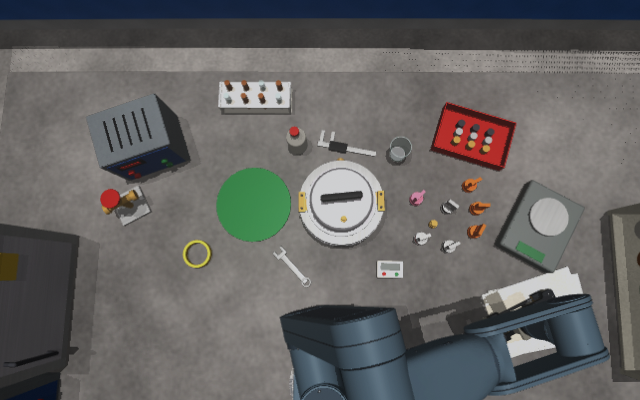

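```bash
cat > h.py <<'E'
import cv2, numpy as np
from bench import *
def ray(cam,u,v):
    c=calibration(cam); x=(u-c['cx'])/c['fx']; y=(v-c['cy'])/c['fy']
    a,b=x,y
    for _ in range(20):
        s=1+c['k1']*(a*a+b*b); a,b=x/s,y/s
    d=np.array([a,-b,-1.]); T=c['T']
    return T[:3,3],T[:3,:3]@d
def p2w(cam,u,v,depth):
    o,d=ray(cam,u,v); return o+d*depth
def atz(cam,u,v,z):
    o,d=ray(cam,u,v); return o+d*(z-o[2])/d[2]
def proj(cam,P):
    c=calibration(cam); T=c['T']; q=T[:3,:3].T@(np.asarray(P,float)-T[:3,3])
    a,b=q[0]/-q[2],-q[1]/-q[2]; s=1+c['k1']*(a*a+b*b)
    return np.array([c['fx']*a*s+c['cx'],c['fy']*b*s+c['cy']])
def cloud(cam,d):
    c=calibration(cam); H,W=d.shape
    u,v=np.meshgrid(np.arange(W),np.arange(H))
    x=(u-c['cx'])/c['fx']; y=(v-c['cy'])/c['fy']; a,b=x.copy(),y.copy()
    for _ in range(20):
        s=1+c['k1']*(a*a+b*b); a,b=x/s,y/s
    D=np.stack([a,-b,-np.ones_like(a)],-1)@c['T'][:3,:3].T
    P=c['T'][:3,3]+D*d[...,None]; P[d==0]=np.nan
    return P
def tri(a,b):
    o1,d1=ray("scene",*a); o2,d2=ray("top",*b)
    A=np.stack([d1,-d2],1); t=np.linalg.lstsq(A,o2-o1,rcond=None)[0]
    p,q=o1+d1*t[0],o2+d2*t[1]
    return (p+q)/2, np.linalg.norm(p-q)
def crop(p,x0,y0,x1,y1,s,name):
    cv2.imwrite("pics/"+name,cv2.resize(p[y0:y1,x0:x1,::-1],None,fx=s,fy=s,interpolation=cv2.INTER_CUBIC))
E
python3 - <<'E'
from h import *
s=np.load("scene_p.npy");t=np.load("top_p.npy")
crop(s,150,195,280,305,6,"s1.png"); crop(t,390,160,500,265,7,"t1.png"); crop(t,285,145,400,255,6,"t2.png");crop(s,265,170,375,270,7,"s2.png")
P=cloud("top",np.load("top_d.npy"))
print(P[200:204,150]); print(np.nanmedian(P[330//1-200:140,100:300,2]))
for cam in ("scene","top"):
    print(cam)
    for n in ["pot","claw","cover","cover_grip","mat","piece1","piece2","piece3","piece4","slot1","slot2","slot3","slot4","fitting","wrench","timer"]:
        print(n,[(np.round(r['pixel'],1).tolist(),round(r['score'],2)) for r in look_for(cam,n)])
print(sense()['time'])
E
```

```text
[[ 5.77594953e-01  5.99308275e-01  3.82388631e-03]
 [ 5.74780641e-01  6.00657547e-01 -7.13088664e-06]
 [            nan             nan             nan]
 [ 5.67579228e-01  5.99034562e-01  2.71093388e-03]]
0.006879180844213351
scene
pot [([316.9, 242.3], 0.73)]
claw [([315.5, 243.1], 0.7)]
cover [([317.6, 205.1], 0.89)]
cover_grip [([314.8, 212.0], 0.79), ([235.3, 224.6], 0.16)]
mat [([400.7, 226.6], 0.85)]
piece1 [([234.3, 223.9], 0.85), ([207.6, 224.6], 0.82), ([202.9, 249.8], 0.65), ([179.8, 270.3], 0.64), ([318.3, 243.0], 0.63), ([242.1, 250.8], 0.58), ([178.4, 238.2], 0.51), ([172.0, 246.0], 0.48)]
piece2 [([234.3, 223.9], 0.85), ([207.6, 224.6], 0.82), ([202.9, 249.8], 0.65), ([179.8, 270.3], 0.64), ([318.3, 243.0], 0.63), ([242.1, 250.8], 0.58), ([178.4, 238.2], 0.51), ([172.0, 246.0], 0.48)]
piece3 [([234.3, 223.9], 0.85), ([207.6, 224.6], 0.82), ([202.9, 249.8], 0.65), ([179.8, 270.3], 0.64), ([318.3, 243.0], 0.63), ([242.1, 250.8], 0.58), ([178.4, 238.2], 0.51), ([172.0, 246.0], 0.48)]
piece4 [([234.3, 223.9], 0.85), ([207.6, 224.6], 0.82), ([202.9, 249.8], 0.65), ([179.8, 2
[... 2027 characters left out ...]
3), ([420.1, 238.8], 0.48), ([475.9, 229.2], 0.47)]
slot2 [([447.9, 207.4], 0.74), ([414.5, 197.2], 0.62), ([477.5, 206.3], 0.59), ([469.7, 187.5], 0.56), ([450.3, 244.7], 0.53), ([420.1, 238.8], 0.48), ([475.9, 229.2], 0.47)]
slot3 [([447.9, 207.4], 0.74), ([414.5, 197.2], 0.62), ([477.5, 206.3], 0.59), ([469.7, 187.5], 0.56), ([450.3, 244.7], 0.53), ([420.1, 238.8], 0.48), ([475.9, 229.2], 0.47)]
slot4 [([447.9, 207.4], 0.74), ([414.5, 197.2], 0.62), ([477.5, 206.3], 0.59), ([469.7, 187.5], 0.56), ([450.3, 244.7], 0.53), ([420.1, 238.8], 0.48), ([475.9, 229.2], 0.47)]
fitting [([430.2, 223.8], 0.44)]
wrench [([288.2, 263.5], 0.78), ([339.8, 205.0], 0.67)]
timer [([384.2, 272.1], 0.82)]
1.7
```

View pics/s1.png

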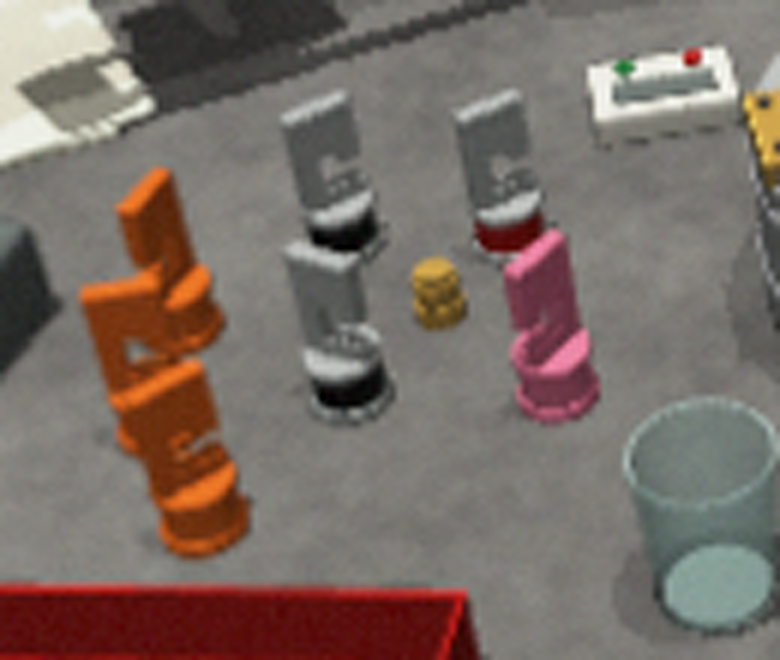

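View pics/t1.png

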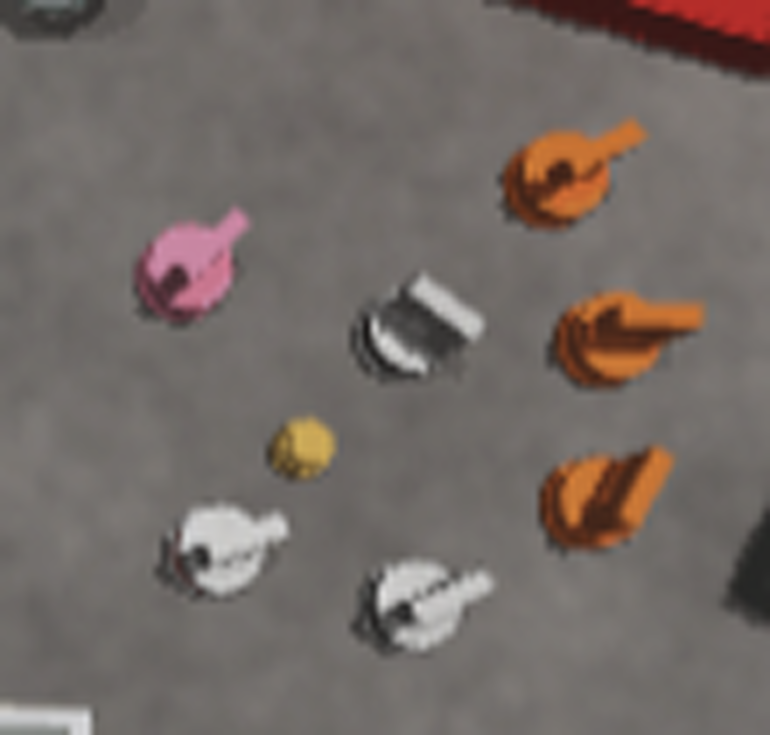

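View pics/t2.png

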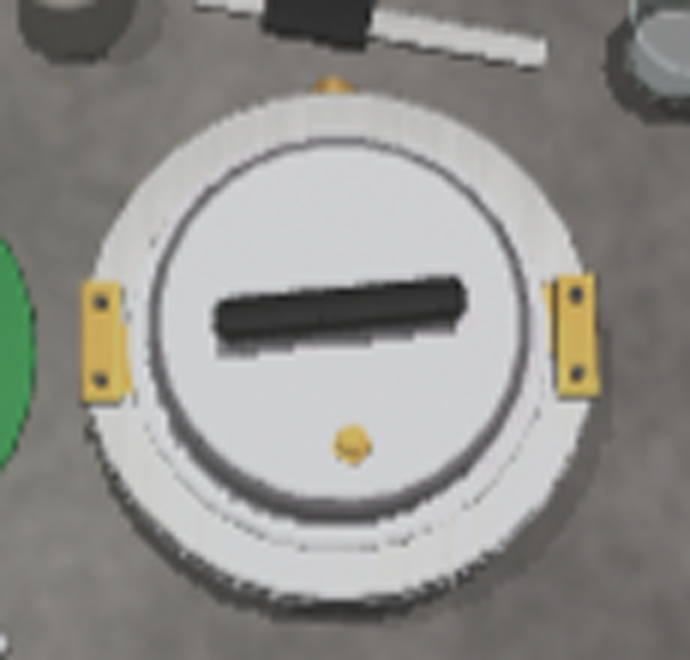

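View pics/s2.png

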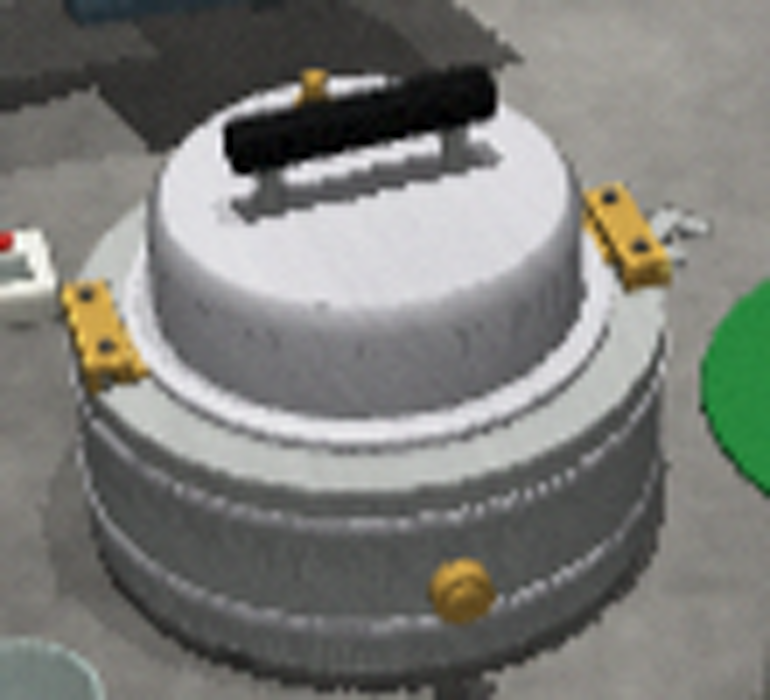

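The top crop shows three real pieces, with steel lugs and red or black rubber. Red is at scene (234,224), top (420,238). Black A is at scene (207,224), top (451,246). Black B is at scene (203,250), top (450,207).

Things that could be mistaken for them: pink at top (417,197), oranges at top (471,184), (478,208) and (476,231), and the brass fitting at (433,223). By colour I leave all of those alone. The cover handle is at top (342,197) and the claws at (302,202) and (381,201). Next I measure poses.

```bash
python3 - <<'E'
from h import *
from scipy.optimize import least_squares
D=[];S=[]
for i in range(6):
    p,d=read_camera("top"); D.append(d); q,e=read_camera("scene"); S.append(e)
def med(L):
    L=np.array(L); L[L==0]=np.nan; m=np.nanmedian(L,0); return np.nan_to_num(m)
d=med(D); e=med(S)
np.save("top_d.npy",d);np.save("scene_d.npy",e);np.save("top_p.npy",p);np.save("scene_p.npy",q)
P=cloud("top",d);Q=cloud("scene",e)
hsvt=cv2.cvtColor(p,cv2.COLOR_RGB2HSV);hsvs=cv2.cvtColor(q,cv2.COLOR_RGB2HSV)
print("bench z top",np.nanmedian(P[170:240,380:410,2]),"scene",np.nanmedian(Q[200:240,100:150,2]), np.nanmedian(Q[290:320,350:400,2]))
# pot top-view silhouettes: mask height>0.1
for nm,C in (("top",P),("scene",Q)):
    m=(C[...,2]>0.106)&(C[...,2]<0.124)&(np.hypot(C[...,0]-0.35,C[...,1]+0.05)<0.3)
    pts=C[m]; c=np.median(pts,0); print(nm,c,len(pts))
    # dome
# brass
for nm,C,h,z0,z1 in (("top",P,hsvt,.118,.14),("scene",Q,hsvs,.118,.14)):
    m=(h[...,0]>15)&(h[...,0]<32)&(h[...,1]>110)&(h[...,2]>90)
    n,l,st,ce=cv2.connectedComponentsWithStats(m.astype(np.uint8))
    for i in range(1,n):
        if st[i,4]>6: print(nm,ce[i].round(1),st[i].tolist(),np.nanmedian(C[l==i],0).round(4))
    k=(h[...,2]<50)
    n,l,st,ce=cv2.connectedComponentsWithStats(k.astype(np.uint8))
    for i in range(1,n):
        if st[i,4]>30 and 280<ce[i][0]<400 and 150<ce[i][1]<250: print(nm,'blk',ce[i].round(1),st[i].tolist(),np.nanmedian(C[l==i],0).round(4))
E
```

```text
bench z top 0.0007016791329153005 scene 0.010249025270695433 0.0015188046315426917
top [ 0.49102382 -0.04480062  0.11677973] 1644
scene [ 0.59540981 -0.12348852  0.11761685] 631
top [456.3 139.2] [453, 136, 7, 7, 39] [ 0.7857 -0.4213  0.0353]
top [470.9 143.4] [468, 140, 7, 8, 40] [ 0.7708 -0.4696  0.035 ]
top [485.6 148. ] [482, 145, 8, 7, 41] [ 0.7562 -0.5179  0.0352]
top [340.  158.6] [338, 158, 5, 2, 8] [ 0.7061 -0.0369  0.0724]
top [130.4 196. ] [125, 191, 12, 10, 72] [0.5748 0.6234 0.0979]
top [380.4 200.2] [376, 191, 9, 20, 120] [ 0.5643 -0.1596  0.1298]
top [301.9 202. ] [299, 192, 8, 20, 126] [0.5556 0.0782 0.1302]
top [105.6 209.8] [102, 206, 9, 8, 35] [0.53   0.6984 0.1004]
top [343.3 218.7] [341, 216, 6, 6, 23] [ 0.4991 -0.0467  0.1861]
top [432.9 223.4] [429, 220, 9, 8, 55] [ 0.5059 -0.3391  0.0285]
top [196.6 253.6] [183, 240, 28, 28, 263] [0.3993 0.4261 0.0246]
top blk [341.6 193.6] [322, 192, 40, 5, 50] [ 0.5676 -0.0415  0.221 ]
top blk [341.4 198.5] [322, 196, 40, 6, 56] [ 0.5523 -0.0416  0.2205]
scene [254.3  37.6] [253, 36, 4, 4, 7] [-1.3742  0.0245  0.1784]
scene 
[... 304 characters left out ...]
4 0.6957 0.1032]
scene [309.2 181.3] [308, 180, 4, 4, 12] [ 0.5018 -0.0495  0.195 ]
scene [427.5 189. ] [415, 180, 25, 19, 304] [0.4081 0.4243 0.0183]
scene [354.1 203.7] [348, 197, 13, 14, 98] [0.5674 0.0761 0.1304]
scene [278.9 217.4] [274, 210, 12, 16, 96] [ 0.5723 -0.1623  0.1306]
scene [222.1 243.3] [219, 238, 8, 12, 67] [ 0.513  -0.3432  0.0254]
scene [330.6 254. ] [326, 250, 10, 9, 63] [ 0.7056 -0.0399  0.0689]
scene [159.7 312.1] [155, 308, 10, 13, 66] [ 0.7595 -0.5174  0.0346]
scene [178.7 312.5] [174, 308, 9, 13, 65] [ 0.774  -0.4696  0.0345]
scene [197.7 312.4] [193, 308, 9, 13, 64] [ 0.7881 -0.4217  0.0343]
scene blk [316.5 186.6] [297, 179, 39, 16, 296] [ 0.5683 -0.0419  0.2169]
```

```bash
cat > fitp.py <<'E'
from h import *
from scipy.optimize import least_squares
def circ(pts,R=None):
    f=(lambda v: np.hypot(pts[:,0]-v[0],pts[:,1]-v[1])-v[2])
    c=pts.mean(0)
    r=least_squares(f,[c[0],c[1],R or .1],loss='soft_l1',f_scale=.001)
    return r.x,np.sqrt(np.median(r.fun**2))
E
python3 - <<'E'
from fitp import *
for nm in ("top","scene"):
    d=np.load(nm+"_d.npy"); p=np.load(nm+"_p.npy"); C=cloud(nm,d)
    g=(np.hypot(C[...,0]-.56,C[...,1]+.042)<.15)
    # outer rim contour
    m=(g&(C[...,2]>.106)).astype(np.uint8)
    m=cv2.morphologyEx(m,cv2.MORPH_CLOSE,np.ones((3,3)))
    cs,_=cv2.findContours(m,cv2.RETR_EXTERNAL,cv2.CHAIN_APPROX_NONE); c=max(cs,key=len)[:,0]
    w=np.array([atz(nm,u,v,.115) for u,v in c])[:,:2]
    a=np.degrees(np.arctan2(w[:,1]+.042,w[:,0]-.56))
    k=(np.abs(np.abs(a)-90)>20)
    if nm=="scene": k&=(np.abs(a)<70)   # near side
    print(nm,"rim",circ(w[k],.132),k.sum())
    # plane points flange/dome top: dome top z .176
    m=(g&(C[...,2]>.168)&(C[...,2]<.185)); print("dome top z",np.median(C[m][:,2]),"centroid",C[m].mean(0))
    m=(g&(C[...,2]>.205)); print("handle",C[m].mean(0),len(C[m]))
    x=C[m][:,:2]; x=x-x.mean(0); w_,V=np.linalg.eigh(x.T@x); print("yaw",np.degrees(np.arctan2(V[1,1],V[0,1])), np.ptp(x@V[:,1]),np.ptp(x@V[:,0]))
    m=(g&(C[...,2]>.110)&(C[...,2]<.119)); print("rim z",np.median(C[m][:,2]))
    # brass claw tops
    h=cv2.cvtColor(p,cv2.COLOR_RGB2HSV)
    b=(h[...,0]>12)&(h[...,0]<35)&(h[...,1]>90)&g&(C[...,2]>.124)&(C[...,2]<.136)&(np.hypot(C[...,0]-.56,C[...,1]+.042)>.1)
    for s in (-1,1):
        k=b&((C[...,1]+.042)*s>0); print("claw",s,C[k].mean(0).round(4),C[k].min(0).round(4),C[k].max(0).round(4),k.sum())
    # mat
    mm=(h[...,0]>50)&(h[...,0]<80)&(h[...,1]>120)&(h[...,2]>60)
    n,l,st,ce=cv2.connectedComponentsWithStats(mm.astype(np.uint8)); i=1+np.argmax(st[1:,4])
    cs,_=cv2.findContours((l==i).astype(np.uint8),cv2.RETR_EXTERNAL,cv2.CHAIN_APPROX_NONE); c=max(cs,key=len)[:,0]
    w=np.array([atz(nm,u,v,.005) for u,v in c])[:,:2]; print("mat",circ(w,.125))
E
```

```text
top rim (array([ 0.55963545, -0.0403026 ,  0.13011371]), np.float64(0.0006394410697218314)) 182
dome top z 0.17658336067091474 centroid [ 0.55817685 -0.04046164  0.17624623]
handle [ 0.55960116 -0.0405837   0.2204276 ] 307
yaw 96.09714173427088 0.11829556417084858 0.02042625059496029
rim z 0.11575570271986446
claw -1 [ 0.5619 -0.1612  0.1298] [ 0.5334 -0.1717  0.1242] [ 0.5926 -0.1478  0.1334] 124
claw 1 [0.5575 0.0795 0.1306] [0.5281 0.0714 0.127 ] [0.5874 0.0881 0.1347] 114
mat (array([0.56782891, 0.25040752, 0.12150542]), np.float64(0.0007216819963534321))
scene rim (array([ 0.57032338, -0.04457628,  0.12896569]), np.float64(0.0010079033158650254)) 88
dome top z 0.17729996907401346 centroid [ 0.58736366 -0.04710428  0.17660025]
handle [ 0.56693383 -0.04427013  0.21691824] 306
yaw 95.78890715453606 0.11748068151539068 0.02000216671562071
rim z 0.11620706305851813
claw -1 [ 0.5675 -0.1637  0.1305] [ 0.5335 -0.1731  0.124 ] [ 0.5945 -0.1532  0.1348] 87
claw 1 [0.5633 0.0777 0.1304] [0.5276 0.0685 0.1254] [0.5896 0.0889 0.1346] 79
mat (array([0.56788177, 0.2492625 , 0.12172227]), np.float64(0.00174058513707235))
```

```bash
python3 - <<'E'
from h import *
s=np.load("scene_p.npy")
crop(s,193,205,253,272,12,"s3.png")
for nm in ("top","scene"):
    C=cloud(nm,np.load(nm+"_d.npy")); p=np.load(nm+"_p.npy")
    for lab,c in (("red",(.50,-.31)),("blkA",(.45,-.40)),("blkB",(.55,-.39))):
        pass
    m=(C[...,2]>.08)&(C[...,2]<.11)&(C[...,1]<-.25)&(C[...,1]>-.6)&(C[...,0]>.3)&(C[...,0]<.7)
    n,l,st,ce=cv2.connectedComponentsWithStats(m.astype(np.uint8))
    for i in range(1,n):
        if st[i,4]<8: continue
        k=(l==i); q=C[k]; 
        kk=k&(C[...,2]>.090); t=C[kk]
        x=q[:,:2]-q[:,:2].mean(0); w,V=np.linalg.eigh(x.T@x)
        print(nm,ce[i].round(1),st[i,4],"rgb",p[k].mean(0).round(),"mean",q.mean(0).round(4),"yaw",np.degrees(np.arctan2(V[1,1],V[0,1])).round(1),"ext",np.ptp(x@V[:,1]).round(4),np.ptp(x@V[:,0]).round(4),"hi",t.mean(0).round(4),len(t))
E
```

```text
top [475.5 181.1] 43 rgb [173. 102.  52.] mean [ 0.6322 -0.4615  0.0955] yaw 120.7 ext 0.0359 0.01 hi [ 0.633  -0.4628  0.0964] 39
top [419.9 194.9] 42 rgb [178. 120. 143.] mean [ 0.5868 -0.287   0.0956] yaw 133.3 ext 0.0361 0.0095 hi [ 0.5875 -0.2876  0.0962] 40
top [452.8 204.1] 56 rgb [140. 138. 137.] mean [ 0.559  -0.3888  0.0938] yaw 53.0 ext 0.0361 0.0112 hi [ 0.5594 -0.3897  0.0959] 45
top [483.5 205.4] 51 rgb [150.  88.  46.] mean [ 0.556  -0.4841  0.0934] yaw 88.1 ext 0.037 0.0092 hi [ 0.5567 -0.4845  0.0965] 39
top [481.1 229.8] 56 rgb [160.  96.  50.] mean [ 0.4799 -0.4733  0.094 ] yaw 150.1 ext 0.0356 0.0101 hi [ 0.4806 -0.4744  0.0963] 45
top [424.1 236.9] 41 rgb [180. 179. 178.] mean [ 0.4559 -0.2972  0.0958] yaw 110.9 ext 0.0349 0.0096 hi [ 0.4564 -0.2984  0.0967] 38
top [453.6 245.1] 47 rgb [173. 172. 171.] mean [ 0.432  -0.3874  0.0946] yaw 115.2 ext 0.0362 0.0101 hi [ 0.4318 -0.388   0.096 ] 41
scene [202.6 214.4] 74 rgb [114. 115. 113.] mean [ 0.4351 -0.3887  0.0913] yaw 115.6 ext 0.0364 0.0135 hi [ 0.4344 -0.3891  0.0956] 43
scene [231.3 214.1] 73 rgb [115. 116. 114.] mean [ 0.4595 -0.3     0.0911] yaw 109.2 ext 0.0369 0.0121 hi [ 0.4586 -0.3     0.0955] 42
scene [174.6 228.2] 73 rgb [142.  71.  29.] mean [ 0.484  -0.4738  0.0914] yaw 148.7 ext 0.0383 0.012 hi [ 0.4835 -0.4745  0.0958] 44
scene [239.  238.6] 79 rgb [151.  83. 102.] mean [ 0.5907 -0.2887  0.0919] yaw 131.2 ext 0.0372 0.013 hi [ 0.5898 -0.2889  0.0962] 48
scene [203.4 239.2] 80 rgb [119. 121. 119.] mean [ 0.5632 -0.3906  0.0917] yaw 55.2 ext 0.0381 0.0129 hi [ 0.5623 -0.3904  0.0956] 51
scene [170.5 244.5] 92 rgb [157.  75.  27.] mean [ 0.5607 -0.4839  0.0914] yaw 90.0 ext 0.0355 0.012 hi [ 0.5598 -0.4846  0.0959] 54
scene [177.8 260. ] 99 rgb [152.  73.  26.] mean [ 0.6359 -0.4624  0.0917] yaw 117.8 ext 0.0361 0.0116 hi [ 0.6351 -0.4627  0.0954] 65
```

View pics/s3.png

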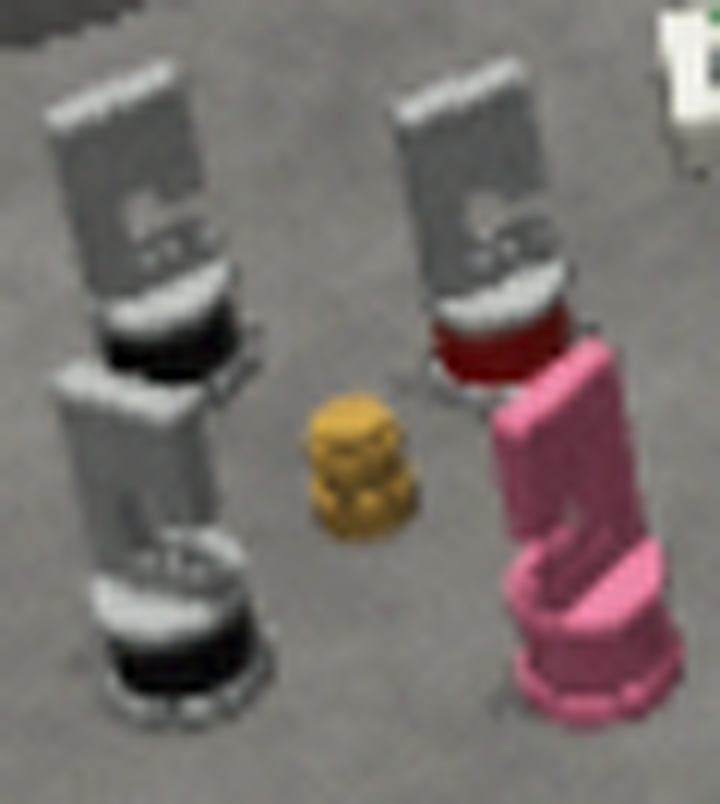

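```bash
python3 - <<'E'
from h import *
s=np.zeros((400,640,3))
for i in range(10): s+=read_camera("scene")[0]
s=(s/10)
np.save("scene_avg.npy",s)
x0,y0,x1,y1,k=193,205,253,272,9
def draw(sgn):
    g=np.clip((s[y0:y1,x0:x1,::-1]-60)*1.6,0,255).astype(np.uint8)
    im=cv2.resize(g,None,fx=k,fy=k,interpolation=cv2.INTER_CUBIC)
    if sgn==0: return im
    for (cx,cy,yaw) in ((.4586,-.3,110),(.4344,-.3891,115),(.5623,-.3904,54)):
        a=np.radians(yaw+(180 if sgn<0 else 0))
        for yy in (5,-5):
            pl=[(18,44),(-6,44),(-6,66),(6,66),(6,58),(18,58)]
            q=[]
            for X,Z in pl:
                u=proj("scene",(cx+(X*np.cos(a)-yy*np.sin(a))/1e3,cy+(X*np.sin(a)+yy*np.cos(a))/1e3,Z/1e3))
                q.append([(u[0]-x0+.5)*k,(u[1]-y0+.5)*k])
            cv2.polylines(im,[np.int32(q)],False,(0,0,255) if yy>0 else (0,255,255),1)
    return im
im=draw(0); cv2.imwrite("pics/sl0.png",im)
cv2.imwrite("pics/sl1.png",draw(1)); cv2.imwrite("pics/sl2.png",draw(-1))
E
```

```text
(no output)
```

View pics/sl0.png

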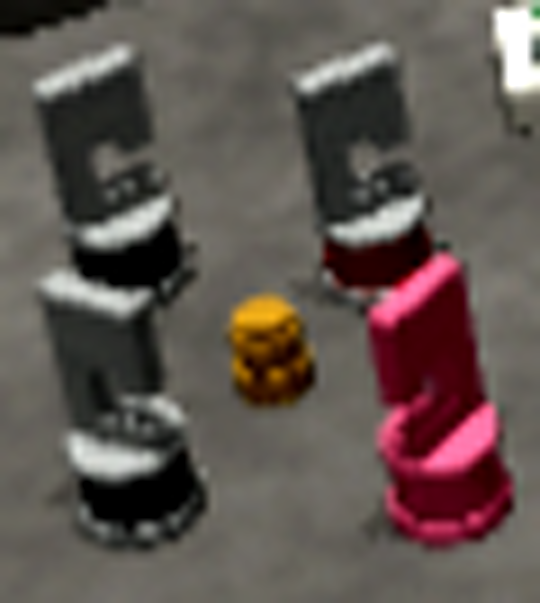

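View pics/sl1.png

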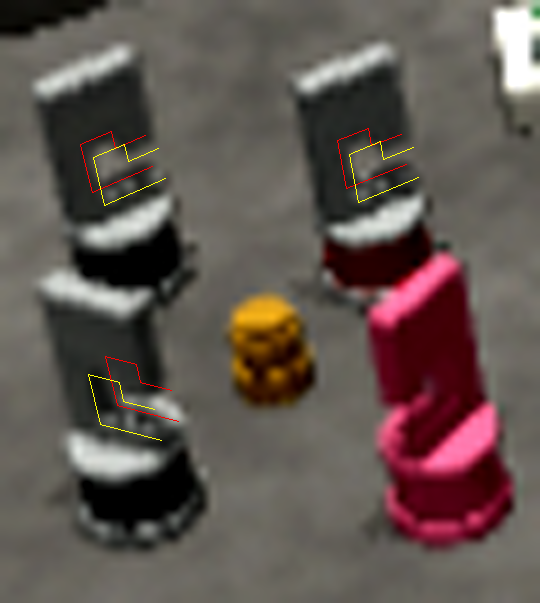

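View pics/sl2.png

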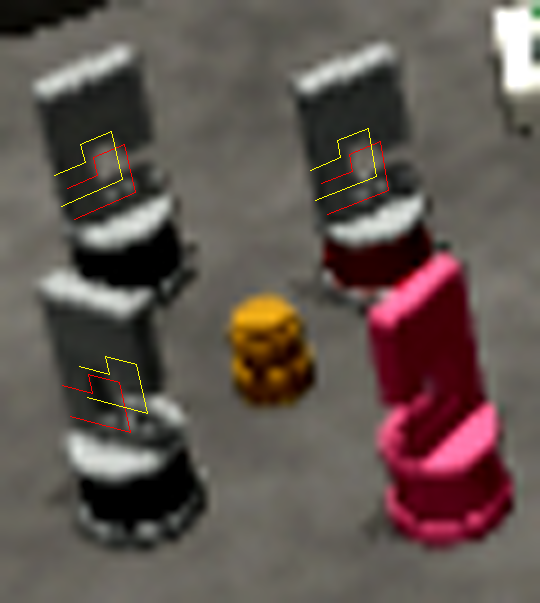

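```bash
cat > go.py <<'E'
import sys
from h import *
def pose():
    s=sense(); w,x,y,z=s['ee_rot']; 
    X=np.array([1-2*(y*y+z*z),2*(x*y+w*z)]); return s['eef_pos'],np.arctan2(X[1],X[0]),s
def to(x,y,z,yawdeg):
    p,a,s=pose(); d=np.array([x,y,z])-p
    tx=d[0]*np.cos(a)+d[1]*np.sin(a); ty=d[0]*np.sin(a)-d[1]*np.cos(a)
    t=-(np.radians(yawdeg)-a); t=(t+np.pi)%(2*np.pi)-np.pi
    print("pose",p.round(4),"yaw",np.degrees(a).round(2),"t",round(s['time'],2),"F",s['wrist_force'].round(1),"op",round(s['opening'],3),"q6",s['qpos'][5].round(2))
    print("shift tool first, then turn:",[round(v,4) for v in (tx,ty,-d[2],t)])
if __name__=="__main__": to(*map(float,sys.argv[1:5]))
E
python3 go.py .56 -.041 .28 96
```

```text
pose [ 0.2401 -0.4948  0.2296] yaw 25.89 t 2.8 F [-0.2 -0.   0.1] op 1.0 q6 -0.2
shift tool first, then turn: [np.float64(0.4859), np.float64(-0.2686), np.float64(-0.0504), np.float64(-1.2237)]
```

Emit:
jog_arm(steps=[[[0.0486,-0.0268,-0.005,0],[0.0486,-0.0268,-0.005,0],[0.0486,-0.0268,-0.005,0],[0.0486,-0.0268,-0.005,0],[0.0486,-0.0268,-0.005,0],[0.0486,-0.0268,-0.005,0],[0.0486,-0.0268,-0.005,0],[0.0486,-0.0268,-0.005,0],[0.0486,-0.0268,-0.005,0],[0.0486,-0.0268,-0.005,0]]])

```text
time: 4.05
eef_pos: [0.5613, -0.0399, 0.28]
ee_rot: [0.0, 0.975, 0.224, 0.0]
wrist_force: [0.8, -1.5, 0.1]
opening: 0.997
```

Emit:
jog_arm(steps=[[[0,0,0,-0.175],[0,0,0,-0.175],[0,0,0,-0.175],[0,0,0,-0.175],[0,0,0,-0.175],[0,0,0,-0.175],[0,0,0,-0.175],[0,0,0,0],[0,0,0,0]]])

```text
time: 5.18
eef_pos: [0.5604, -0.0415, 0.2797]
ee_rot: [-0.0, 0.67, 0.742, 0.0]
wrist_force: [-0.2, 0.6, 0.5]
opening: 0.999
```

```bash
python3 go.py .56 -.041 .202 96; python3 - <<'E'
from h import *
p,d=read_camera("top");crop(p,230,120,450,290,3.5,"a1.png")
p,d=read_camera("scene");crop(p,230,90,400,270,4,"a2.png")
E
```

```text
pose [ 0.5604 -0.0415  0.2797] yaw 95.88 t 5.17 F [-0.2  0.6  0.5] op 0.999 q6 -0.38
shift tool first, then turn: [np.float64(0.0005), np.float64(-0.0003), np.float64(0.0777), np.float64(-0.0021)]
```

View pics/a2.png

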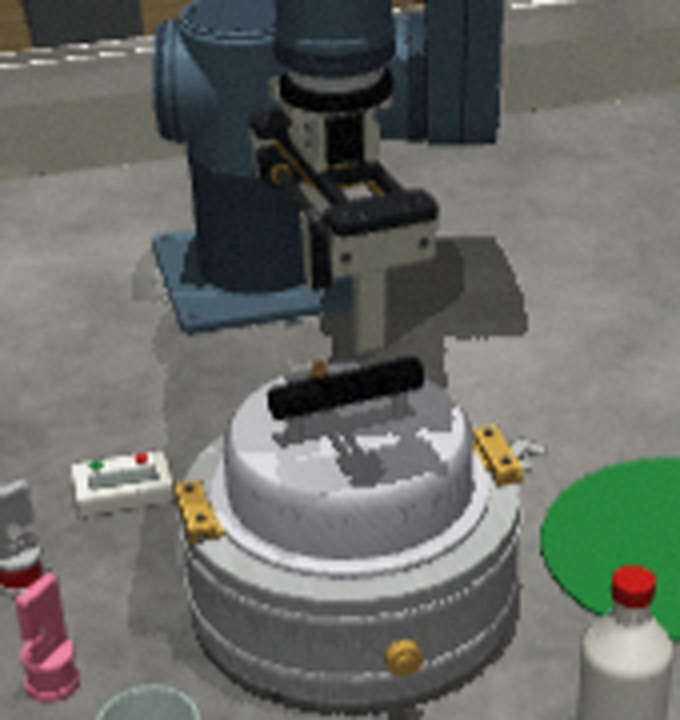

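Emit:
jog_arm(steps=[[[0,0,0.02,0],[0,0,0.02,0],[0,0,0.015,0],[0,0,0.012,0],[0,0,0.01,0],[0,0,0,0],[0,0,0,0]]])

```text
time: 6.15
eef_pos: [0.5607, -0.0416, 0.2031]
ee_rot: [0.0, 0.669, 0.744, 0.0]
wrist_force: [0.1, -0.4, 0.7]
opening: 1.0
```

Emit:
jog_arm(steps=[[[0,0,0,0],[0,0,0,0],[0,0,0,0],[0,0,0,0],[0,0,0,0],[0,0,0,0],[0,0,0,0],[0,0,0,0]]], grip=1)

```text
time: 7.15
eef_pos: [0.5609, -0.0415, 0.2027]
ee_rot: [0.0, 0.669, 0.744, 0.0]
wrist_force: [2.5, 0.1, -1.2]
opening: 0.211
```

The gripper is over the bar in the picture, and the jaws closed at 19.6 mm, so the bar is held. Next I turn it anticlockwise.

Emit:
jog_arm(steps=[[[0,0,0,-0.08],[0,0,0,-0.15],[0,0,0,-0.18],[0,0,0,-0.18],[0,0,0,-0.18],[0,0,0,-0.18],[0,0,0,-0.18],[0,0,0,-0.18],[0,0,0,-0.14],[0,0,0,-0.04]]])

```text
time: 8.4
eef_pos: [0.5603, -0.0415, 0.2027]
ee_rot: [-0.0, -0.013, 1.0, 0.0]
wrist_force: [-0.6, 0.5, -0.2]
opening: 0.212
```

Emit:
jog_arm(steps=[[[0,0,0,0],[0,0,-0.005,0],[0,0,-0.01,0],[0,0,-0.02,0],[0,0,-0.02,0],[0,0,0,0]]])

```text
time: 9.15
eef_pos: [0.5613, -0.0418, 0.2594]
ee_rot: [0.002, -0.013, 1.0, -0.001]
wrist_force: [0.7, 0.1, -6.9]
opening: 0.21
```

```bash
python3 go.py .568 .250 .28 181; python3 - <<'E'
from h import *
p,d=read_camera("scene");crop(p,200,60,440,270,3.3,"b1.png")
E
```

```text
pose [ 0.5613 -0.0418  0.2594] yaw -178.56 t 9.15 F [ 0.7  0.1 -6.9] op 0.21 q6 -1.87
shift tool first, then turn: [np.float64(-0.014), np.float64(0.2915), np.float64(-0.0206), np.float64(0.0077)]
```

View pics/b1.png

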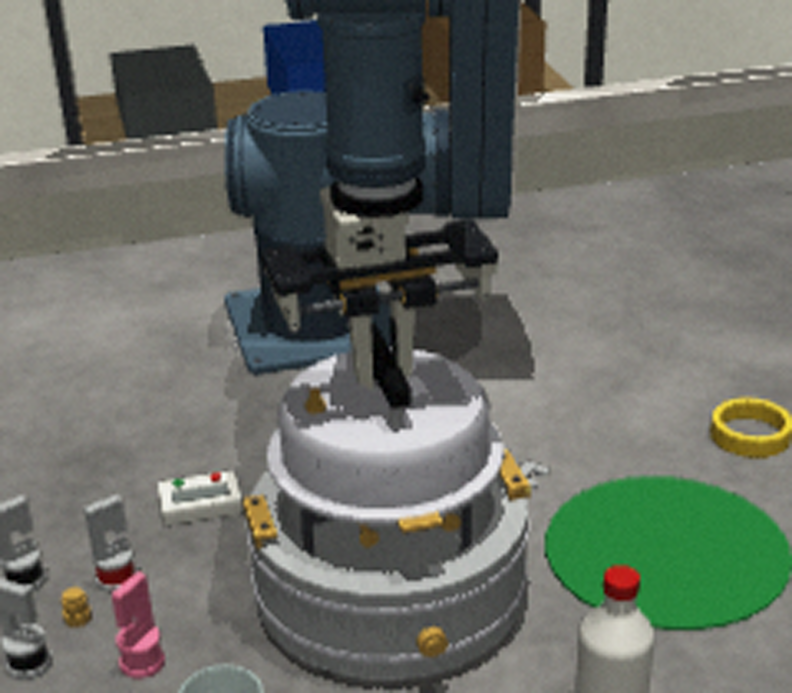

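The cover is off, held level by its bar with the lug toward the camera. Next I carry it to the mat at (0.568, 0.250).

Emit:
jog_arm(steps=[[[0,0.01,-0.01,0],[-0.001,0.025,-0.005,0.004],[-0.002,0.035,-0.005,0.004],[-0.002,0.04,0,0],[-0.002,0.045,0,0],[-0.002,0.045,0,0],[-0.002,0.04,0,0],[-0.002,0.03,0,0],[-0.001,0.0215,0,0],[0,0,0,0]]])

```text
time: 10.45
eef_pos: [0.5683, 0.2519, 0.2771]
ee_rot: [-0.001, -0.01, 1.0, 0.0]
wrist_force: [0.2, -1.7, -7.1]
opening: 0.211
```

Emit:
jog_arm(steps=[[[0,0,0.015,0],[0,0,0.03,0],[0,0,0.035,0],[0,0,0.035,0],[0,0,0.03,0],[0,0,0.015,0],[0,0,0.005,0],[0,0,0,0]]])

```text
time: 11.45
eef_pos: [0.5695, 0.25, 0.1133]
ee_rot: [0.001, -0.008, 1.0, 0.0]
wrist_force: [0.7, -0.1, -6.9]
opening: 0.213
```

```bash
python3 go.py .568 .250 .0985 181
```

```text
pose [0.5695 0.25   0.1133] yaw -179.04 t 11.45 F [ 0.7 -0.1 -6.9] op 0.213 q6 -1.35
shift tool first, then turn: [np.float64(0.0015), np.float64(0.0), np.float64(0.0148), np.float64(-0.0007)]
```

Emit:
jog_arm(steps=[[[0,0,0.006,0],[0,0,0.004,0],[0,0,0.002,0],[0,0,0.002,0],[0,0,0,0]]])

```text
time: 12.08
eef_pos: [0.5688, 0.2502, 0.0985]
ee_rot: [-0.0, -0.009, 1.0, -0.0]
wrist_force: [1.1, -0.3, -7.8]
opening: 0.213
```

Emit:
jog_arm(steps=[[[0,0,0.001,0],[0,0,0.001,0],[0,0,0,0]]])

```text
time: 12.45
eef_pos: [0.5691, 0.2502, 0.0977]
ee_rot: [0.0, -0.009, 1.0, 0.0]
wrist_force: [-2.8, -1.9, 2.6]
opening: 0.216
```

Emit:
jog_arm(steps=[[[0,0,0,0],[0,0,0,0],[0,0,0,0],[0,0,0,0]]], grip=-1)

```text
time: 12.95
eef_pos: [0.5691, 0.2502, 0.0967]
ee_rot: [0.0, -0.009, 1.0, 0.0]
wrist_force: [0.1, 0.2, -0.1]
opening: 0.593
```

Emit:
jog_arm(steps=[[[0,0,-0.01,0],[0,0,-0.03,0],[0,0,-0.04,0],[0,0,-0.04,0],[0,0,-0.03,0],[0,0,0,0]]])

```text
time: 13.7
eef_pos: [0.5705, 0.2506, 0.2504]
ee_rot: [0.003, -0.009, 1.0, 0.001]
wrist_force: [-0.6, -0.2, -0.7]
opening: 1.0
```

```bash
python3 go.py .4575 -.299 .26 110; python3 - <<'E'
from h import *
p,d=read_camera("scene");crop(p,200,150,460,280,3,"c1.png"); np.save("s2p.npy",p);np.save("s2d.npy",d)
p,d=read_camera("top");crop(p,200,130,420,270,3.5,"c2.png"); np.save("t2p.npy",p);np.save("t2d.npy",d)
E
```

```text
pose [0.5705 0.2506 0.2504] yaw -179.01 t 13.7 F [-0.6 -0.2 -0.7] op 1.0 q6 -1.35
shift tool first, then turn: [np.float64(0.1224), np.float64(-0.5475), np.float64(-0.0096), np.float64(1.239)]
```

View pics/c1.png

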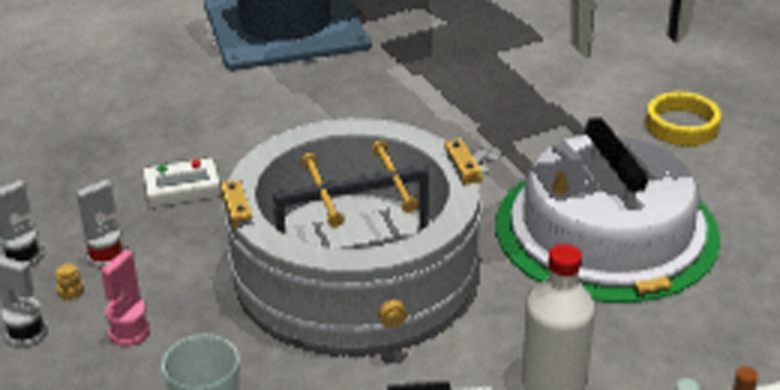

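View pics/c2.png

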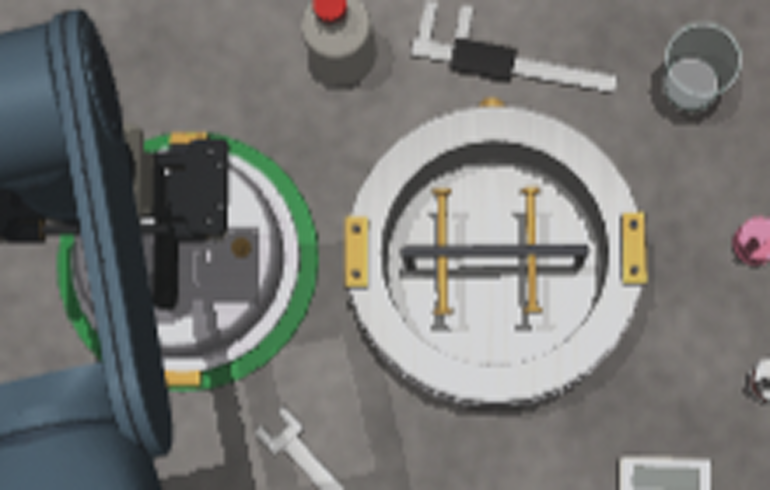

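The pot's rack is now visible. In the top crop the pin pairs are at columns 442 and 531 and the bar centre is near 495. The wider offset (46 mm) is on the image left, which is world +y, so pot +x is world +y, at a yaw of about 91°. Next I measure the pins.

```bash
cat > pins.py <<'E'
from h import *
def run(tp,td,sp,sd):
  for nm,p,d in (("top",tp,td),("scene",sp,sd)):
    C=cloud(nm,d); h=cv2.cvtColor(p,cv2.COLOR_RGB2HSV)
    b=(h[...,0]>10)&(h[...,0]<35)&(h[...,1]>80)
    uu,vv=np.meshgrid(np.arange(640),np.arange(400))
    W=np.zeros((400,640,2))
    for v in range(140,280):
        for u in range(260,400):
            W[v,u]=atz(nm,u,v,.122)[:2]
    r=np.hypot(W[...,0]-.56,W[...,1]+.041)
    for lab,m in (("bar",(r<.084)&(C[...,2]>.112)&(C[...,2]<.135)&~b&(np.abs(W[...,0]-.56)<.02)),("brass",b&(r<.085))):
        n,l,st,ce=cv2.connectedComponentsWithStats(m.astype(np.uint8))
        for i in range(1,n):
            if st[i,4]<10: continue
            x=W[l==i]; c=x.mean(0); w,V=np.linalg.eigh((x-c).T@(x-c)); e=(x-c)@V[:,1]
            z=np.nanmedian(C[l==i][:,2])
            print(nm,lab,st[i].tolist(),"c",c.round(4),"ang",np.degrees(np.arctan2(V[1,1],V[0,1])).round(1),"len",np.ptp(e).round(4),"mid",(c+V[:,1]*(e.max()+e.min())/2).round(4),"z",z.round(4))
if __name__=="__main__": run(np.load("t2p.npy"),np.load("t2d.npy"),np.load("s2p.npy"),np.load("s2d.npy"))
E
python3 pins.py
```

```text
Traceback (most recent call last):
  File "pins.py", line 19, in <module>
    if __name__=="__main__": run(np.load("t2p.npy"),np.load("t2d.npy"),np.load("s2p.npy"),np.load("s2d.npy"))
                             ~~~^^^^^^^^^^^^^^^^^^^^^^^^^^^^^^^^^^^^^^^^^^^^^^^^^^^^^^^^^^^^^^^^^^^^^^^^^^^^^
  File "pins.py", line 10, in run
    W[v,u]=atz(nm,u,v,.122)[:2]
           ~~~^^^^^^^^^^^^^
  File "h.py", line 13, in atz
    o,d=ray(cam,u,v); return o+d*(z-o[2])/d[2]
        ~~~^^^^^^^^^
  File "h.py", line 4, in ray
    c=calibration(cam); x=(u-c['cx'])/c['fx']; y=(v-c['cy'])/c['fy']
ValueError: time passes only in moves, steps and waits
```

```bash
sed -i 's/^from bench import \*/from bench import *\nimport functools, bench\ncalibration=functools.lru_cache(None)(bench.calibration)/' h.py; head -6 h.py; python3 pins.py
```

```text
import cv2, numpy as np
from bench import *
import functools, bench
calibration=functools.lru_cache(None)(bench.calibration)
def ray(cam,u,v):
    c=calibration(cam); x=(u-c['cx'])/c['fx']; y=(v-c['cy'])/c['fy']
top bar [314, 195, 54, 9, 205] c [ 0.5603 -0.0431] ang 90.6 len 0.1623 mid [ 0.5603 -0.0393] z 0.124
top brass [324, 184, 5, 16, 37] c [0.5935 0.0066] ang 178.7 len 0.0471 mid [0.5907 0.0067] z 0.1261
top brass [349, 184, 5, 16, 41] c [ 0.5929 -0.072 ] ang -179.1 len 0.0468 mid [ 0.5913 -0.072 ] z 0.124
top brass [324, 203, 5, 17, 52] c [0.5297 0.0048] ang -179.7 len 0.0493 mid [0.5302 0.0048] z 0.1241
top brass [350, 203, 5, 16, 36] c [ 0.5299 -0.0734] ang -178.1 len 0.0464 mid [ 0.5324 -0.0734] z 0.1249
scene bar [291, 205, 52, 14, 236] c [ 0.5634 -0.044 ] ang 91.5 len 0.1644 mid [ 0.5633 -0.0424] z 0.1226
scene brass [324, 197, 8, 10, 39] c [0.5191 0.0027] ang -179.5 len 0.0538 mid [0.5218 0.0027] z 0.1249
scene brass [300, 201, 8, 11, 42] c [ 0.5201 -0.0754] ang -179.3 len 0.0574 mid [ 0.5236 -0.0754] z 0.1247
scene brass [331, 208, 9, 13, 51] c [0.5961 0.005 ] ang -179.3 len 0.0643 mid [0.5911 0.005 ] z 0.1236
scene brass [306, 213, 9, 13, 45] c [ 0.5973 -0.0734] ang -178.5 len 0.0614 mid [ 0.5941 -0.0734] z 0.1243
```

Emit:
jog_arm(steps=[[[0.0122,-0.0548,-0.001,0],[0.0122,-0.0548,-0.001,0],[0.0122,-0.0548,-0.001,0],[0.0122,-0.0548,-0.001,0],[0.0122,-0.0548,-0.001,0],[0.0122,-0.0548,-0.001,0],[0.0122,-0.0548,-0.001,0],[0.0122,-0.0548,-0.001,0],[0.0122,-0.0548,-0.001,0],[0.0122,-0.0548,-0.001,0]]])

```text
time: 15.05
eef_pos: [0.4551, -0.3009, 0.2548]
ee_rot: [-0.001, -0.008, 1.0, 0.001]
wrist_force: [1.0, -0.8, -0.3]
opening: 0.999
```

Emit:
jog_arm(steps=[[[0,0,0,0.177],[0,0,0,0.177],[0,0,0,0.177],[0,0,0,0.177],[0,0,0,0.177],[0,0,0,0.177],[0,0,0,0.177],[0,0,0,0],[0,0,0,0]]])

```text
time: 16.18
eef_pos: [0.456, -0.2995, 0.2557]
ee_rot: [-0.001, 0.572, 0.82, 0.0]
wrist_force: [0.5, 0.0, 0.1]
opening: 1.0
```

```bash
python3 go.py .4575 -.299 .084 110
```

```text
pose [ 0.456  -0.2995  0.2557] yaw 110.19 t 16.18 F [0.5 0.  0.1] op 1.0 q6 -1.14
shift tool first, then turn: [np.float64(-0.0), np.float64(0.0016), np.float64(0.1717), np.float64(0.0033)]
```

Emit:
jog_arm(steps=[[[0,0.0015,0.03,0],[0,0,0.04,0],[0,0,0.03,0],[0,0,0.02,0],[0,0,0.005,0],[0,0,0,0],[0,0,0,0]]])

```text
time: 17.05
eef_pos: [0.4583, -0.2998, 0.1327]
ee_rot: [0.001, 0.573, 0.819, -0.0]
wrist_force: [-0.7, -0.4, -0.6]
opening: 0.999
```

```bash
python3 go.py .4575 -.299 .084 110; python3 - <<'E'
from h import *
p,d=read_camera("scene");crop(p,180,150,290,270,6,"d1.png")
p,d=read_camera("top");crop(p,370,180,490,290,6,"d2.png")
E
```

```text
pose [ 0.4583 -0.2998  0.1327] yaw 110.03 t 17.05 F [-0.7 -0.4 -0.6] op 0.999 q6 -1.13
shift tool first, then turn: [np.float64(0.0011), np.float64(-0.0005), np.float64(0.0487), np.float64(0.0005)]
```

View pics/d1.png

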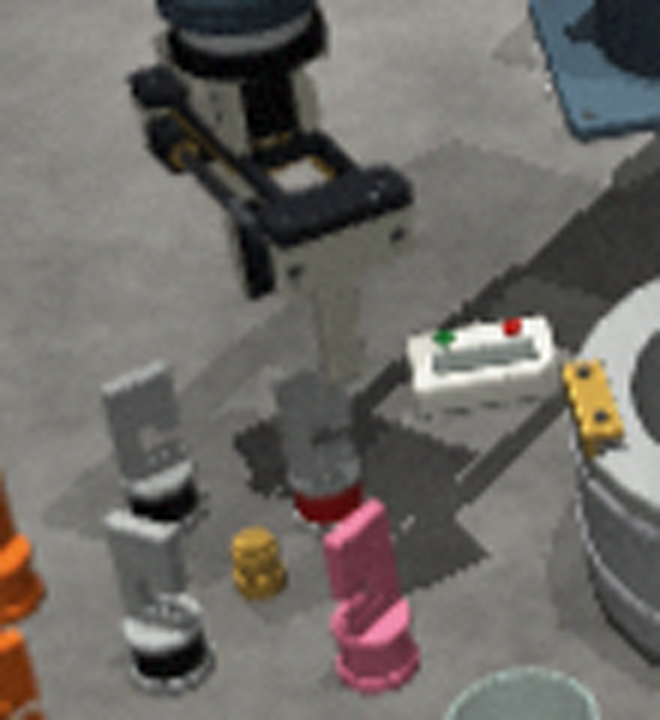

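View pics/d2.png

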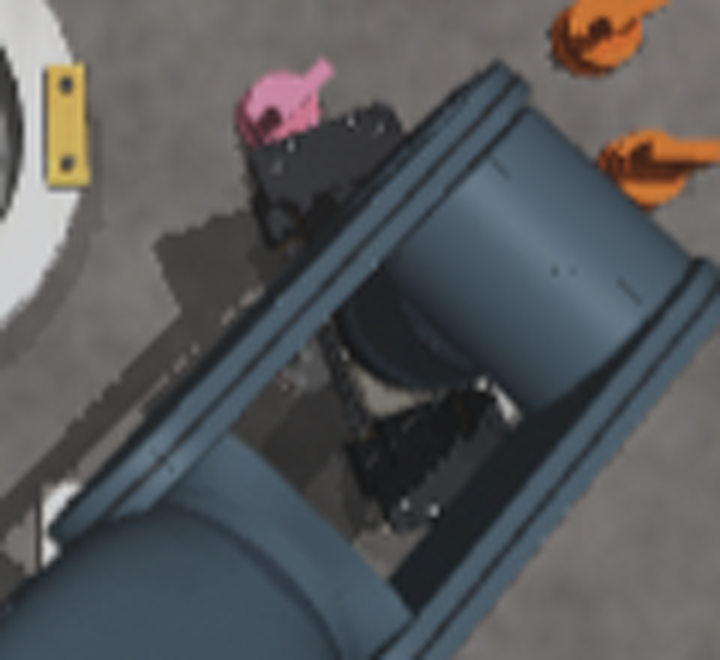

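```bash
python3 - <<'E'
from h import *
c=np.array([.4583,-.2998]);a=np.radians(110);X=np.array([np.cos(a),np.sin(a)]);Y=np.array([np.sin(a),-np.cos(a)])
for s in (-.0075,.0075):
    for t in (.0465,.064):
        q=c+X*s+Y*t; u=proj("scene",(*q,.1217)); print(s,t,((u-[180,150]+.5)*6).round())
for s in (-.018,.018):
    q=c+X*s; print("lug",((proj("scene",(*q,.096))-[180,150]+.5)*6).round())
E
```

```text
-0.0075 0.0465 [328. 387.]
-0.0075 0.064 [343. 404.]
0.0075 0.0465 [354. 377.]
0.0075 0.064 [369. 393.]
lug [278. 391.]
lug [341. 367.]
```

The scene view shows the near fingertip at crop (342,375), straddling the red lug (top edge 278–345, row 375). Alignment is fine, so I descend.

Emit:
jog_arm(steps=[[[0.001,0,0.015,0],[0,0,0.015,0],[0,0,0.012,0],[0,0,0.0065,0],[0,0,0,0],[0,0,0,0]]])

```text
time: 17.9
eef_pos: [0.4577, -0.2986, 0.0834]
ee_rot: [0.0, 0.574, 0.819, -0.0]
wrist_force: [1.4, 0.9, -0.6]
opening: 1.001
```

Emit:
jog_arm(steps=[[[0,0,0,0],[0,0,0,0],[0,0,0,0],[0,0,0,0],[0,0,0,0],[0,0,0,0],[0,0,0,0],[0,0,0,0],[0,0,0,0]]], grip=1)

```text
time: 19.02
eef_pos: [0.4575, -0.2984, 0.0832]
ee_rot: [0.0, 0.574, 0.819, 0.0]
wrist_force: [0.7, 0.8, 0.2]
opening: 0.106
```

```bash
python3 go.py .4575 -.299 .25 110
```

```text
pose [ 0.4575 -0.2984  0.0832] yaw 110.0 t 19.02 F [0.7 0.8 0.2] op 0.106 q6 -1.13
shift tool first, then turn: [np.float64(-0.0006), np.float64(-0.0002), np.float64(-0.1668), np.float64(-0.0)]
```

Emit:
jog_arm(steps=[[[0,0,-0.01,0],[0,0,-0.03,0],[0,0,-0.04,0],[0,0,-0.04,0],[0,0,-0.03,0],[0,0,-0.01,0],[0,0,0,0.11],[0,0,0,0.15],[0,0,0,0.072],[0,0,0,0]]])

```text
time: 20.27
eef_pos: [0.457, -0.2979, 0.2421]
ee_rot: [-0.001, 0.701, 0.713, 0.0]
wrist_force: [-0.2, 0.0, -1.6]
opening: 0.105
```

```bash
python3 go.py .5311 -.0208 .235 91
```

```text
pose [ 0.457  -0.2979  0.2421] yaw 91.01 t 20.27 F [-0.2  0.  -1.6] op 0.105 q6 -0.8
shift tool first, then turn: [np.float64(0.2758), np.float64(0.079), np.float64(0.0071), np.float64(0.0002)]
```

Emit:
jog_arm(steps=[[[0.015,0.005,0,0],[0.03,0.008,0,0],[0.035,0.01,0,0],[0.04,0.012,0,0],[0.04,0.012,0,0],[0.04,0.012,0,0],[0.035,0.01,0,0],[0.025,0.006,0,0],[0.0158,0.004,0,0],[0,0,0,0]]])

```text
time: 21.52
eef_pos: [0.5316, -0.0201, 0.243]
ee_rot: [-0.0, 0.7, 0.714, -0.0]
wrist_force: [-0.9, -0.7, -2.0]
opening: 0.105
```

```bash
python3 go.py .5311 -.0208 .235 91;  python3 - <<'E'
from h import *
p,d=read_camera("scene");crop(p,255,130,385,270,5,"e1.png")
p,d=read_camera("top");crop(p,285,150,405,250,6,"e2.png")
E
```

```text
pose [ 0.5316 -0.0201  0.243 ] yaw 91.11 t 21.52 F [-0.9 -0.7 -2. ] op 0.105 q6 -0.27
shift tool first, then turn: [np.float64(-0.0007), np.float64(-0.0005), np.float64(0.008), np.float64(0.002)]
```

View pics/e1.png

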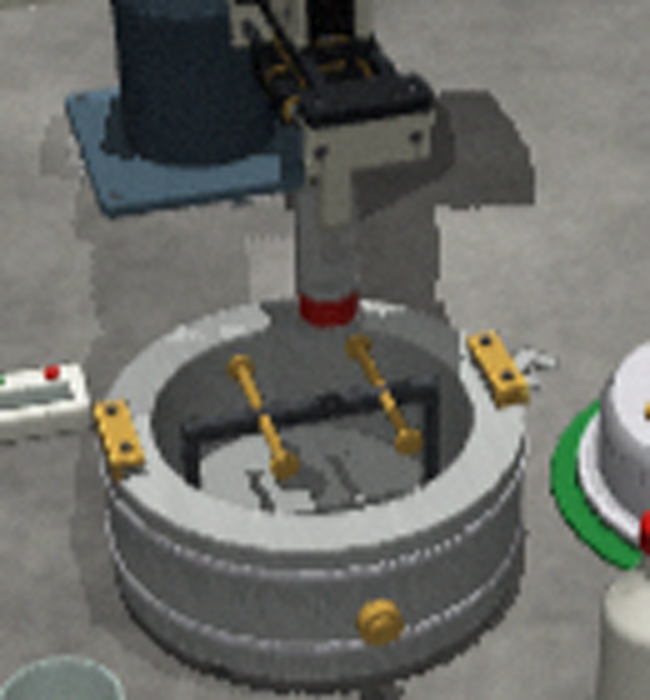

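View pics/e2.png

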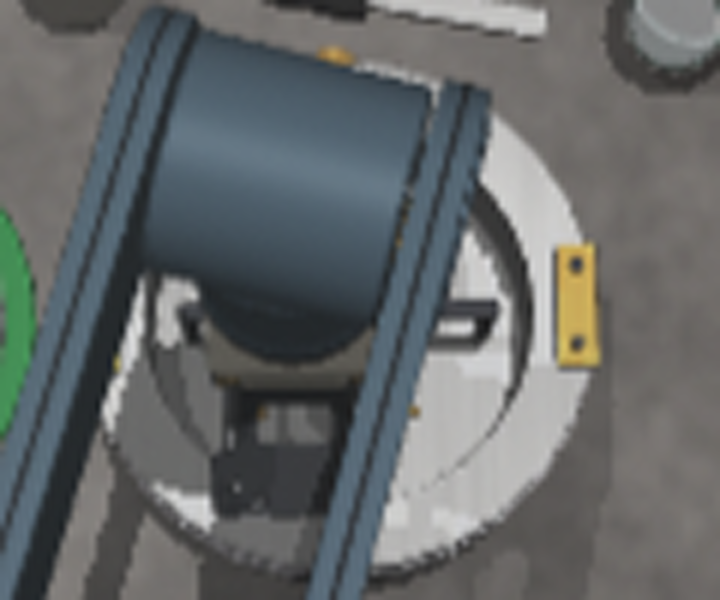

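Emit:
jog_arm(steps=[[[-0.0005,-0.0005,0.015,0],[0,0,0.02,0],[0,0,0.015,0],[0,0,0.01,0],[0,0,0.01,0],[0,0,0.006,0],[0,0,0,0]]])

```text
time: 22.5
eef_pos: [0.5311, -0.0217, 0.1668]
ee_rot: [-0.0, 0.701, 0.713, -0.0]
wrist_force: [0.1, -0.2, -2.1]
opening: 0.106
```

Emit:
jog_arm(steps=[[[0,0,0.006,0],[0,0,0.006,0],[0,0,0.003,0],[0,0,0,0],[0,0,0,0]]])

```text
time: 23.12
eef_pos: [0.5314, -0.0218, 0.1523]
ee_rot: [0.0, 0.701, 0.713, 0.0]
wrist_force: [-0.8, 0.7, -2.0]
opening: 0.107
```

```bash
python3 go.py .5311 -.0208 .152 91;  python3 - <<'E'
from h import *
p,d=read_camera("scene");crop(p,270,150,370,240,7,"f1.png")
E
```

```text
pose [ 0.5314 -0.0218  0.1523] yaw 90.97 t 23.12 F [-0.8  0.7 -2. ] op 0.107 q6 -0.27
shift tool first, then turn: [np.float64(0.001), np.float64(-0.0002), np.float64(0.0003), np.float64(-0.0005)]
```

View pics/f1.png

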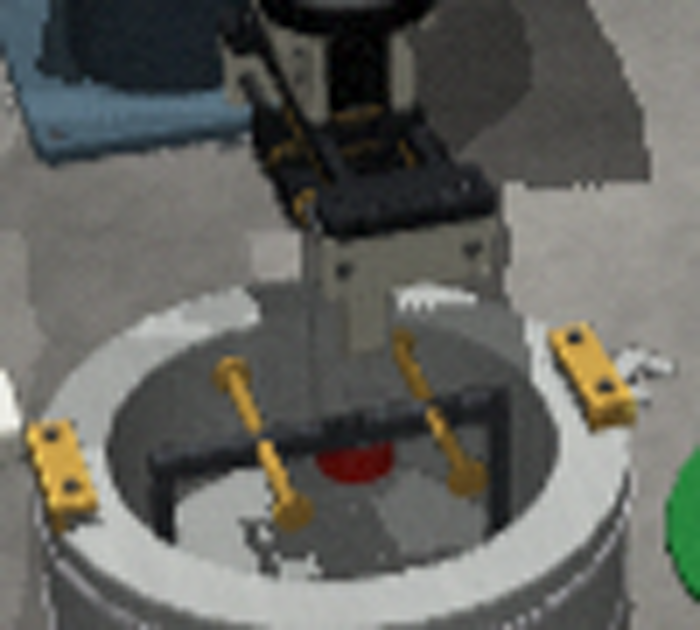

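Emit:
jog_arm(steps=[[[0.004,0,0,0],[0.005,0,0,0],[0.005,0,0,0],[0.005,0,0,0],[0.003,0,0,0],[0.001,0,0,0],[0,0,0,0]]])

```text
time: 24.05
eef_pos: [0.5309, 0.0012, 0.1522]
ee_rot: [0.0, 0.701, 0.713, -0.0]
wrist_force: [-0.7, -0.8, -2.0]
opening: 0.107
```

Emit:
jog_arm(steps=[[[0.001,0,0,0],[0.001,0,0,0],[0.001,0,0,0],[0,0,0,0]]])

```text
time: 24.55
eef_pos: [0.5308, 0.0043, 0.1522]
ee_rot: [0.0, 0.701, 0.713, 0.0]
wrist_force: [0.4, 0.6, -1.3]
opening: 0.11
```

Emit:
jog_arm(steps=[[[0.001,0,0,0],[0.001,0,0,0],[0,0,0,0]]])

```text
time: 24.92
eef_pos: [0.5308, 0.0063, 0.1522]
ee_rot: [-0.0, 0.701, 0.713, 0.0]
wrist_force: [0.3, 0.0, -1.5]
opening: 0.106
```

Emit:
jog_arm(steps=[[[0.001,0,0,0],[0,0,0,0]]])

```text
time: 25.18
eef_pos: [0.5308, 0.0073, 0.1522]
ee_rot: [-0.0, 0.701, 0.713, -0.0]
wrist_force: [-1.2, 0.7, -1.6]
opening: 0.104
```

Emit:
jog_arm(steps=[[[0.001,0,0,0],[0,0,0,0]]])

```text
time: 25.42
eef_pos: [0.5308, 0.0079, 0.1521]
ee_rot: [0.0, 0.701, 0.713, -0.0]
wrist_force: [-0.4, -1.4, -2.0]
opening: 0.106
```

Emit:
jog_arm(steps=[[[0.001,0,0,0],[0,0,0,0]]])

```text
time: 25.68
eef_pos: [0.5308, 0.0081, 0.1521]
ee_rot: [0.001, 0.701, 0.713, -0.001]
wrist_force: [-0.1, -4.6, -2.7]
opening: 0.106
```

```bash
python3 - <<'E'
from h import *
p,d=read_camera("scene");crop(p,290,170,360,230,10,"g1.png")
E
```

```text
(no output)
```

View pics/g1.png

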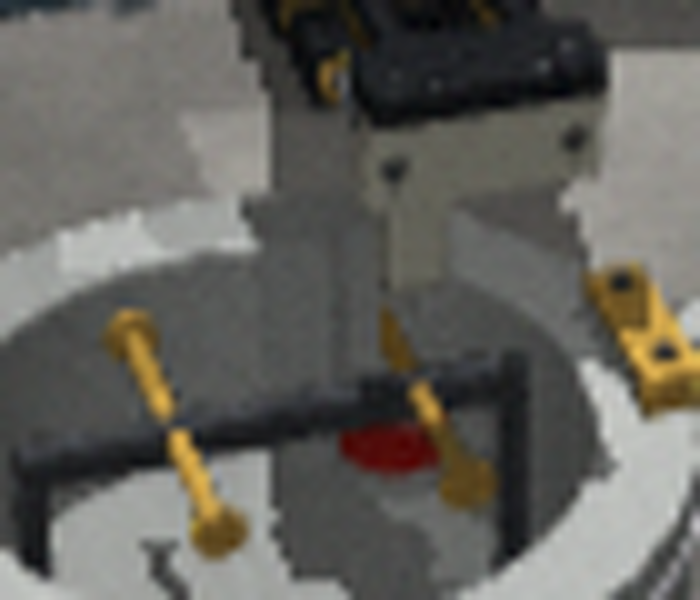

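Emit:
jog_arm(steps=[[[-0.002,0,0,0],[-0.0013,0,0,0],[0,0,0.002,0],[0,0,0.003,0],[0,0,0.002,0],[0,0,0,0]]])

```text
time: 26.48
eef_pos: [0.5306, 0.006, 0.1449]
ee_rot: [-0.0, 0.701, 0.713, -0.0]
wrist_force: [-0.1, -0.7, -3.4]
opening: 0.107
```

Emit:
jog_arm(steps=[[[0,0,0.001,0],[0,0,0.001,0],[0,0,0.001,0],[0,0,0,0]]])

```text
time: 26.98
eef_pos: [0.5307, 0.0059, 0.1421]
ee_rot: [-0.0, 0.701, 0.713, -0.0]
wrist_force: [0.3, -0.3, -2.6]
opening: 0.104
```

Emit:
jog_arm(steps=[[[0,0,0.001,0],[0,0,0,0]]])

```text
time: 27.22
eef_pos: [0.5308, 0.0059, 0.1411]
ee_rot: [0.0, 0.701, 0.713, 0.0]
wrist_force: [0.0, 0.3, -2.0]
opening: 0.103
```

Emit:
jog_arm(steps=[[[0,0,0.001,0],[0,0,0,0]]])

```text
time: 27.48
eef_pos: [0.5309, 0.0059, 0.1409]
ee_rot: [0.0, 0.701, 0.713, 0.0]
wrist_force: [-2.8, 0.3, 3.3]
opening: 0.103
```

It seated at TCP z 0.141, exactly where the pocket should stop it. Now I open partly.

Emit:
jog_arm(steps=[[[0,0,0,0],[0,0,0,0],[0,0,0,0],[0,0,0,0]]], grip=0.3)

```text
time: 27.98
eef_pos: [0.5308, 0.0059, 0.14]
ee_rot: [-0.0, 0.701, 0.713, -0.0]
wrist_force: [-0.4, 0.2, 0.7]
opening: 0.345
```

Emit:
jog_arm(steps=[[[0,0,-0.005,0],[0,0,-0.015,0],[0,0,-0.03,0],[0,0,-0.03,0],[0,0,-0.02,0],[0,0,0,0]]])

```text
time: 28.72
eef_pos: [0.532, 0.0057, 0.2428]
ee_rot: [0.002, 0.701, 0.713, 0.001]
wrist_force: [0.5, 0.5, -0.4]
opening: 0.354
```

```bash
python3 go.py .433 -.3885 .25 115;  python3 - <<'E'
from h import *
p,d=read_camera("scene");crop(p,270,170,370,240,7,"i1.png")
E
```

```text
pose [0.532  0.0057 0.2428] yaw 90.98 t 28.73 F [ 0.5  0.5 -0.4] op 0.354 q6 -0.22
shift tool first, then turn: [np.float64(-0.3925), np.float64(-0.1057), np.float64(-0.0072), np.float64(-0.4193)]
```

View pics/i1.png

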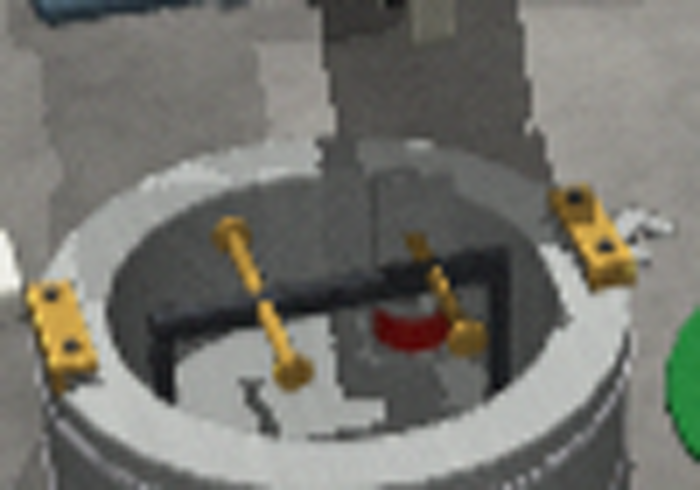

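Red hangs on pin 4: the lug is behind the bar and the red body is visible below it. Next is black A.

Emit:
jog_arm(steps=[[[-0.025,-0.0057,0,0],[-0.045,-0.012,0,0],[-0.05,-0.014,0,0],[-0.055,-0.015,0,0],[-0.055,-0.015,0,0],[-0.05,-0.014,0,0],[-0.05,-0.014,0,0],[-0.0425,-0.011,0,0],[-0.02,-0.005,0,0]]], grip=-1)

```text
time: 29.9
eef_pos: [0.4306, -0.3899, 0.2387]
ee_rot: [-0.001, 0.702, 0.712, 0.0]
wrist_force: [0.3, 1.1, 0.4]
opening: 1.004
```

Emit:
jog_arm(steps=[[[0,0,0.02,-0.1],[0,0,0.03,-0.16],[0,0,0.03,-0.12],[0,0,0.02,-0.04],[0,0,0,0],[0,0,0,0]]])

```text
time: 30.65
eef_pos: [0.4323, -0.3881, 0.1408]
ee_rot: [0.0, 0.537, 0.843, -0.0]
wrist_force: [-0.6, -0.1, 1.1]
opening: 1.001
```

```bash
python3 go.py .433 -.3885 .084 115;  python3 - <<'E'
from h import *
p,d=read_camera("scene");crop(p,170,150,280,270,6,"j1.png")
E
```

```text
pose [ 0.4323 -0.3881  0.1408] yaw 115.02 t 30.65 F [-0.6 -0.1  1.1] op 1.001 q6 -1.36
shift tool first, then turn: [np.float64(-0.0006), np.float64(0.0005), np.float64(0.0568), np.float64(0.0004)]
```

View pics/j1.png

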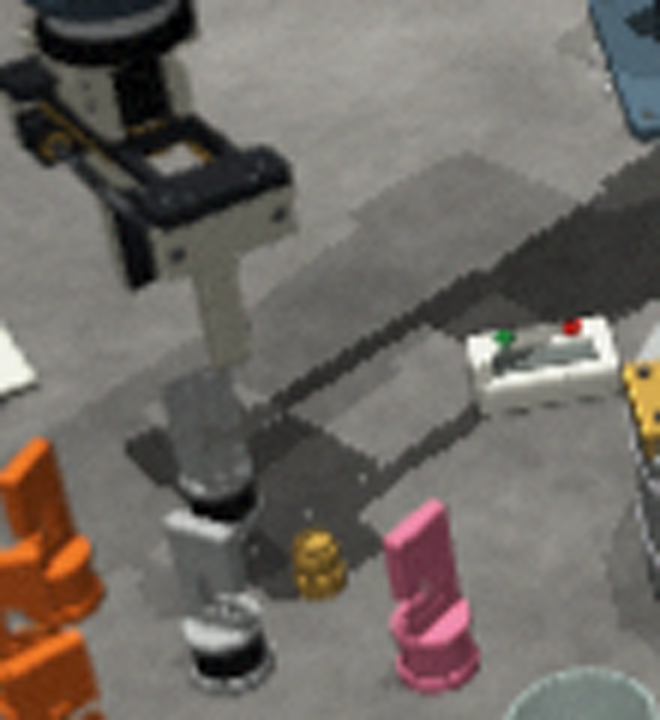

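Alignment looks the same as for red, with the finger at crop (228,350) above the lug at (205,385).

Emit:
jog_arm(steps=[[[-0.0005,0.0005,0.015,0],[0,0,0.018,0],[0,0,0.015,0],[0,0,0.0085,0],[0,0,0,0],[0,0,0,0]]])

```text
time: 31.45
eef_pos: [0.4327, -0.3889, 0.0841]
ee_rot: [0.0, 0.537, 0.844, -0.0]
wrist_force: [-0.3, -0.8, -0.2]
opening: 0.999
```

Emit:
jog_arm(steps=[[[0,0,0,0],[0,0,0,0],[0,0,0,0],[0,0,0,0],[0,0,0,0],[0,0,0,0],[0,0,0,0],[0,0,0,0],[0,0,0,0]]], grip=1)

```text
time: 32.58
eef_pos: [0.4324, -0.3885, 0.0836]
ee_rot: [-0.0, 0.537, 0.844, 0.0]
wrist_force: [0.5, -1.2, -1.9]
opening: 0.105
```

Emit:
jog_arm(steps=[[[0,0,-0.01,0],[0,0,-0.03,0],[0,0,-0.04,0],[0,0,-0.04,0],[0,0,-0.03,0],[0,0,-0.01,0],[0,0,0,0.11],[0,0,0,0.17],[0,0,0,0.139],[0,0,0,0]]])

```text
time: 33.83
eef_pos: [0.4321, -0.3881, 0.2426]
ee_rot: [-0.001, 0.7, 0.714, 0.0]
wrist_force: [-0.4, -0.2, -1.7]
opening: 0.101
```

```bash
python3 go.py .5911 -.0198 .24 91
```

```text
pose [ 0.4321 -0.3881  0.2426] yaw 91.1 t 33.83 F [-0.4 -0.2 -1.7] op 0.101 q6 -0.94
shift tool first, then turn: [np.float64(0.3652), np.float64(0.1661), np.float64(0.0026), np.float64(0.0018)]
```

Emit:
jog_arm(steps=[[[0.02,0.01,0,0],[0.035,0.016,0,0],[0.045,0.02,0,0],[0.05,0.023,0,0],[0.05,0.023,0,0],[0.05,0.023,0,0],[0.045,0.02,0,0],[0.04,0.018,0,0],[0.0302,0.0131,0,0],[0,0,0,0]]])

```text
time: 35.08
eef_pos: [0.5919, -0.0167, 0.2433]
ee_rot: [-0.001, 0.699, 0.716, 0.0]
wrist_force: [0.2, -0.6, -1.1]
opening: 0.11
```

```bash
python3 go.py .5911 -.0198 .1525 91;  python3 - <<'E'
from h import *
p,d=read_camera("scene");crop(p,270,120,370,240,6,"k1.png")
E
```

```text
pose [ 0.5919 -0.0167  0.2433] yaw 91.38 t 35.08 F [ 0.2 -0.6 -1.1] op 0.11 q6 -0.24
shift tool first, then turn: [np.float64(-0.0031), np.float64(-0.0009), np.float64(0.0908), np.float64(0.0067)]
```

View pics/k1.png

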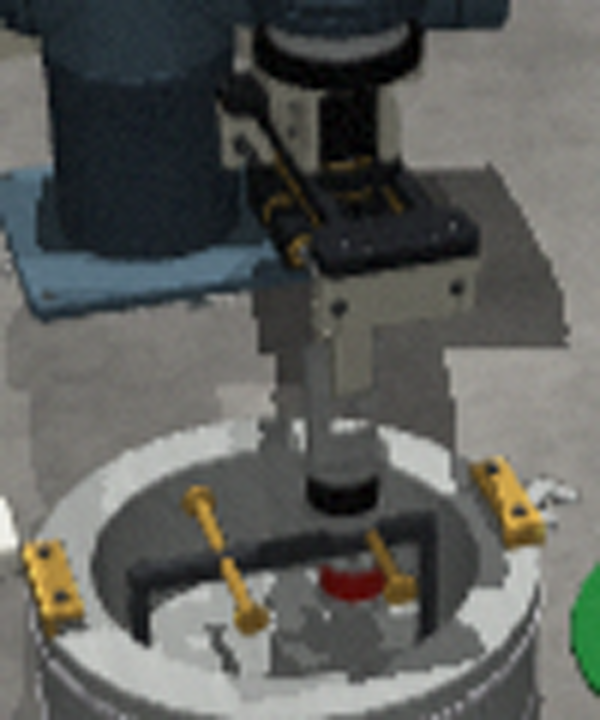

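Emit:
jog_arm(steps=[[[-0.0015,-0.0005,0,0],[-0.001,0,0.01,0],[0,0,0.015,0],[0,0,0.02,0],[0,0,0.015,0],[0,0,0.01,0],[0,0,0.005,0],[0,0,0,0]]])

```text
time: 36.12
eef_pos: [0.5915, -0.023, 0.1686]
ee_rot: [-0.0, 0.701, 0.713, -0.0]
wrist_force: [-1.4, 0.5, -2.0]
opening: 0.107
```

Emit:
jog_arm(steps=[[[0,0,0.006,0],[0,0,0.006,0],[0,0,0.003,0],[0,0,0,0],[0,0,0,0]]])

```text
time: 36.75
eef_pos: [0.5916, -0.023, 0.1538]
ee_rot: [0.0, 0.701, 0.713, 0.0]
wrist_force: [-0.0, -0.0, -1.3]
opening: 0.105
```

```bash
python3 go.py .5911 -.0198 .1525 91;  python3 - <<'E'
from h import *
p,d=read_camera("scene");crop(p,280,160,360,240,8,"l1.png")
E
```

```text
pose [ 0.5916 -0.023   0.1538] yaw 91.03 t 36.75 F [-0.  -0.  -1.3] op 0.105 q6 -0.25
shift tool first, then turn: [np.float64(0.0032), np.float64(-0.0004), np.float64(0.0013), np.float64(0.0005)]
```

View pics/l1.png

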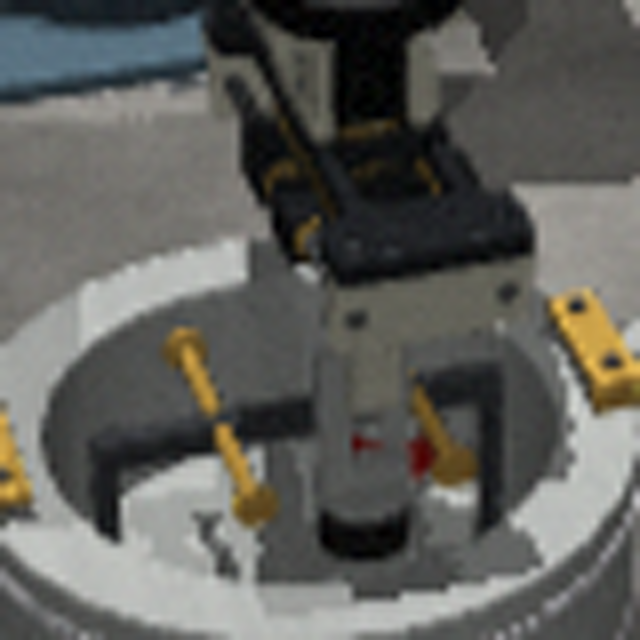

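The slot shows red through it at crop (365,440), with pin 2 to its right at mouth height. I slide onto the pin.

Emit:
jog_arm(steps=[[[0.002,0,0.0013,0],[0.005,0,0,0],[0.006,0,0,0],[0.006,0,0,0],[0.005,0,0,0],[0.003,0,0,0],[0.001,0,0,0],[0,0,0,0]]])

```text
time: 37.8
eef_pos: [0.591, 0.005, 0.1524]
ee_rot: [0.0, 0.701, 0.713, -0.0]
wrist_force: [-0.4, -0.0, -1.4]
opening: 0.107
```

Emit:
jog_arm(steps=[[[0.001,0,0,0],[0.001,0,0,0],[0,0,0,0]]])

```text
time: 38.17
eef_pos: [0.5909, 0.0071, 0.1523]
ee_rot: [-0.0, 0.701, 0.713, -0.0]
wrist_force: [-0.6, -0.1, -1.1]
opening: 0.103
```

Emit:
jog_arm(steps=[[[0.001,0,0,0],[0,0,0,0]]])

```text
time: 38.42
eef_pos: [0.5909, 0.0081, 0.1524]
ee_rot: [0.0, 0.701, 0.713, 0.0]
wrist_force: [0.5, -0.3, -1.3]
opening: 0.104
```

Emit:
jog_arm(steps=[[[0.001,0,0,0],[0,0,0,0]]])

```text
time: 38.67
eef_pos: [0.5909, 0.0085, 0.1523]
ee_rot: [0.0, 0.701, 0.713, -0.0]
wrist_force: [0.3, -2.6, -1.3]
opening: 0.104
```

Emit:
jog_arm(steps=[[[-0.0026,0,0,0],[0,0,0,0],[0,0,0.002,0],[0,0,0.003,0],[0,0,0.002,0],[0,0,0.001,0],[0,0,0,0]]])

```text
time: 39.55
eef_pos: [0.5909, 0.0065, 0.1442]
ee_rot: [-0.0, 0.701, 0.713, -0.0]
wrist_force: [-0.1, -0.3, -1.9]
opening: 0.107
```

Emit:
jog_arm(steps=[[[0,0,0.001,0],[0,0,0.001,0],[0,0,0.001,0],[0,0,0,0]]])

```text
time: 40.05
eef_pos: [0.591, 0.0064, 0.1415]
ee_rot: [0.0, 0.701, 0.713, 0.0]
wrist_force: [0.1, -0.4, -1.1]
opening: 0.104
```

Emit:
jog_arm(steps=[[[0,0,0.001,0],[0,0,0,0]]])

```text
time: 40.3
eef_pos: [0.591, 0.0064, 0.1413]
ee_rot: [0.0, 0.701, 0.713, 0.0]
wrist_force: [-1.9, -0.2, 4.3]
opening: 0.102
```

Emit:
jog_arm(steps=[[[0,0,0,0],[0,0,0,0],[0,0,0,0],[0,0,0,0]]], grip=0.3)

```text
time: 40.8
eef_pos: [0.5909, 0.0065, 0.1402]
ee_rot: [-0.0, 0.701, 0.713, -0.0]
wrist_force: [0.3, 0.4, -0.5]
opening: 0.349
```

Emit:
jog_arm(steps=[[[0,0,-0.005,0],[0,0,-0.015,0],[0,0,-0.03,0],[0,0,-0.03,0],[0,0,-0.02,0],[0,0,0,0]]])

```text
time: 41.55
eef_pos: [0.5922, 0.0063, 0.2433]
ee_rot: [0.002, 0.701, 0.713, 0.002]
wrist_force: [0.2, -0.5, 0.0]
opening: 0.35
```

```bash
python3 go.py .561 -.390 .24 54;  python3 - <<'E'
from h import *
p,d=read_camera("scene");crop(p,270,160,370,240,7,"m1.png")
E
```

```text
pose [0.5922 0.0063 0.2433] yaw 91.03 t 41.55 F [ 0.2 -0.5  0. ] op 0.35 q6 -0.2
shift tool first, then turn: [np.float64(-0.3956), np.float64(-0.0384), np.float64(0.0033), np.float64(0.6464)]
```

View pics/m1.png

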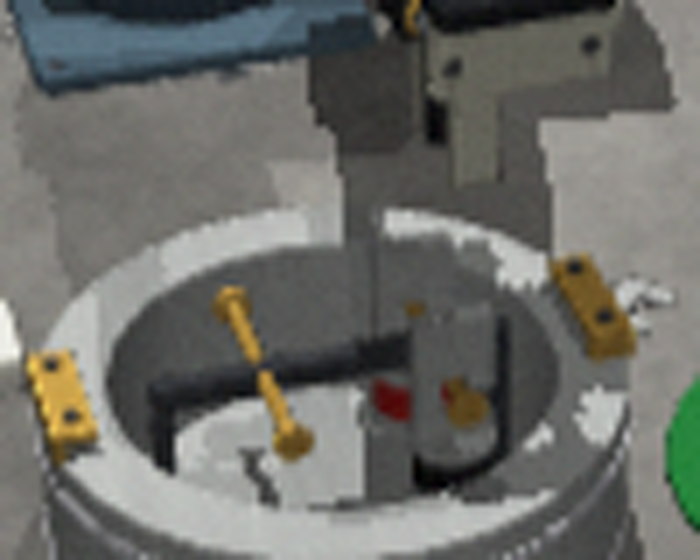

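Black A hangs on pin 2, with the pin head in front of its slot at crop (468,405). Next is black B.

Emit:
jog_arm(steps=[[[-0.025,-0.002,0,0],[-0.045,-0.0045,0,0],[-0.055,-0.0055,0,0],[-0.055,-0.0055,0,0],[-0.055,-0.0055,0,0],[-0.055,-0.0055,0,0],[-0.05,-0.005,0,0],[-0.0375,-0.0035,0,0],[-0.018,-0.0015,0,0],[0,0,0,0]]], grip=-1)

```text
time: 42.85
eef_pos: [0.5591, -0.39, 0.2391]
ee_rot: [-0.001, 0.701, 0.713, 0.0]
wrist_force: [-0.3, 0.3, 0.1]
opening: 1.003
```

Emit:
jog_arm(steps=[[[0,0,0.02,0.12],[0,0,0.03,0.17],[0,0,0.03,0.17],[0,0,0.02,0.14],[0,0,0,0.046],[0,0,0,0],[0,0,0,0]]])

```text
time: 43.72
eef_pos: [0.5602, -0.3886, 0.141]
ee_rot: [0.0, 0.89, 0.455, 0.0]
wrist_force: [-0.3, 0.9, 0.0]
opening: 1.001
```

```bash
python3 go.py .561 -.390 .084 54;  python3 - <<'E'
from h import *
p,d=read_camera("scene");crop(p,160,170,270,280,6,"n1.png")
E
```

```text
pose [ 0.5602 -0.3886  0.141 ] yaw 54.15 t 43.73 F [-0.3  0.9  0. ] op 1.001 q6 -0.14
shift tool first, then turn: [np.float64(-0.0006), np.float64(0.0015), np.float64(0.057), np.float64(0.0026)]
```

View pics/n1.png

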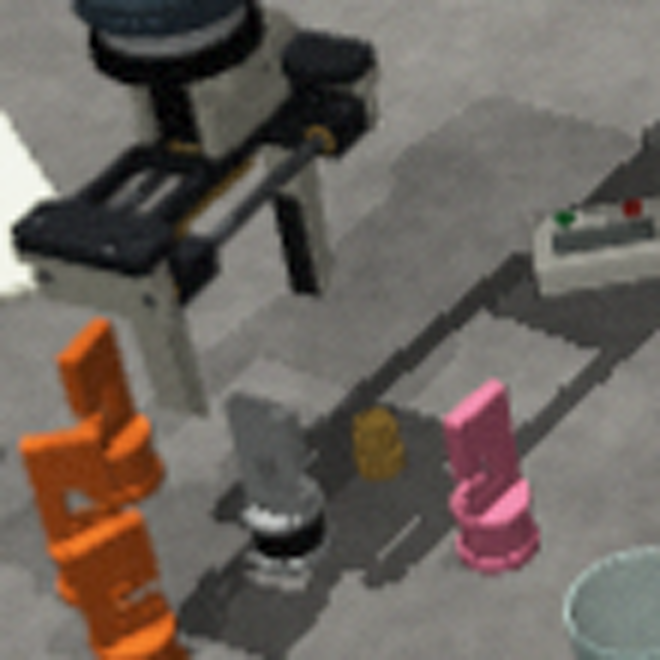

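The fingers straddle B, at crop (195,410) and (305,290). An orange piece sits near the outer finger, so I narrow the opening to about 60 mm before descending.

Emit:
jog_arm(steps=[[[-0.0005,0.0015,0,0],[0,0,0,0],[0,0,0.005,0],[0,0,0.015,0],[0,0,0.015,0],[0,0,0.014,0],[0,0,0.008,0],[0,0,0,0],[0,0,0,0]]], grip=-0.3)

```text
time: 44.9
eef_pos: [0.5608, -0.3913, 0.0838]
ee_rot: [0.0, 0.891, 0.454, 0.0]
wrist_force: [-0.1, 1.0, 0.1]
opening: 0.647
```

Emit:
jog_arm(steps=[[[0,0,0,0],[0,0,0,0],[0,0,0,0],[0,0,0,0],[0,0,0,0],[0,0,0,0],[0,0,0,0],[0,0,0,0]]], grip=1)

```text
time: 45.9
eef_pos: [0.5605, -0.3909, 0.0832]
ee_rot: [-0.0, 0.891, 0.454, 0.0]
wrist_force: [0.5, -1.2, -0.3]
opening: 0.107
```

Emit:
jog_arm(steps=[[[0,0,-0.01,0],[0,0,-0.03,0],[0,0,-0.04,0],[0,0,-0.04,0],[0,0,-0.03,0],[0,0,-0.01,0],[0,0,0,-0.1],[0,0,0,-0.17],[0,0,0,-0.18],[0,0,0,-0.146]]])

```text
time: 47.15
eef_pos: [0.56, -0.3905, 0.2418]
ee_rot: [-0.001, 0.717, 0.698, -0.0]
wrist_force: [-0.2, 0.3, -2.2]
opening: 0.105
```

Emit:
jog_arm(steps=[[[0,0,0,-0.047],[0,0,0,0]]])

```text
time: 47.4
eef_pos: [0.5601, -0.3906, 0.242]
ee_rot: [-0.001, 0.702, 0.712, -0.0]
wrist_force: [0.8, 0.4, -2.4]
opening: 0.107
```

```bash
python3 go.py .5325 -.0975 .24 91
```

```text
pose [ 0.5601 -0.3906  0.242 ] yaw 90.83 t 47.4 F [ 0.8  0.4 -2.4] op 0.107 q6 -0.79
shift tool first, then turn: [np.float64(0.2935), np.float64(-0.0233), np.float64(0.002), np.float64(-0.003)]
```

Emit:
jog_arm(steps=[[[0.015,-0.0013,0,0],[0.03,-0.0025,0,0],[0.04,-0.003,0,0],[0.045,-0.0035,0,0],[0.045,-0.0035,0,0],[0.045,-0.0035,0,0],[0.035,-0.003,0,0],[0.025,-0.002,0,0],[0.0135,-0.001,0,-0.003],[0,0,0,0]]])

```text
time: 48.65
eef_pos: [0.5326, -0.0969, 0.2435]
ee_rot: [0.0, 0.7, 0.714, 0.0]
wrist_force: [0.2, -0.0, -1.9]
opening: 0.106
```

```bash
python3 go.py .5325 -.0975 .152 91;  python3 - <<'E'
from h import *
p,d=read_camera("scene");crop(p,260,120,370,240,6,"o1.png")
E
```

```text
pose [ 0.5326 -0.0969  0.2435] yaw 91.11 t 48.65 F [ 0.2 -0.  -1.9] op 0.106 q6 -0.41
shift tool first, then turn: [np.float64(-0.0006), np.float64(-0.0001), np.float64(0.0915), np.float64(0.0018)]
```

View pics/o1.png

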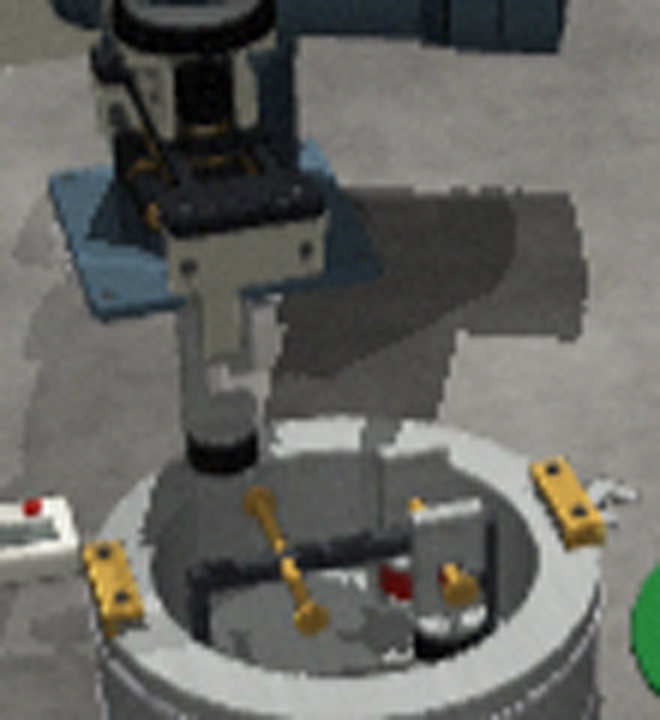

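B's slot mouth faces the pin (right side, crop (245,385)). I descend and slide.

Emit:
jog_arm(steps=[[[0,0,0.01,0],[0,0,0.02,0],[0,0,0.02,0],[0,0,0.015,0],[0,0,0.012,0],[0,0,0.008,0],[0,0,0.0045,0],[0,0,0.002,0],[0,0,0,0],[0,0,0,0]]])

```text
time: 49.95
eef_pos: [0.5331, -0.0979, 0.1523]
ee_rot: [0.0, 0.701, 0.713, 0.0]
wrist_force: [0.1, -0.2, -1.6]
opening: 0.105
```

```bash
python3 go.py .5325 -.0975 .152 91;  python3 - <<'E'
from h import *
p,d=read_camera("scene");crop(p,260,160,360,240,7,"p1.png")
E
```

```text
pose [ 0.5331 -0.0979  0.1523] yaw 91.04 t 49.95 F [ 0.1 -0.2 -1.6] op 0.105 q6 -0.41
shift tool first, then turn: [np.float64(0.0004), np.float64(-0.0006), np.float64(0.0003), np.float64(0.0006)]
```

View pics/p1.png

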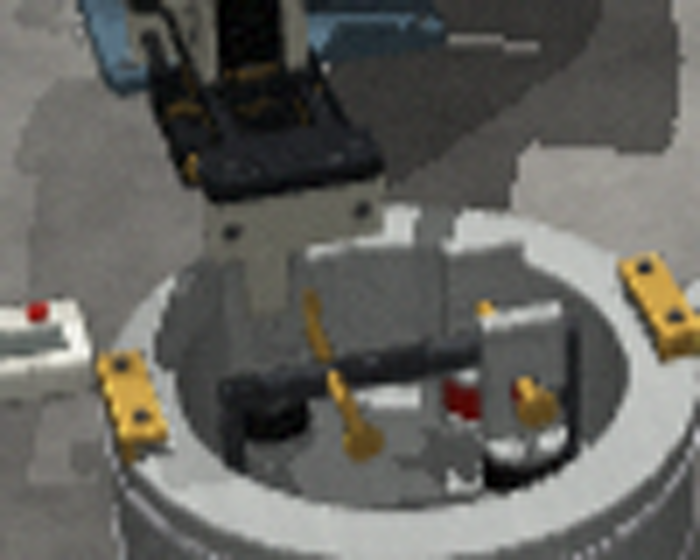

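Emit:
jog_arm(steps=[[[0.003,0,0,0],[0.005,0,0,0],[0.006,0,0,0],[0.005,0,0,0],[0.003,0,0,0],[0.002,0,0,0],[0,0,0,0]]])

```text
time: 50.88
eef_pos: [0.5323, -0.0737, 0.1518]
ee_rot: [-0.0, 0.701, 0.714, -0.0]
wrist_force: [-0.7, -0.3, -2.4]
opening: 0.106
```

Emit:
jog_arm(steps=[[[0.001,0,0,0],[0.001,0,0,0],[0,0,0,0]]])

```text
time: 51.25
eef_pos: [0.5324, -0.0726, 0.1519]
ee_rot: [0.0, 0.701, 0.713, -0.0]
wrist_force: [-0.5, -3.7, -2.3]
opening: 0.105
```

Emit:
jog_arm(steps=[[[0.001,0,0,0],[0,0,0,0]]])

```text
time: 51.5
eef_pos: [0.5324, -0.0724, 0.1519]
ee_rot: [0.001, 0.701, 0.713, -0.001]
wrist_force: [-0.8, -6.7, -3.8]
opening: 0.11
```

Emit:
jog_arm(steps=[[[0.001,0,0,0],[0,0,0,0]]])

```text
time: 51.75
eef_pos: [0.5324, -0.0722, 0.1519]
ee_rot: [0.001, 0.701, 0.713, -0.001]
wrist_force: [-0.6, -9.5, -4.5]
opening: 0.104
```

Emit:
jog_arm(steps=[[[-0.003,0,0,0],[-0.0021,0,0,0],[0,0,0,0]]])

```text
time: 52.12
eef_pos: [0.5323, -0.0746, 0.1518]
ee_rot: [-0.0, 0.701, 0.713, 0.0]
wrist_force: [0.6, 0.1, -2.9]
opening: 0.108
```

Emit:
jog_arm(steps=[[[0,0,0.002,0],[0,0,0.003,0],[0,0,0.002,0],[0,0,0.001,0],[0,0,0,0]]])

```text
time: 52.75
eef_pos: [0.5323, -0.0749, 0.1438]
ee_rot: [-0.0, 0.701, 0.713, -0.0]
wrist_force: [0.4, -0.3, -1.5]
opening: 0.103
```

Emit:
jog_arm(steps=[[[0,0,0.001,0],[0,0,0.001,0],[0,0,0,0]]])

```text
time: 53.12
eef_pos: [0.5323, -0.0749, 0.1418]
ee_rot: [-0.0, 0.701, 0.713, -0.0]
wrist_force: [-0.1, -0.0, -2.1]
opening: 0.103
```

Emit:
jog_arm(steps=[[[0,0,0.001,0],[0,0,0.001,0],[0,0,0,0]]])

```text
time: 53.5
eef_pos: [0.5326, -0.075, 0.1409]
ee_rot: [0.0, 0.701, 0.713, 0.0]
wrist_force: [-1.9, 1.6, 6.0]
opening: 0.106
```

Emit:
jog_arm(steps=[[[0,0,0,0],[0,0,0,0],[0,0,0,0],[0,0,0,0]]], grip=0.3)

```text
time: 54.0
eef_pos: [0.5325, -0.075, 0.1398]
ee_rot: [0.0, 0.701, 0.713, 0.0]
wrist_force: [0.6, -0.0, 0.6]
opening: 0.347
```

Emit:
jog_arm(steps=[[[0,0,-0.005,0],[0,0,-0.015,0],[0,0,-0.03,0],[0,0,-0.03,0],[0,0,-0.04,0],[0,0,0,0]]])

```text
time: 54.75
eef_pos: [0.5343, -0.0756, 0.2645]
ee_rot: [0.004, 0.701, 0.713, 0.002]
wrist_force: [0.0, -0.9, -0.5]
opening: 0.35
```

```bash
python3 go.py .45 .1 .28 91
```

```text
pose [ 0.5343 -0.0756  0.2645] yaw 91.04 t 54.75 F [ 0.  -0.9 -0.5] op 0.35 q6 -0.37
shift tool first, then turn: [np.float64(0.1771), np.float64(-0.0811), np.float64(-0.0155), np.float64(0.0007)]
```

Emit:
jog_arm(steps=[[[-0.025,-0.008,-0.005,0],[-0.045,-0.013,-0.005,0],[-0.05,-0.015,-0.005,0],[-0.05,-0.015,0,0],[-0.05,-0.015,0,0],[-0.045,-0.013,0,0],[-0.035,-0.01,0,0],[-0.015,0,0,0],[0,0,0,0]]], grip=-1)

```text
time: 55.88
eef_pos: [0.4491, -0.3916, 0.2743]
ee_rot: [-0.001, 0.701, 0.713, 0.0]
wrist_force: [-0.5, 0.9, 0.3]
opening: 0.997
```

```bash
cat > cov.py <<'E'
from fitp import *
import sys
def cover(tag,cx,cy,z0,r=.16):
  for nm in ("top","scene"):
    D=[]
    for i in range(3):
        p,d=read_camera(nm); D.append(d)
    D=np.array(D);D[D==0]=np.nan;d=np.nan_to_num(np.nanmedian(D,0)); C=cloud(nm,d)
    np.save(f"{tag}_{nm}_p.npy",p);np.save(f"{tag}_{nm}_d.npy",d)
    g=np.hypot(C[...,0]-cx,C[...,1]-cy)<r
    m=g&(C[...,2]>z0+.09)&(C[...,2]<z0+.12)&(p.max(2)<90)
    q=C[m]
    if len(q)<20: print(nm,"few",len(q)); continue
    x=q[:,:2]-q[:,:2].mean(0); w,V=np.linalg.eigh(x.T@x); e=x@V[:,1]
    m=g&(C[...,2]>z0+.0985)&(C[...,2]<z0+.12)&(p.max(2)<90)
    print(nm,"handle",q.mean(0).round(4),"top pts",C[m].mean(0).round(4),"yaw",np.degrees(np.arctan2(V[1,1],V[0,1])).round(1),"len",np.ptp(e).round(4),"wid",np.ptp(x@V[:,0]).round(4),len(q))
    m=g&(C[...,2]>z0+.055)&(C[...,2]<z0+.068); print("  domez",np.median(C[m][:,2]).round(4))
if __name__=="__main__": cover(sys.argv[1],*map(float,sys.argv[2:5]))
E
python3 cov.py q .569 .25 .01; python3 - <<'E'
from h import *
p=np.load("q_scene_p.npy");crop(p,260,150,460,280,4,"q1.png")
p=np.load("q_top_p.npy");crop(p,200,130,420,270,3.5,"q2.png")
E
python3 go.py .56 .25 .2 -179
```

```text
top handle [0.5654 0.249  0.1151] top pts [0.5665 0.2496 0.1161] yaw -179.4 len 0.1194 wid 0.0179 247
  domez 0.0717
scene handle [0.576  0.2453 0.1131] top pts [0.5744 0.2464 0.1159] yaw -178.9 len 0.1188 wid 0.0198 201
  domez 0.0724
pose [ 0.4496 -0.3903  0.2752] yaw 91.13 t 56.17 F [ 0.5  0.7 -0.1] op 1.0 q6 -0.92
shift tool first, then turn: [np.float64(0.638), np.float64(0.123), np.float64(0.0752), np.float64(-1.5686)]
```

View pics/q1.png

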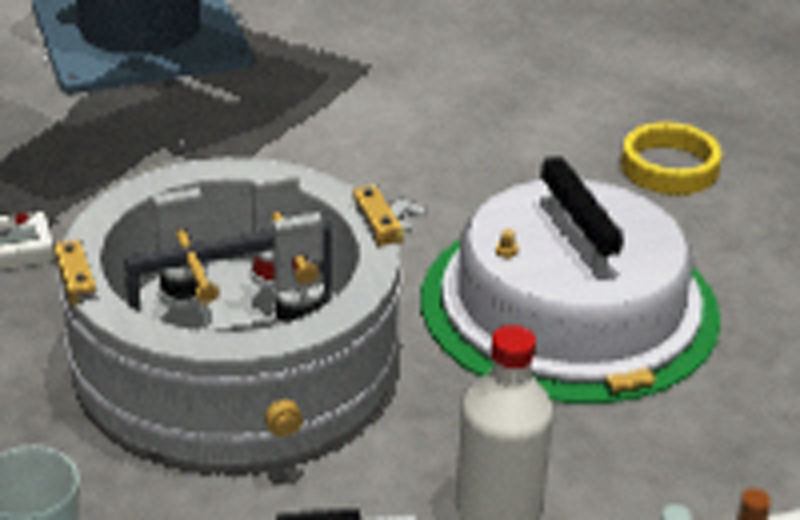

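View pics/q2.png

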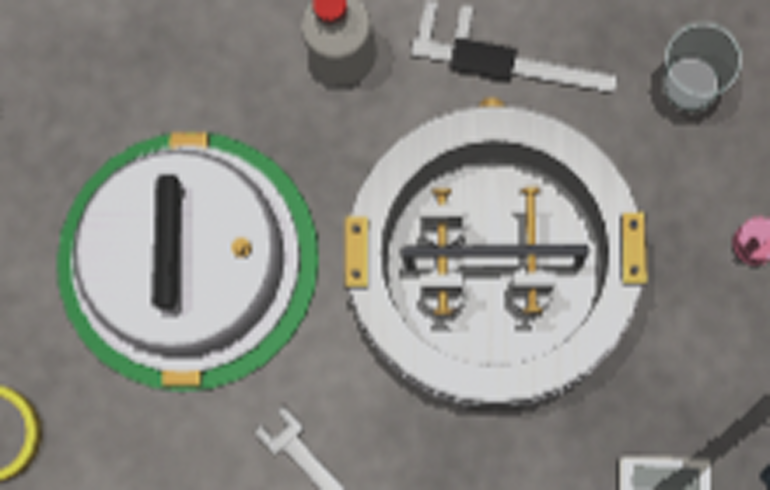

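All three pieces hang, with lugs at top crop (442,230), (440,283) and (530,280). The cover is still at its placed spot. I check the hung poses numerically.

```bash
python3 - <<'E'
from h import *
for nm in ("top","scene"):
    C=cloud(nm,np.load(f"q_{nm}_d.npy"))
    m=(C[...,2]>.138)&(C[...,2]<.175)&(np.hypot(C[...,0]-.561,C[...,1]+.041)<.09)
    n,l,st,ce=cv2.connectedComponentsWithStats(m.astype(np.uint8))
    for i in range(1,n):
        if st[i,4]<8: continue
        q=C[l==i]; t=q[q[:,2]>.148]; x=t[:,:2]-t[:,:2].mean(0); w,V=np.linalg.eigh(x.T@x)
        print(nm,ce[i].round(),len(q),"top",t.mean(0).round(4),np.percentile(t[:,2],90).round(4),"yaw",np.degrees(np.arctan2(V[1,1],V[0,1])).round(1),"len",np.ptp(x@V[:,1]).round(3))
E
```

```text
top [326. 190.] 48 top [0.5884 0.0067 0.1538] 0.1561 yaw 92.1 len 0.033
top [326. 210.] 48 top [0.5288 0.0054 0.1547] 0.1572 yaw 90.0 len 0.033
top [352. 210.] 54 top [ 0.5309 -0.0729  0.1543] 0.1565 yaw 89.7 len 0.036
scene [328. 196.] 76 top [0.5315 0.0025 0.1537] 0.1564 yaw 88.4 len 0.036
scene [304. 201.] 78 top [ 0.5325 -0.0765  0.153 ] 0.156 yaw 90.1 len 0.036
scene [334. 207.] 83 top [0.5912 0.0047 0.1537] 0.1565 yaw 90.4 len 0.036
```

Emit:
jog_arm(steps=[[[0.04,0.008,0,0],[0.055,0.0115,0,0],[0.055,0.0115,0,0],[0.055,0.0115,0,0],[0.055,0.0115,0,0],[0.055,0.0115,0,0],[0.055,0.0115,0,0],[0.055,0.0115,0,0],[0.055,0.0115,0,0],[0.055,0.0115,0,0]]])

```text
time: 57.42
eef_pos: [0.5506, 0.148, 0.2753]
ee_rot: [0.0, 0.7, 0.714, 0.0]
wrist_force: [0.2, -0.6, 1.2]
opening: 0.998
```

Emit:
jog_arm(steps=[[[0.055,0.0115,0,0],[0.048,0.009,0,0],[0,0,0,-0.17],[0,0,0,-0.175],[0,0,0,-0.175],[0,0,0,-0.175],[0,0,0,-0.175],[0,0,0,-0.175],[0,0,0,-0.175],[0,0,0,-0.175]]])

```text
time: 58.68
eef_pos: [0.569, 0.2494, 0.2751]
ee_rot: [0.0, 0.075, 0.997, 0.0]
wrist_force: [-0.5, 0.5, 0.6]
opening: 1.0
```

Emit:
jog_arm(steps=[[[0,0,0,-0.17],[0,0,0,0],[0,0,0,0]]])

```text
time: 59.05
eef_pos: [0.5693, 0.2491, 0.275]
ee_rot: [0.0, -0.005, 1.0, 0.0]
wrist_force: [0.2, 0.0, 0.0]
opening: 1.001
```

```bash
python3 go.py .5691 .2502 .097 181; python3 cov.py r .569 .25 .01; python3 - <<'E'
from h import *
p=np.load("r_scene_p.npy");crop(p,260,110,460,270,4,"r1.png")
E
```

```text
pose [0.5693 0.2491 0.275 ] yaw -179.45 t 59.05 F [0.2 0.  0. ] op 1.001 q6 -1.35
shift tool first, then turn: [np.float64(0.0002), np.float64(0.0011), np.float64(0.178), np.float64(-0.0079)]
top handle [0.5458 0.2503 0.1154] top pts [0.5459 0.251  0.1163] yaw -176.5 len 0.1195 wid 0.0228 167
  domez 0.0717
scene handle [0.5766 0.2457 0.1133] top pts [0.5746 0.2468 0.1159] yaw -178.6 len 0.1172 wid 0.0217 207
  domez 0.0725
```

View pics/r1.png

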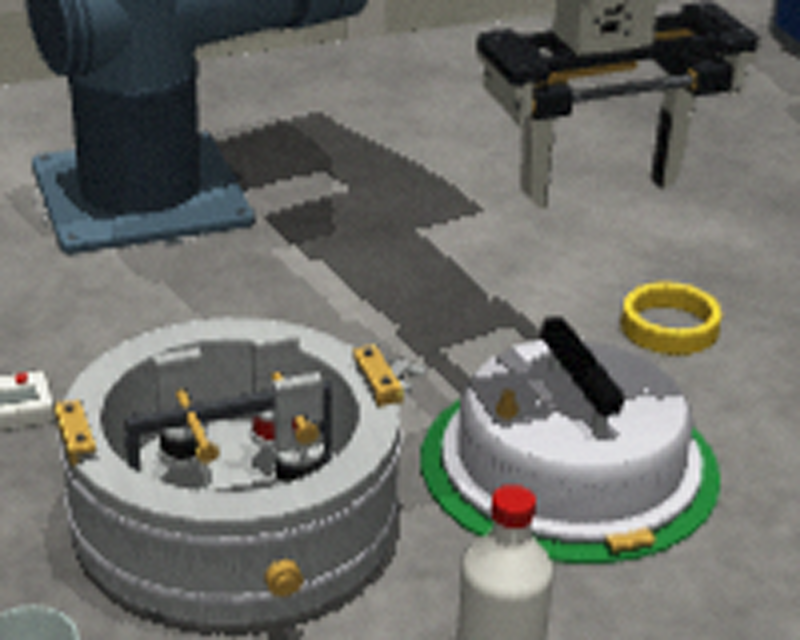

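The scene reading of the cover is unchanged (0.5746, 0.2468), so I grasp at exactly the pose where I released it.

Emit:
jog_arm(steps=[[[0,0.001,0.02,-0.008],[0,0,0.035,0],[0,0,0.04,0],[0,0,0.035,0],[0,0,0.025,0],[0,0,0.015,0],[0,0,0.007,0],[0,0,0,0],[0,0,0,0]]])

```text
time: 60.48
eef_pos: [0.5703, 0.25, 0.099]
ee_rot: [0.001, -0.01, 1.0, 0.0]
wrist_force: [0.7, 0.4, 0.4]
opening: 1.002
```

```bash
python3 go.py .5691 .2502 .0977 181
```

```text
pose [0.5703 0.25   0.099 ] yaw -178.84 t 60.48 F [0.7 0.4 0.4] op 1.002 q6 -1.36
shift tool first, then turn: [np.float64(0.0012), np.float64(0.0003), np.float64(0.0013), np.float64(0.0027)]
```

Emit:
jog_arm(steps=[[[0.001,0,0.0015,0.002],[0,0,0,0]]])

```text
time: 60.72
eef_pos: [0.5686, 0.2498, 0.0967]
ee_rot: [0.0, -0.009, 1.0, 0.0]
wrist_force: [-0.1, 0.5, -0.1]
opening: 1.0
```

Emit:
jog_arm(steps=[[[0,0,0,0],[0,0,0,0],[0,0,0,0],[0,0,0,0],[0,0,0,0],[0,0,0,0],[0,0,0,0],[0,0,0,0]]], grip=1)

```text
time: 61.72
eef_pos: [0.5686, 0.2499, 0.0963]
ee_rot: [0.0, -0.009, 1.0, 0.0]
wrist_force: [-0.6, -0.2, 0.9]
opening: 0.212
```

Emit:
jog_arm(steps=[[[0,0,-0.01,0],[0,0,-0.025,0],[0,0,-0.035,0],[0,0,-0.035,0],[0,0,-0.035,0],[0,0,-0.03,0],[0,0,-0.015,0],[0,0,0,0],[0,0,0,0]]])

```text
time: 62.85
eef_pos: [0.5677, 0.2495, 0.2794]
ee_rot: [-0.002, -0.009, 1.0, -0.0]
wrist_force: [0.7, -0.7, -8.0]
opening: 0.212
```

```bash
python3 go.py .5605 -.0415 .285 181
```

```text
pose [0.5677 0.2495 0.2794] yaw -178.96 t 62.85 F [ 0.7 -0.7 -8. ] op 0.212 q6 -1.35
shift tool first, then turn: [np.float64(0.0125), np.float64(-0.2908), np.float64(-0.0056), np.float64(0.0007)]
```

Emit:
jog_arm(steps=[[[0,-0.01,-0.003,0],[0.001,-0.025,-0.003,0],[0.002,-0.035,0,0],[0.002,-0.04,0,0],[0.002,-0.045,0,0],[0.002,-0.045,0,0],[0.002,-0.04,0,0],[0.001,-0.03,0,0],[0.0005,-0.0208,0,0],[0,0,0,0]]])

```text
time: 64.1
eef_pos: [0.5612, -0.0429, 0.287]
ee_rot: [-0.0, -0.008, 1.0, -0.0]
wrist_force: [-0.5, 0.2, -7.7]
opening: 0.212
```

Emit:
jog_arm(steps=[[[0,0,0,0],[0,0,0.01,0],[0,0,0.015,0],[0,0,0.015,0],[0,0,0.01,0],[0,0,0,0]]])

```text
time: 64.85
eef_pos: [0.5607, -0.041, 0.236]
ee_rot: [-0.001, -0.009, 1.0, 0.0]
wrist_force: [0.5, 0.9, -7.0]
opening: 0.214
```

```bash
python3 go.py .560 -.0417 .202 181;python3 - <<'E'
from h import *
p,d=read_camera("scene");crop(p,250,120,390,270,5,"u1.png")
E
```

```text
pose [ 0.5607 -0.041   0.236 ] yaw -178.95 t 64.85 F [ 0.5  0.9 -7. ] op 0.214 q6 -1.86
shift tool first, then turn: [np.float64(0.0007), np.float64(-0.0007), np.float64(0.034), np.float64(0.0009)]
```

View pics/u1.png

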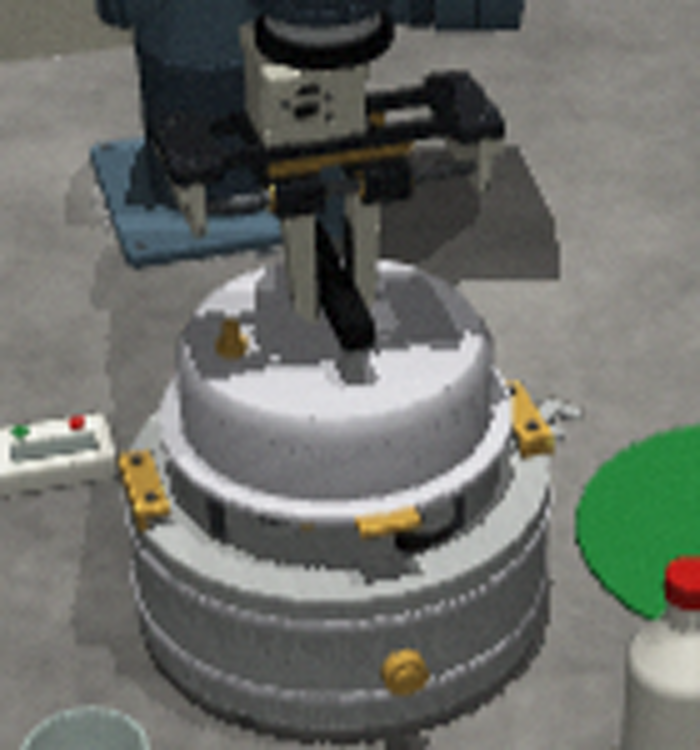

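Emit:
jog_arm(steps=[[[0.0005,-0.0005,0.006,0],[0,0,0.008,0],[0,0,0.008,0],[0,0,0.004,0],[0,0,0.002,0],[0,0,0,0]]])

```text
time: 65.65
eef_pos: [0.5609, -0.0418, 0.2093]
ee_rot: [-0.0, -0.009, 1.0, 0.0]
wrist_force: [0.3, -1.0, -7.4]
opening: 0.213
```

```bash
python3 go.py .560 -.0417 .2013 181
```

```text
pose [ 0.5609 -0.0418  0.2093] yaw -178.96 t 65.65 F [ 0.3 -1.  -7.4] op 0.213 q6 -1.86
shift tool first, then turn: [np.float64(0.0009), np.float64(0.0001), np.float64(0.008), np.float64(0.0007)]
```

Emit:
jog_arm(steps=[[[0,0,0.002,0],[0,0,0.001,0],[0,0,0.001,0],[0,0,0,0]]])

```text
time: 66.15
eef_pos: [0.5608, -0.0417, 0.2052]
ee_rot: [-0.0, -0.009, 1.0, 0.0]
wrist_force: [-0.2, 0.4, -7.4]
opening: 0.215
```

Emit:
jog_arm(steps=[[[0,0,0.001,0],[0,0,0.001,0],[0,0,0.001,0],[0,0,0,0]]])

```text
time: 66.65
eef_pos: [0.5608, -0.0417, 0.2022]
ee_rot: [-0.0, -0.009, 1.0, 0.0]
wrist_force: [-0.4, -0.3, -8.1]
opening: 0.213
```

Emit:
jog_arm(steps=[[[0,0,0.001,0],[0,0,0,0]]])

```text
time: 66.9
eef_pos: [0.5609, -0.0418, 0.2014]
ee_rot: [0.0, -0.009, 1.0, -0.0]
wrist_force: [0.9, 0.3, -7.7]
opening: 0.217
```

Emit:
jog_arm(steps=[[[0,0,0.0005,0],[0,0,0.0005,0],[0,0,0,0]]])

```text
time: 67.28
eef_pos: [0.5609, -0.0418, 0.2013]
ee_rot: [0.0, -0.009, 1.0, -0.0]
wrist_force: [-3.8, 1.3, 2.6]
opening: 0.21
```

Seated on the rim. Now I turn clockwise, watching the torque near the end.

Emit:
jog_arm(steps=[[[0,0,0,0.08],[0,0,0,0.15],[0,0,0,0.17],[0,0,0,0.17],[0,0,0,0.17],[0,0,0,0.17],[0,0,0,0.17],[0,0,0,0.17],[0,0,0,0.12],[0,0,0,0.08]]])

```text
time: 68.53
eef_pos: [0.5621, -0.0416, 0.2014]
ee_rot: [0.001, 0.657, 0.754, 0.001]
wrist_force: [0.9, 0.5, 0.9]
opening: 0.259
```

```bash
python3 go.py .560 -.0417 .2013 91; python3 -c "
from bench import *
print(sense()['ft_torque'])"
```

```text
pose [ 0.5621 -0.0416  0.2014] yaw 97.86 t 68.53 F [0.9 0.5 0.9] op 0.259 q6 -0.41
shift tool first, then turn: [np.float64(0.0002), np.float64(-0.0021), np.float64(0.0001), np.float64(0.1198)]
[0.18884661 0.02939476 0.4022641 ]
```

The opening grew to 24 mm, so the cover is lagging behind the jaws. I look.

```bash
python3 - <<'E'
from h import *
p,d=read_camera("scene");crop(p,250,130,390,270,5,"v1.png")
p,d=read_camera("top");crop(p,280,140,400,250,6,"v2.png")
E
```

```text
(no output)
```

View pics/v1.png

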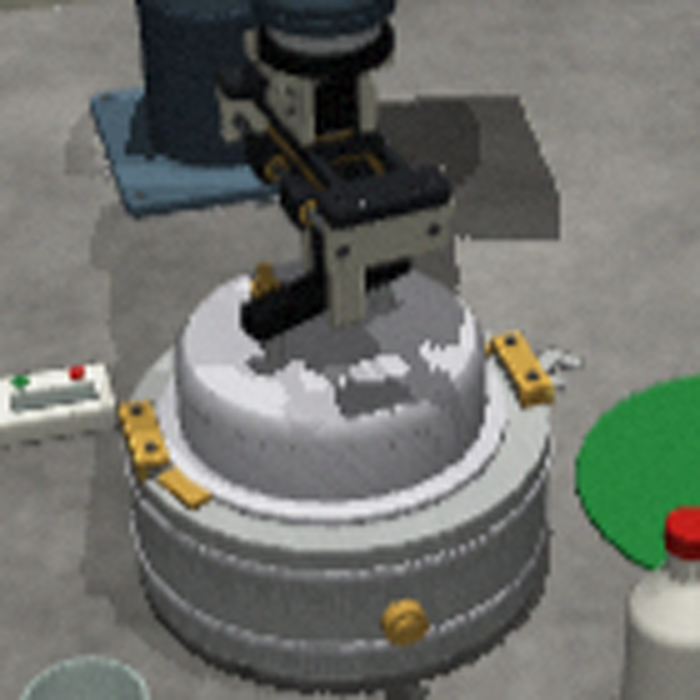

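View pics/v2.png

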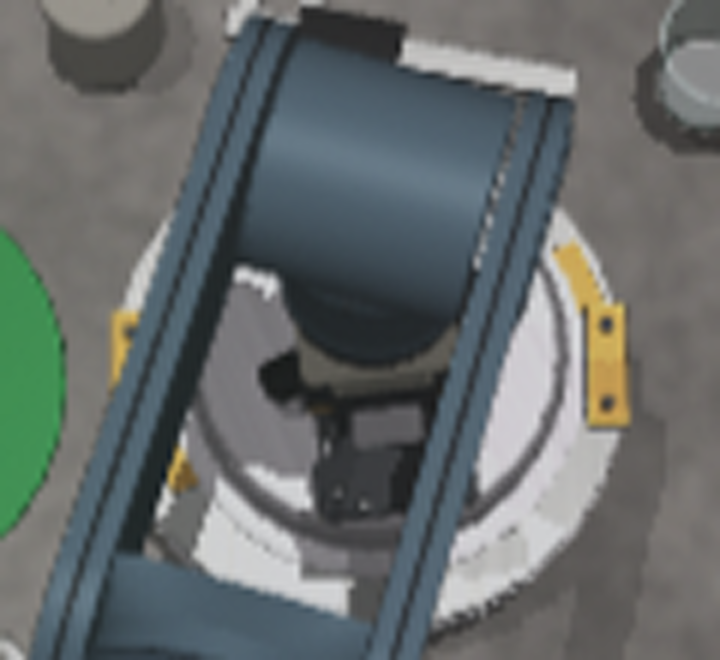

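The near lug, at scene crop (185,487), butts the open end of the claw at (150,455), so the cover sits slightly off-centre or high there. I turn the jaws back square, release so the cover settles, and measure it.

Emit:
jog_arm(steps=[[[0,0,0,-0.1],[0,0,0,-0.15],[0,0,0,-0.1],[0,0,0,0],[0,0,0,0]]])

```text
time: 69.25
eef_pos: [0.5618, -0.0423, 0.201]
ee_rot: [0.001, 0.515, 0.857, 0.0]
wrist_force: [1.6, -2.8, 2.8]
opening: 0.214
```

```bash
python3 go.py .561 -.0417 .2013 115
```

```text
pose [ 0.5618 -0.0423  0.201 ] yaw 117.96 t 69.25 F [ 1.6 -2.8  2.8] op 0.214 q6 -0.76
shift tool first, then turn: [np.float64(0.0009), np.float64(-0.0004), np.float64(-0.0003), np.float64(0.0516)]
```

Emit:
jog_arm(steps=[[[0,0,0,0],[0,0,0,0],[0,0,0,0],[0,0,0,0],[0,0,0,0],[0,0,-0.02,0],[0,0,-0.03,0],[0,0,-0.03,0],[0,0,-0.02,0],[0,0,0,0]]], grip=-1)

```text
time: 70.5
eef_pos: [0.5617, -0.042, 0.302]
ee_rot: [0.002, 0.515, 0.857, 0.0]
wrist_force: [-0.1, 0.1, -0.1]
opening: 0.996
```

Emit:
jog_arm(steps=[[[-0.03,0.02,0,0],[-0.05,0.03,0,0],[-0.05,0.03,0,0],[-0.05,0.03,0,0],[-0.05,0.03,0,0],[-0.05,0.03,0,0],[-0.03,0.02,0,0],[0,0,0,0]]])

```text
time: 71.5
eef_pos: [0.8419, -0.2167, 0.2804]
ee_rot: [0.008, 0.516, 0.857, 0.003]
wrist_force: [-0.3, 0.2, 0.0]
opening: 1.0
```

```bash
python3 go.py .561 -.0417 .28 115; python3 cov.py w .561 -.041 .115; python3 - <<'E'
from h import *
from fitp import circ
p=np.load("w_scene_p.npy");crop(p,250,150,390,270,5,"w1.png")
p=np.load("w_top_p.npy");crop(p,280,140,400,250,6,"w2.png")
for nm in ("top","scene"):
    C=cloud(nm,np.load(f"w_{nm}_d.npy"))
    r=np.hypot(C[...,0]-.561,C[...,1]+.041); m=(r<.08)&(C[...,2]>.165)&(C[...,2]<.185)
    q=C[m]; A=np.c_[q[:,0]-.561,q[:,1]+.041,np.ones(len(q))]; s=np.linalg.lstsq(A,q[:,2],rcond=None)[0]; print(nm,"dome plane",s.round(4),len(q))
    m=(r<.105)&(r>.098)&(C[...,2]>.105)&(C[...,2]<.135); q=C[m]
    A=np.c_[q[:,0]-.561,q[:,1]+.041,np.ones(len(q))]; s=np.linalg.lstsq(A,q[:,2],rcond=None)[0]; print(nm,"flange plane",s.round(4),len(q))
    m=(r<.130)&(r>.120)&(C[...,2]>.105)&(C[...,2]<.123); q=C[m]
    A=np.c_[q[:,0]-.561,q[:,1]+.041,np.ones(len(q))]; s=np.linalg.lstsq(A,q[:,2],rcond=None)[0]; print(nm,"rim plane",s.round(4),len(q))
C=cloud("top",np.load("w_top_d.npy")); g=np.hypot(C[...,0]-.561,C[...,1]+.041)<.12
m=(g&(C[...,2]>.15)).astype(np.uint8); cs,_=cv2.findContours(m,cv2.RETR_EXTERNAL,cv2.CHAIN_APPROX_NONE); c=max(cs,key=len)[:,0]
w=np.array([atz("top",u,v,.17) for u,v in c])[:,:2]; print("dome circ",circ(w,.09))
E
```

```text
pose [ 0.8419 -0.2167  0.2804] yaw 117.93 t 71.5 F [-0.3  0.2  0. ] op 1.0 q6 -0.87
shift tool first, then turn: [np.float64(0.2862), np.float64(-0.1662), np.float64(0.0004), np.float64(0.0511)]
top few 1
scene handle [ 0.5683 -0.0472  0.2173] top pts [ 0.5669 -0.0471  0.2202] yaw 117.4 len 0.1187 wid 0.0229 278
  domez 0.1773
top dome plane [-0.0213 -0.0037  0.1783] 232
top flange plane [0.3155 0.1669 0.0869] 24
top rim plane [-0.0125 -0.0072  0.1172] 138
scene dome plane [-0.0062 -0.0021  0.1778] 805
scene flange plane [-0.0184 -0.0272  0.1246] 183
scene rim plane [-0.0336 -0.001   0.1179] 316
dome circ (array([ 0.63810927, -0.06459885,  0.15174826]), np.float64(0.01579758968552311))
```

View pics/w1.png

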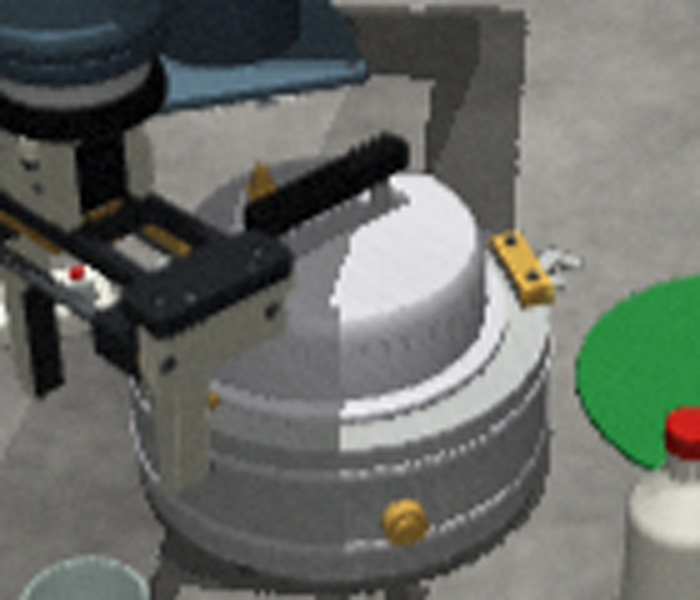

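View pics/w2.png

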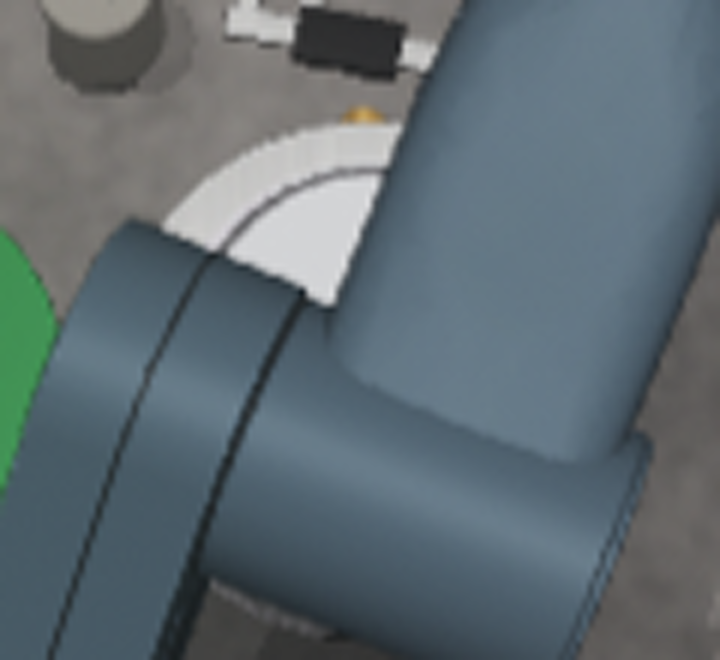

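That move went the wrong way, outward, but in free space. I go to a viewing spot on the right instead.

Emit:
jog_arm(steps=[[[0.003,-0.03,0,0],[0.003,-0.05,0,0],[0.003,-0.055,0,0],[0.003,-0.055,0,0],[0.003,-0.055,0,0],[0.003,-0.055,0,0],[0.003,-0.055,0,0],[0.003,-0.05,0,0],[0,-0.025,0,0],[0,0,0,0]]])

```text
time: 73.05
eef_pos: [0.4503, -0.3971, 0.2813]
ee_rot: [0.014, 0.516, 0.857, 0.003]
wrist_force: [0.2, 0.1, 0.2]
opening: 0.999
```

```bash
python3 go.py .561 -.0417 .28 115; cat > lev.py <<'E'
import sys
from h import *
from fitp import circ
tag=sys.argv[1]
p=np.load(tag+"_scene_p.npy");crop(p,250,150,390,270,5,tag+"1.png")
p=np.load(tag+"_top_p.npy");crop(p,280,140,400,250,6,tag+"2.png")
for nm in ("top","scene"):
    C=cloud(nm,np.load(f"{tag}_{nm}_d.npy"))
    r=np.hypot(C[...,0]-.561,C[...,1]+.041)
    for lab,m in (("dome",(r<.08)&(C[...,2]>.165)&(C[...,2]<.185)),("flange",(r<.105)&(r>.099)&(C[...,2]>.112)&(C[...,2]<.13)),("rim",(r<.130)&(r>.122)&(C[...,2]>.105)&(C[...,2]<.123))):
        q=C[m]
        if len(q)<10: continue
        A=np.c_[q[:,0]-.561,q[:,1]+.041,np.ones(len(q))]; s=np.linalg.lstsq(A,q[:,2],rcond=None)[0]; print(nm,lab,s.round(4),len(q))
C=cloud("top",np.load(tag+"_top_d.npy")); g=np.hypot(C[...,0]-.561,C[...,1]+.041)<.11
m=(g&(C[...,2]>.15)).astype(np.uint8); cs,_=cv2.findContours(m,cv2.RETR_EXTERNAL,cv2.CHAIN_APPROX_NONE); c=max(cs,key=len)[:,0]
w=np.array([atz("top",u,v,.17) for u,v in c])[:,:2]; print("dome circ",circ(w,.09))
E
python3 cov.py x .561 -.041 .115; python3 lev.py x
```

```text
pose [ 0.4503 -0.3971  0.2813] yaw 117.87 t 73.05 F [0.2 0.1 0.2] op 0.999 q6 -1.41
shift tool first, then turn: [np.float64(0.2624), np.float64(0.264), np.float64(0.0013), np.float64(0.05)]
top handle [ 0.5597 -0.0437  0.2203] top pts [ 0.5601 -0.0435  0.2208] yaw 118.4 len 0.1179 wid 0.0193 291
  domez 0.1766
scene handle [ 0.5688 -0.0471  0.2171] top pts [ 0.5668 -0.0459  0.2202] yaw 118.2 len 0.1209 wid 0.0196 273
  domez 0.1773
top dome [-0.0028 -0.0005  0.1768] 1965
top flange [ 0.0025 -0.0008  0.1224] 286
top rim [-0.0008  0.001   0.1158] 551
scene dome [-0.0049 -0.0011  0.1777] 968
scene flange [-0.0022 -0.0137  0.1225] 171
scene rim [-0.0201 -0.005   0.1167] 334
dome circ (array([ 0.56050322, -0.04377776,  0.09326285]), np.float64(0.0006905072022107959))
```

View pics/x1.png

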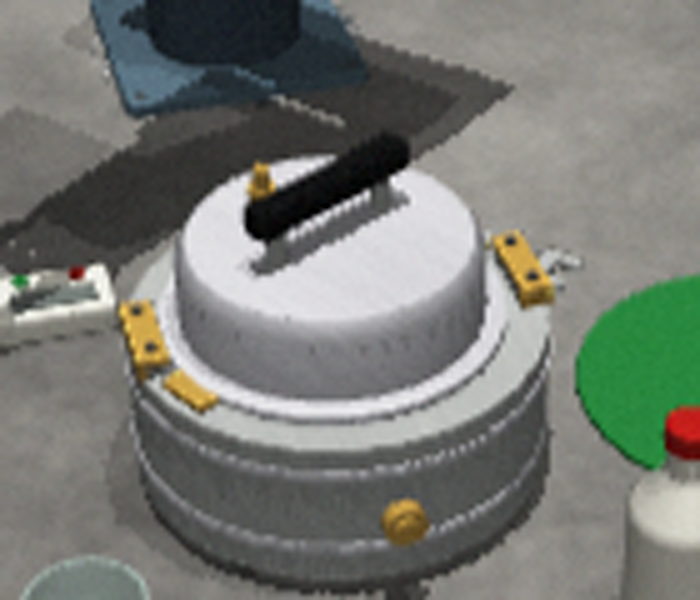

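View pics/x2.png

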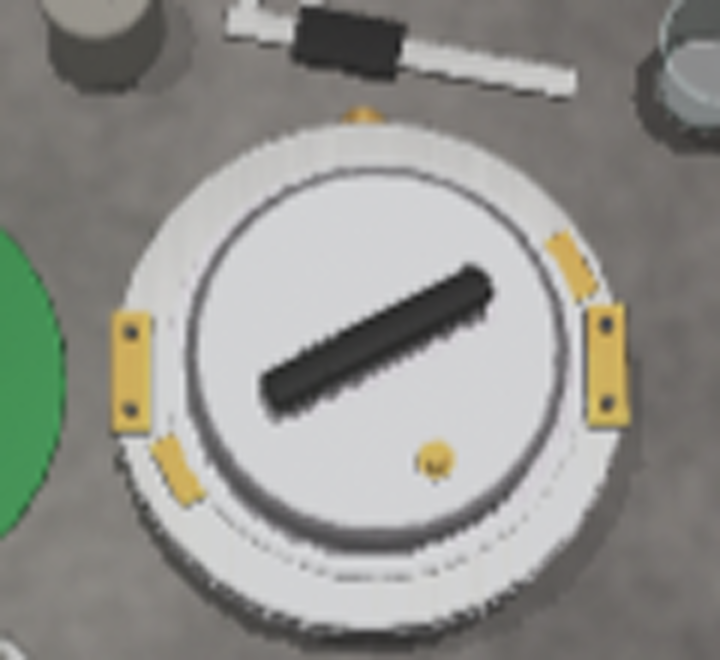

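The cover is level and at the right height. Its centre reads (0.5600, -0.0436) against the pot's (0.5597, -0.0406), so it sits 3 mm toward the -y claw and the lug catches the claw's wall. I will regrasp and shift it 3 mm. First I check the tool tilt.

Emit:
jog_arm(steps=[[[0,0,0,0],[0,0,0,0]]])

```text
time: 73.6
eef_pos: [0.452, -0.3962, 0.279]
ee_rot: [0.012, 0.515, 0.857, 0.004]
wrist_force: [0.1, -0.0, 0.5]
opening: 1.0
```

```bash
cat > tilt.py <<'E'
from bench import *
from scipy.spatial.transform import Rotation as R
s=sense();w,x,y,z=s['ee_rot'];M=R.from_quat([x,y,z,w]).as_matrix();print(M.round(4),s['eef_pos'],s['qpos'].round(3))
E
python3 tilt.py
```

```text
[[-0.4701  0.8822  0.0253]
 [ 0.8824  0.4704 -0.0061]
 [-0.0173  0.0195 -0.9997]] [ 0.45197625 -0.39618185  0.27902087] [-0.915  0.31   1.345  0.016  1.466 -1.406]
```

```bash
python3 go.py .561 -.0441 .26 118.3
```

```text
pose [ 0.452  -0.3962  0.279 ] yaw 118.05 t 73.6 F [ 0.1 -0.   0.5] op 1.0 q6 -1.41
shift tool first, then turn: [np.float64(0.2595), np.float64(0.2618), np.float64(0.019), np.float64(-0.0044)]
```

Emit:
jog_arm(steps=[[[0.02,0.02,0,0],[0.035,0.035,0,0],[0.04,0.04,0,0],[0.04,0.04,0,0],[0.04,0.04,0,0],[0.035,0.035,0,0],[0.03,0.03,0,0],[0.018,0.02,0,0],[0,0,0,0],[0,0,0,0]]])

```text
time: 74.85
eef_pos: [0.5598, -0.0471, 0.2796]
ee_rot: [0.013, 0.515, 0.857, 0.003]
wrist_force: [-0.4, 0.3, -0.8]
opening: 1.0
```

```bash
python3 go.py .561 -.0441 .26 118.3; python3 tilt.py
```

```text
pose [ 0.5598 -0.0471  0.2796] yaw 118.02 t 74.85 F [-0.4  0.3 -0.8] op 1.0 q6 -0.77
shift tool first, then turn: [np.float64(0.0021), np.float64(0.0025), np.float64(0.0196), np.float64(-0.0049)]
[[-0.4697  0.8825  0.025 ]
 [ 0.8827  0.47   -0.0069]
 [-0.0179  0.0188 -0.9997]] [ 0.55976853 -0.04712131  0.2795985 ] [-0.283  0.235  1.444  0.     1.436 -0.772]
```

The commanded tool keeps a 1.5° tilt from the over-reach. That is tolerable, and I'll watch for it. In TCP coordinates the pot centre is about (0.561, -0.040) and the cover is about (0.561, -0.043). I grasp the bar there.

Emit:
jog_arm(steps=[[[0.0043,0.0017,0.01,-0.005],[0,0,0.02,0],[0,0,0.02,0],[0,0,0.015,0],[0,0,0.008,0],[0,0,0.004,0],[0,0,0,0],[0,0,0,0]]])

```text
time: 75.85
eef_pos: [0.5617, -0.0425, 0.2034]
ee_rot: [0.013, 0.513, 0.858, 0.004]
wrist_force: [-0.5, 0.3, -0.1]
opening: 1.003
```

```bash
python3 go.py .5613 -.043 .2018 118.3;  python3 cov.py y .561 -.041 .115
```

```text
pose [ 0.5617 -0.0425  0.2034] yaw 118.3 t 75.85 F [-0.5  0.3 -0.1] op 1.003 q6 -0.77
shift tool first, then turn: [np.float64(-0.0002), np.float64(-0.0006), np.float64(0.0016), np.float64(-0.0)]
top handle [ 0.5413 -0.0081  0.2202] top pts [ 0.5421 -0.0082  0.2208] yaw 119.1 len 0.1169 wid 0.0204 76
  domez 0.1765
scene handle [ 0.566  -0.0575  0.2181] top pts [ 0.5643 -0.0569  0.2214] yaw 168.9 len 0.0934 wid 0.0956 305
  domez 0.1773
```

Good. Close, then check.

Emit:
jog_arm(steps=[[[0,-0.0005,0,0],[0,0,0,0],[0,0,0,0],[0,0,0,0],[0,0,0,0],[0,0,0,0],[0,0,0,0],[0,0,0,0],[0,0,0,0]]], grip=1)

```text
time: 77.28
eef_pos: [0.5612, -0.0426, 0.2028]
ee_rot: [0.013, 0.513, 0.858, 0.004]
wrist_force: [2.1, 1.2, -0.5]
opening: 0.215
```

```bash
python3 go.py .561 -.040 .2034 118.3; python3 tilt.py
```

```text
pose [ 0.5612 -0.0426  0.2028] yaw 118.3 t 77.28 F [ 2.1  1.2 -0.5] op 0.215 q6 -0.77
shift tool first, then turn: [np.float64(0.0024), np.float64(0.001), np.float64(-0.0006), np.float64(-0.0)]
[[-0.474   0.8801  0.026 ]
 [ 0.8803  0.4743 -0.0063]
 [-0.0179  0.0199 -0.9996]] [ 0.5612041  -0.04256202  0.20276549] [-2.740e-01  2.840e-01  1.568e+00  1.000e-03  1.262e+00 -7.690e-01]
```

Emit:
jog_arm(steps=[[[0.0015,0.0007,0,0],[0.0015,0.0007,0,0],[0,0,0,0]]])

```text
time: 77.65
eef_pos: [0.5606, -0.04, 0.2027]
ee_rot: [0.013, 0.513, 0.858, 0.003]
wrist_force: [1.0, -4.7, -0.2]
opening: 0.213
```

Emit:
jog_arm(steps=[[[0,0,0,0.05],[0,0,0,0.08],[0,0,0,0.05],[0,0,0,0]]])

```text
time: 78.15
eef_pos: [0.5606, -0.039, 0.2028]
ee_rot: [0.012, 0.587, 0.809, 0.005]
wrist_force: [0.5, -1.4, 1.9]
opening: 0.211
```

```bash
python3 go.py .561 -.040 .2034 91;  python3 -c "
from bench import *
print(sense()['ft_torque'])"
```

```text
pose [ 0.5606 -0.039   0.2028] yaw 108.04 t 78.15 F [ 0.5 -1.4  1.9] op 0.211 q6 -0.58
shift tool first, then turn: [np.float64(-0.0011), np.float64(0.0001), np.float64(-0.0006), np.float64(0.2974)]
[-0.43010834  0.20308402  0.22409198]
```

It passed the earlier jam point (114°) with the opening unchanged, so I continue.

Emit:
jog_arm(steps=[[[0,0,0,0.06],[0,0,0,0.08],[0,0,0,0.06],[0,0,0,0.04],[0,0,0,0]]])

```text
time: 78.78
eef_pos: [0.5614, -0.0385, 0.2028]
ee_rot: [0.012, 0.68, 0.733, 0.007]
wrist_force: [4.2, 1.0, -0.2]
opening: 0.227
```

```bash
python3 go.py .561 -.040 .2034 91;  python3 -c "
from bench import *
print(sense()['ft_torque'])"
```

```text
pose [ 0.5614 -0.0385  0.2028] yaw 94.37 t 78.78 F [ 4.2  1.  -0.2] op 0.227 q6 -0.35
shift tool first, then turn: [np.float64(-0.0015), np.float64(-0.0005), np.float64(-0.0006), np.float64(0.0588)]
[ 0.24014533 -0.36576481  0.87830139]
```

```bash
python3 - <<'E'
from h import *
p,d=read_camera("scene");crop(p,260,150,380,260,6,"z1.png")
p,d=read_camera("top");crop(p,280,140,400,250,6,"z2.png")
E
```

```text
(no output)
```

View pics/z1.png

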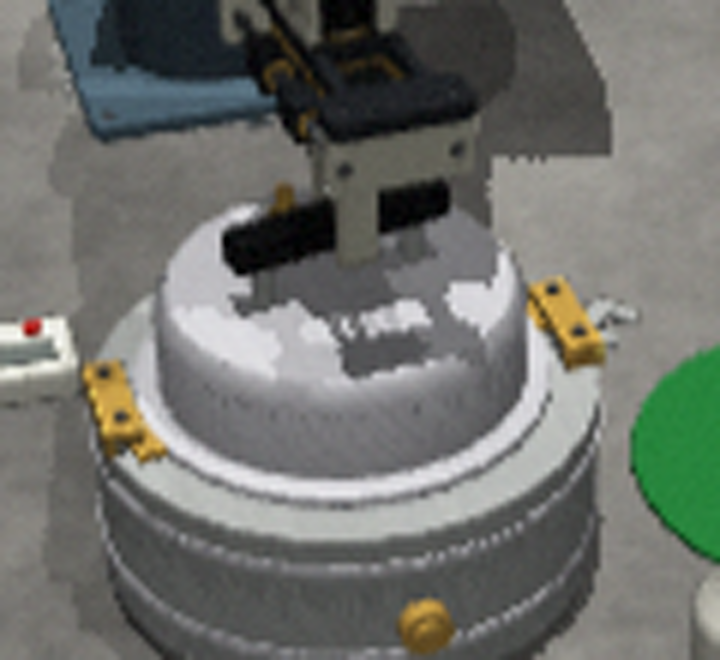

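View pics/z2.png

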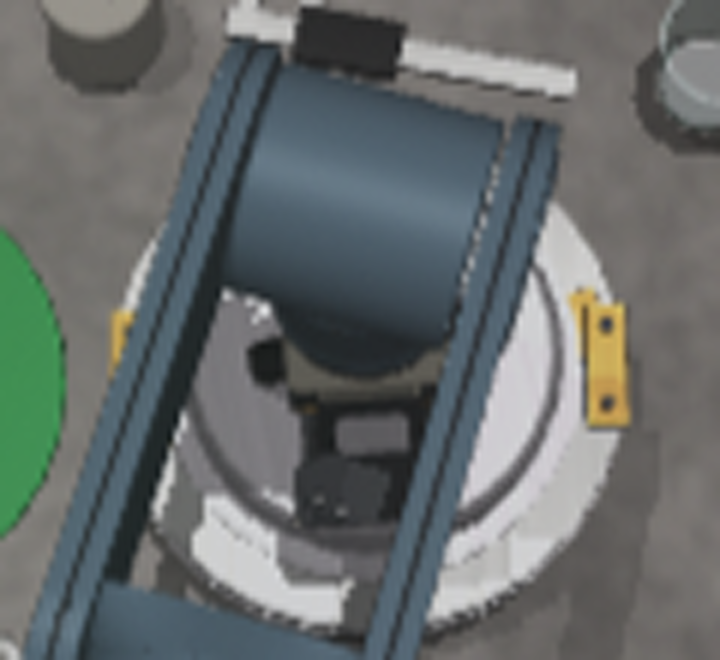

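The near lug is partly under the claw. The cover is now about 1.5 mm too far toward +y, so I ease it back and keep turning.

Emit:
jog_arm(steps=[[[-0.0008,0,0,-0.03],[-0.0007,0,0,0],[0,0,0,0.04],[0,0,0,0.04],[0,0,0,0]]])

```text
time: 79.5
eef_pos: [0.562, -0.0392, 0.2034]
ee_rot: [0.012, 0.698, 0.716, 0.009]
wrist_force: [5.0, 5.6, 2.4]
opening: 0.236
```

```bash
python3 go.py .561 -.040 .2034 91;  python3 -c "
from bench import *
print(sense()['ft_torque'])"
```

```text
pose [ 0.562  -0.0392  0.2034] yaw 91.47 t 79.5 F [5.  5.6 2.4] op 0.236 q6 -0.3
shift tool first, then turn: [np.float64(-0.0008), np.float64(-0.001), np.float64(-0.0), np.float64(0.0082)]
[ 0.97989433 -0.7276045   0.99066721]
```

Still wedging. I release so it relaxes, then measure from clear.

Emit:
jog_arm(steps=[[[0,0,0,-0.08],[0,0,0,0],[0,0,0,0],[0,0,0,0],[0,0,0,0],[0,0,-0.02,0],[0,0,-0.03,0],[0,0,-0.025,0],[0,0,0,0]]], grip=-1)

```text
time: 80.62
eef_pos: [0.56, -0.0407, 0.2797]
ee_rot: [0.014, 0.669, 0.743, 0.007]
wrist_force: [0.7, 0.3, 0.1]
opening: 0.997
```

Emit:
jog_arm(steps=[[[-0.03,-0.01,0,0],[-0.05,-0.015,0,0],[-0.055,-0.018,0,0],[-0.055,-0.018,0,0],[-0.055,-0.018,0,0],[-0.05,-0.015,0,0],[-0.035,-0.01,0,0],[0,0,0,0]]])

```text
time: 81.62
eef_pos: [0.4883, -0.3818, 0.2756]
ee_rot: [0.01, 0.671, 0.742, 0.006]
wrist_force: [0.5, 0.8, -0.7]
opening: 1.001
```

```bash
python3 cov.py aa .561 -.041 .115; python3 lev.py aa; python3 tilt.py
```

```text
top handle [ 0.5597 -0.0421  0.2203] top pts [ 0.5603 -0.0425  0.221 ] yaw 102.3 len 0.1177 wid 0.02 299
  domez 0.1766
scene handle [ 0.5676 -0.0443  0.2167] top pts [ 0.5663 -0.044   0.2199] yaw 102.3 len 0.1186 wid 0.0197 292
  domez 0.1773
top dome [-0.0017  0.0015  0.1769] 1959
top flange [-0.0005  0.0013  0.1224] 297
top rim [-0.0017  0.0008  0.1159] 553
scene dome [-0.0014  0.0013  0.1776] 934
scene flange [-0.0028 -0.0045  0.1228] 172
scene rim [-0.0199 -0.0012  0.1166] 334
dome circ (array([ 0.56003702, -0.0416644 ,  0.09329089]), np.float64(0.0006625027920761802))
[[-0.1052  0.9941  0.0255]
 [ 0.9944  0.1054 -0.0061]
 [-0.0087  0.0247 -0.9997]] [ 0.49019213 -0.37808478  0.27806797] [-0.846  0.344  1.3    0.015  1.476 -0.953]
```

View pics/aa2.png

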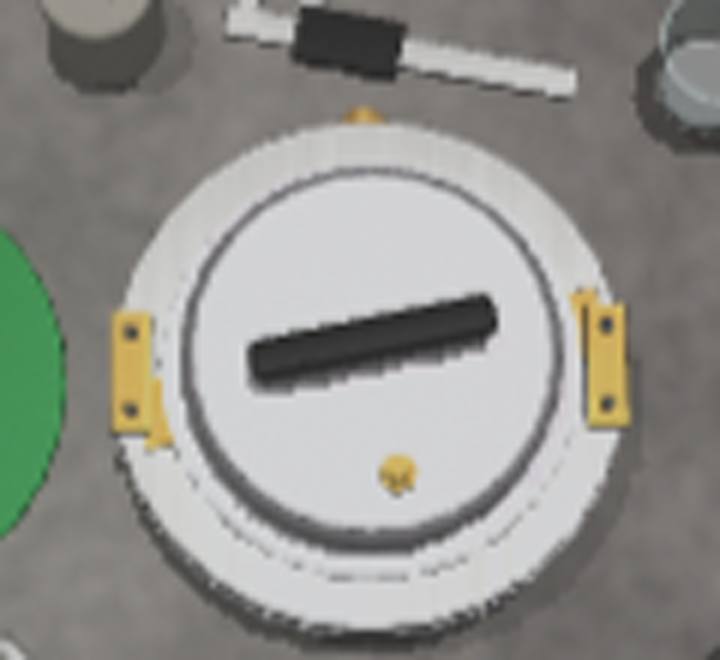

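View pics/aa1.png

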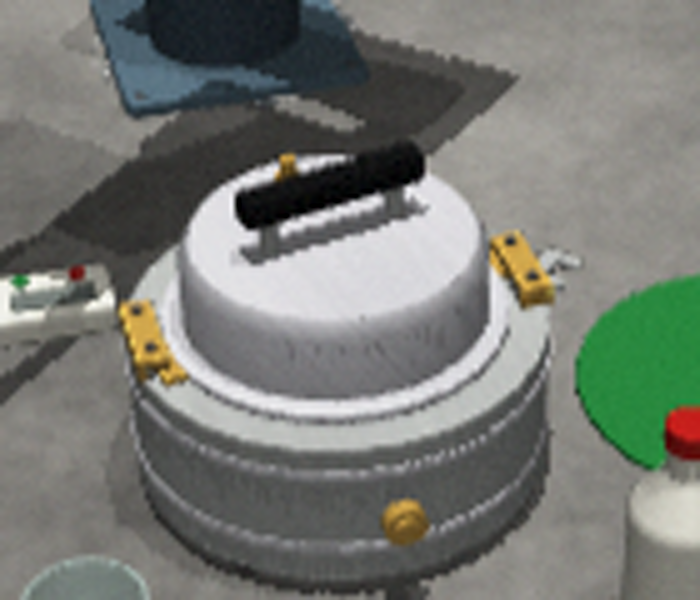

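The cover is level at yaw 102°, and the lugs are partly in the claws. The moment reading (about 1.2 Nm horizontal) says my tilted grip was wedging it. So I'll turn it with loose jaws (about 24.5 mm on the 20 mm bar), which gives a pure couple with no lift.

```bash
python3 go.py .5595 -.041 .28 102
```

```text
pose [ 0.4902 -0.3781  0.2781] yaw 96.04 t 81.92 F [ 0.1 -0.1 -0.8] op 1.0 q6 -0.95
shift tool first, then turn: [np.float64(0.3279), np.float64(0.1044), np.float64(-0.0019), np.float64(-0.104)]
```

Emit:
jog_arm(steps=[[[0.03,0.01,0,-0.03],[0.05,0.015,0,-0.03],[0.055,0.016,0,-0.04],[0.055,0.018,0,0],[0.055,0.018,0,0],[0.045,0.015,0,0],[0.035,0.012,0,0],[0,0,0,0],[0,0,0,0]]])

```text
time: 83.05
eef_pos: [0.5347, -0.0412, 0.2773]
ee_rot: [0.012, 0.631, 0.776, 0.005]
wrist_force: [0.1, -0.0, -0.3]
opening: 1.001
```

```bash
python3 go.py .559 -.041 .28 102.3
```

```text
pose [ 0.5347 -0.0412  0.2773] yaw 101.76 t 83.05 F [ 0.1 -0.  -0.3] op 1.001 q6 -0.49
shift tool first, then turn: [np.float64(-0.0048), np.float64(0.0238), np.float64(-0.0027), np.float64(-0.0095)]
```

Emit:
jog_arm(steps=[[[-0.0025,0.012,0,-0.005],[-0.0023,0.012,0,-0.004],[0,0,0.01,0],[0,0,0.02,0],[0,0,0.02,0],[0,0,0.015,0],[0,0,0.008,0],[0,0,0.002,0],[0,0,0,0],[0,0,0,0]]])

```text
time: 84.3
eef_pos: [0.5616, -0.0416, 0.2034]
ee_rot: [0.013, 0.628, 0.778, 0.006]
wrist_force: [0.3, 0.3, -0.1]
opening: 0.999
```

```bash
python3 go.py .561 -.0413 .202 102.3
```

```text
pose [ 0.5616 -0.0416  0.2034] yaw 102.2 t 84.3 F [ 0.3  0.3 -0.1] op 0.999 q6 -0.49
shift tool first, then turn: [np.float64(0.0005), np.float64(-0.0005), np.float64(0.0014), np.float64(-0.0018)]
```

Emit:
jog_arm(steps=[[[0,-0.0005,0,0],[0,0,0,0],[0,0,0,0],[0,0,0,0],[0,0,0,0],[0,0,0,0],[0,0,0,0]]], grip=0.47)

```text
time: 85.18
eef_pos: [0.5607, -0.0417, 0.2027]
ee_rot: [0.012, 0.628, 0.778, 0.005]
wrist_force: [0.2, -0.7, 0.6]
opening: 0.298
```

Emit:
jog_arm(steps=[[[0,0,0,0.08],[0,0,0,0.1],[0,0,0,0.08],[0,0,0,0.06],[0,0,0,0]]])

```text
time: 85.8
eef_pos: [0.5621, -0.0402, 0.2031]
ee_rot: [0.011, 0.744, 0.668, 0.009]
wrist_force: [5.5, 4.8, -0.3]
opening: 0.267
```

```bash
python3 go.py .561 -.0413 .202 102.3;  python3 -c "
from bench import *
print(sense()['ft_torque'])"
```

```text
pose [ 0.5621 -0.0402  0.2031] yaw 83.91 t 85.8 F [ 5.5  4.8 -0.3] op 0.267 q6 -0.17
shift tool first, then turn: [np.float64(-0.0012), np.float64(-0.0009), np.float64(0.0011), np.float64(-0.321)]
[ 0.79507966 -0.67824817  0.47173062]
```

Emit:
jog_arm(steps=[[[0,0,0,0.05],[0,0,0,0.05],[0,0,0,0]]])

```text
time: 86.18
eef_pos: [0.5633, -0.0404, 0.2038]
ee_rot: [0.012, 0.776, 0.631, 0.011]
wrist_force: [6.7, 3.7, 1.3]
opening: 0.282
```

```bash
python3 go.py .561 -.0413 .202 102.3;  python3 -c "
from bench import *
print(sense()['ft_torque'])"; python3 - <<'E'
from h import *
p,d=read_camera("scene");crop(p,260,150,380,260,6,"ab1.png")
C=cloud("scene",d); m=(C[...,2]>.206)&(C[...,2]<.228)&(p.max(2)<60)&(np.hypot(C[...,0]-.566,C[...,1]+.045)<.075)
q=C[m][:,:2]; x=q-np.median(q,0); 
v=cv2.fitLine(q.astype(np.float32),cv2.DIST_HUBER,0,.001,.001).ravel(); print("bar yaw",np.degrees(np.arctan2(v[1],v[0])),v[2:],len(q))
E
```

```text
pose [ 0.5633 -0.0404  0.2038] yaw 78.27 t 86.17 F [6.7 3.7 1.3] op 0.282 q6 -0.07
shift tool first, then turn: [np.float64(-0.0013), np.float64(-0.0021), np.float64(0.0018), np.float64(-0.4194)]
[ 0.78060738 -0.9687025   1.26403405]
bar yaw -79.62812 [ 0.5731012  -0.06035679] 226
```

View pics/ab1.png

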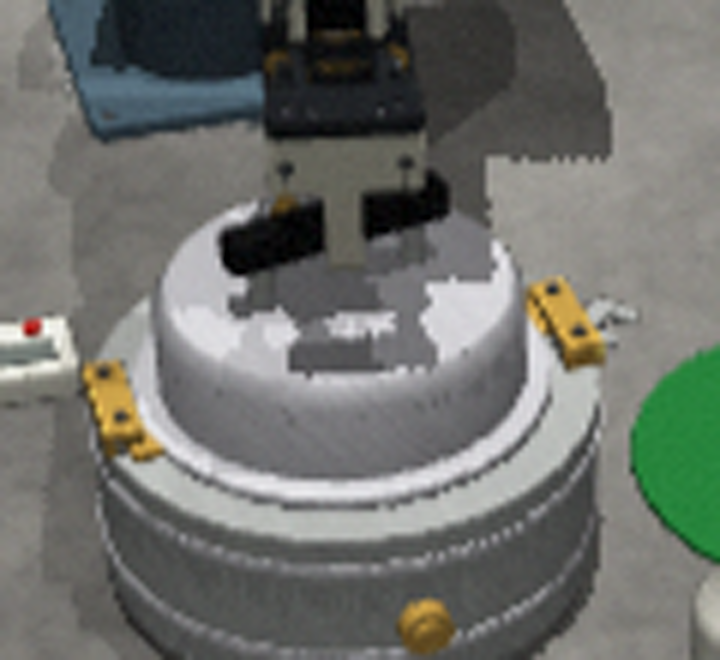

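The bar stays at about 100° even under 1.3 Nm, so a lug is truly blocked. I back the couple off and compare the cover's offset from the pot, now against the start, using one method.

Emit:
jog_arm(steps=[[[0,0,0,-0.1],[0,0,0,-0.15],[0,0,0,-0.15],[0,0,0,0]]])

```text
time: 86.72
eef_pos: [0.5607, -0.0416, 0.2027]
ee_rot: [0.012, 0.636, 0.771, 0.006]
wrist_force: [-0.8, 0.3, 0.3]
opening: 0.266
```

```bash
cat > off.py <<'E'
from fitp import *
import sys
def off(pf,df):
    p=np.load(pf); C=cloud("top",np.load(df)); r=np.hypot(C[...,0]-.5605,C[...,1]+.041)
    out={}
    for lab,lo,hi,z,R in (("dome",.15,.30,.172,.12),("rim",.106,.30,.115,.16)):
        m=((r<R)&(C[...,2]>lo)).astype(np.uint8); m=cv2.morphologyEx(m,cv2.MORPH_CLOSE,np.ones((3,3)))
        cs,_=cv2.findContours(m,cv2.RETR_EXTERNAL,cv2.CHAIN_APPROX_NONE); c=max(cs,key=len)[:,0]
        w=np.array([atz("top",u,v,z) for u,v in c])[:,:2]
        if lab=="rim":
            a=np.degrees(np.arctan2(w[:,1]+.041,w[:,0]-.5605)); w=w[np.abs(np.abs(a)-90)>20]
        out[lab]=circ(w,.1)
    # handle
    m=(r<.1)&(C[...,2]>.205)&(C[...,2]<.23)&(p.max(2)<90); q=C[m]; x=q[:,:2]-q[:,:2].mean(0); w_,V=np.linalg.eigh(x.T@x); e=x@V[:,1]; f=x@V[:,0]
    h=q[:,:2].mean(0)+V[:,1]*(np.percentile(e,1)+np.percentile(e,99))/2
    hsv=cv2.cvtColor(p,cv2.COLOR_RGB2HSV); b=(hsv[...,0]>12)&(hsv[...,0]<35)&(hsv[...,1]>90)&(r>.1)&(r<.14)&(C[...,2]>.1265)&(C[...,2]<.134)
    cl=[C[b&((C[...,1]+.041)*s>0)][:,:2] for s in (-1,1)]
    print(pf,"dome",out["dome"][0].round(4),"rim",out["rim"][0].round(4),"handle",h.round(4),"yaw",np.degrees(np.arctan2(V[1,1],V[0,1])).round(1)%180,"claws",[ (c.min(0).round(4),c.max(0).round(4)) for c in cl])
off("top_p.npy","top_d.npy"); off("x_top_p.npy","x_top_d.npy"); off("aa_top_p.npy","aa_top_d.npy")
E
python3 off.py; python3 go.py .561 -.0413 .202 102.3
```

```text
top_p.npy dome [ 0.5593 -0.0403  0.0931] rim [ 0.5596 -0.0403  0.1301] handle [ 0.5593 -0.0401] yaw 96.1 claws [(array([ 0.5334, -0.1717]), array([ 0.5926, -0.1529])), (array([0.5281, 0.0714]), array([0.5874, 0.0881]))]
x_top_p.npy dome [ 0.5602 -0.0438  0.0931] rim [ 0.5597 -0.0403  0.1301] handle [ 0.56   -0.0441] yaw 118.4 claws [(array([ 0.5333, -0.1714]), array([ 0.6017, -0.1506])), (array([0.5283, 0.0714]), array([0.5873, 0.088 ]))]
aa_top_p.npy dome [ 0.5597 -0.0416  0.0932] rim [ 0.5597 -0.0403  0.1301] handle [ 0.5598 -0.0426] yaw 102.3 claws [(array([ 0.5333, -0.1716]), array([ 0.5956, -0.1476])), (array([0.5283, 0.0715]), array([0.5873, 0.088 ]))]
pose [ 0.5607 -0.0416  0.2027] yaw 100.97 t 86.72 F [-0.8  0.3  0.3] op 0.266 q6 -0.46
shift tool first, then turn: [np.float64(0.0003), np.float64(0.0004), np.float64(0.0007), np.float64(-0.0231)]
```

By circle fit, the cover sat at 0 offset at the start, -3.5 mm at the first jam, and -1.3 to -2.5 mm now, toward the -y claw. It needs about +2 mm more in y. I grip, shift along the bar, loosen, and turn with loose jaws.

Emit:
jog_arm(steps=[[[0,0,0,-0.02],[0,0,0,0],[0,0,0,0],[0,0,0,0],[0.001,0,0,0],[0.001,0,0,0],[0,0,0,0]]], grip=1)

```text
time: 87.6
eef_pos: [0.5607, -0.0405, 0.2029]
ee_rot: [0.013, 0.628, 0.778, 0.005]
wrist_force: [4.9, -1.4, -0.3]
opening: 0.215
```

```bash
python3 go.py .561 -.0393 .202 102.3;  python3 -c "
from bench import *
print(sense()['ft_torque'])"
```

```text
pose [ 0.5607 -0.0405  0.2029] yaw 102.18 t 87.6 F [ 4.9 -1.4 -0.3] op 0.215 q6 -0.48
shift tool first, then turn: [np.float64(0.0011), np.float64(0.0006), np.float64(0.0009), np.float64(-0.0021)]
[-0.45680556 -0.58097659  0.13112437]
```

Emit:
jog_arm(steps=[[[0.001,0,0,0],[0.0005,0,0,0],[0,0,0,0]]])

```text
time: 87.98
eef_pos: [0.5597, -0.039, 0.2027]
ee_rot: [0.012, 0.628, 0.778, 0.005]
wrist_force: [3.2, -4.9, 1.6]
opening: 0.213
```

Emit:
jog_arm(steps=[[[0,0,0,0],[0,0,0,0],[0,0,0,0],[0,0,0,0.08],[0,0,0,0.1],[0,0,0,0.08],[0,0,0,0.06],[0,0,0,0]]], grip=0.47)

```text
time: 88.98
eef_pos: [0.5595, -0.0382, 0.2025]
ee_rot: [0.011, 0.743, 0.669, 0.007]
wrist_force: [-0.8, -0.0, 1.3]
opening: 0.266
```

```bash
python3 go.py .561 -.0393 .202 102.3;  python3 -c "
from bench import *
print(sense()['ft_torque'])"
```

```text
pose [ 0.5595 -0.0382  0.2025] yaw 83.94 t 88.97 F [-0.8 -0.   1.3] op 0.266 q6 -0.16
shift tool first, then turn: [np.float64(-0.001), np.float64(0.0016), np.float64(0.0005), np.float64(-0.3204)]
[-0.22764082  0.16701321  0.39428729]
```

The lateral force is now near zero. I continue.

Emit:
jog_arm(steps=[[[0,0,0,0.05],[0,0,0,0.05],[0,0,0,0.05],[0,0,0,0]]])

```text
time: 89.48
eef_pos: [0.5593, -0.0382, 0.2026]
ee_rot: [0.01, 0.791, 0.611, 0.007]
wrist_force: [-3.2, -0.8, 1.2]
opening: 0.269
```

```bash
python3 go.py .561 -.0393 .202 102.3;  python3 -c "
from bench import *
print(sense()['ft_torque'])"; python3 - <<'E'
from h import *
p,d=read_camera("scene");crop(p,260,150,380,260,6,"ac1.png")
E
```

```text
pose [ 0.5593 -0.0382  0.2026] yaw 75.38 t 89.47 F [-3.2 -0.8  1.2] op 0.269 q6 -0.01
shift tool first, then turn: [np.float64(-0.0006), np.float64(0.0019), np.float64(0.0006), np.float64(-0.4699)]
[-0.27705547  0.58696069  0.3145574 ]
```

View pics/ac1.png

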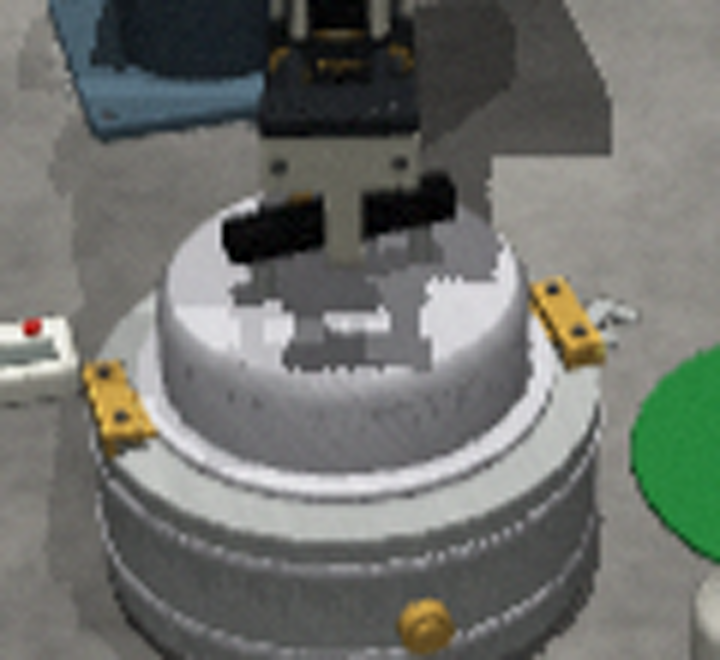

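The lug is now fully under the claw. A little more, until the stop.

Emit:
jog_arm(steps=[[[0,0,0,0.04],[0,0,0,0.04],[0,0,0,0]]])

```text
time: 89.9
eef_pos: [0.5602, -0.038, 0.2026]
ee_rot: [0.01, 0.815, 0.579, 0.009]
wrist_force: [-0.3, -0.5, -0.5]
opening: 0.274
```

```bash
python3 go.py .561 -.0393 .202 91;  python3 -c "
from bench import *
print(sense()['ft_torque'])"
```

```text
pose [ 0.5602 -0.038   0.2026] yaw 70.78 t 89.9 F [-0.3 -0.5 -0.5] op 0.274 q6 0.07
shift tool first, then turn: [np.float64(-0.0009), np.float64(0.0012), np.float64(0.0006), np.float64(-0.3528)]
[-0.03442345  0.1428197   0.39073578]
```

Emit:
jog_arm(steps=[[[0,0,0,-0.12],[0,0,0,-0.15],[0,0,0,-0.08],[0,0,0,0]]])

```text
time: 90.4
eef_pos: [0.5603, -0.0381, 0.2027]
ee_rot: [0.011, 0.702, 0.712, 0.007]
wrist_force: [0.3, -0.3, 0.6]
opening: 0.268
```

Emit:
jog_arm(steps=[[[0,0,0,0],[0,0,0,0],[0,0,0,0],[0,0,0,0],[0,0,-0.02,0],[0,0,-0.03,0],[0,0,-0.025,0],[0,0,0,0]]], grip=-1)

```text
time: 91.4
eef_pos: [0.5591, -0.038, 0.2796]
ee_rot: [0.013, 0.702, 0.712, 0.008]
wrist_force: [-0.0, -0.2, -0.4]
opening: 0.998
```

Emit:
jog_arm(steps=[[[-0.03,-0.01,0,0],[-0.05,-0.015,0,0],[-0.055,-0.018,0,0],[-0.055,-0.018,0,0],[-0.055,-0.018,0,0],[-0.05,-0.015,0,0],[-0.035,-0.01,0,0],[0,0,0,0]]])

```text
time: 92.4
eef_pos: [0.4569, -0.3713, 0.275]
ee_rot: [0.01, 0.704, 0.71, 0.007]
wrist_force: [0.2, -0.4, -0.8]
opening: 0.999
```

```bash
python3 cov.py ad .561 -.041 .115; python3 lev.py ad; echo 'off("ad_top_p.npy","ad_top_d.npy")' >> off.py; python3 off.py | tail -1; python3 go.py .561 -.0393 .202 91
```

```text
top handle [ 0.557  -0.0395  0.2201] top pts [ 0.5576 -0.0395  0.221 ] yaw 90.5 len 0.117 wid 0.0191 306
  domez 0.1765
scene handle [ 0.5648 -0.0418  0.2167] top pts [ 0.5635 -0.0418  0.22  ] yaw 91.1 len 0.1195 wid 0.0234 301
  domez 0.1773
top dome [-0.0032  0.002   0.1768] 1943
top flange [-0.0037  0.002   0.1222] 339
top rim [-0.0016 -0.      0.1158] 553
scene dome [-0.0013  0.0015  0.1775] 943
scene flange [-0.0225  0.0065  0.1228] 233
scene rim [-0.02    0.0002  0.1164] 328
dome circ (array([ 0.5572232 , -0.03902689,  0.09335759]), np.float64(0.0006431139184245689))
ad_top_p.npy dome [ 0.5569 -0.039   0.0932] rim [ 0.5597 -0.0403  0.1301] handle [ 0.557 -0.04 ] yaw 90.5 claws [(array([ 0.5333, -0.1715]), array([ 0.5921, -0.153 ])), (array([0.5281, 0.0715]), array([0.5875, 0.0879]))]
pose [ 0.4588 -0.3678  0.2772] yaw 90.83 t 92.7 F [-0.1  0.3 -1.3] op 1.0 q6 -0.89
shift tool first, then turn: [np.float64(0.327), np.float64(0.1069), np.float64(0.0752), np.float64(-0.0029)]
```

View pics/ad2.png

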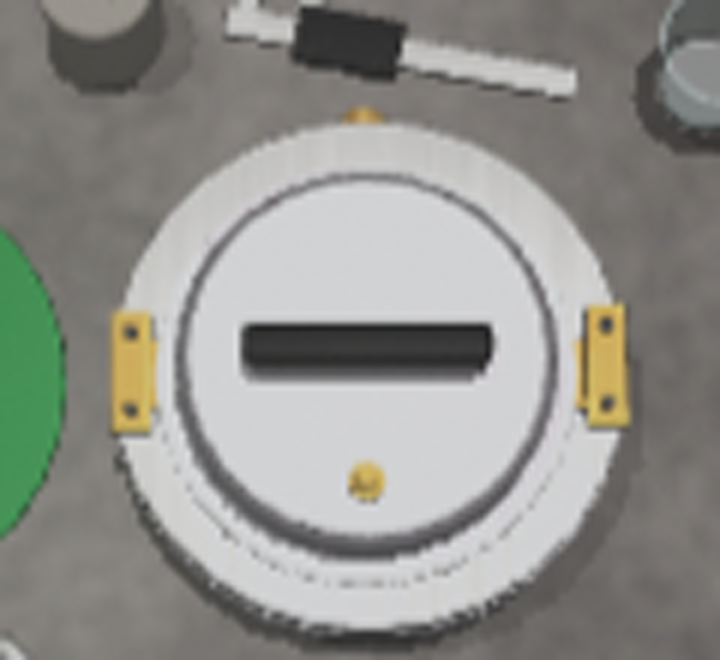

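The cover reads yaw 90.5–91.1° (pot 91°), level, dome height as at the start, and about 3 mm off centre. I make a last check that the bystanders are unmoved, then hand in.

```bash
python3 - <<'E'
from h import *
p=np.load("ad_scene_p.npy"); cv2.imwrite("pics/final.png",p[:,:,::-1])
a=cv2.cvtColor(np.load("scene_p.npy"),cv2.COLOR_RGB2GRAY).astype(int);b=cv2.cvtColor(p,cv2.COLOR_RGB2GRAY).astype(int)
q=read_camera("top")[0]
a=cv2.cvtColor(np.load("top_p.npy"),cv2.COLOR_RGB2GRAY).astype(int);b=cv2.cvtColor(q,cv2.COLOR_RGB2GRAY).astype(int)
for n,(u,v) in dict(wrench=(292,265),fitting=(433,223),timer=(390,269),tape=(197,254),beaker=(399,150),bottle=(297,140),caliper=(346,146)).items():
    w=np.abs(a-b)[v-15:v+15,u-18:u+18]; print(n,w.mean().round(1),np.percentile(w,95))
E
```

```text
wrench 2.5 3.0
fitting 29.4 91.04999999999995
timer 20.8 69.0
tape 2.4 3.0499999999999545
beaker 2.1 3.0
bottle 2.3 3.0
caliper 2.5 4.0
```

View pics/final.png

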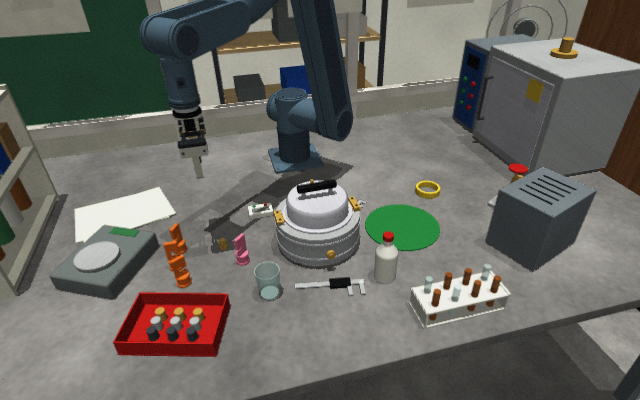

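```bash
python3 -c "
from h import *
p=np.load('ad_scene_p.npy');crop(p,160,190,280,290,6,'fin2.png')"
```

```text
(no output)
```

View pics/fin2.png

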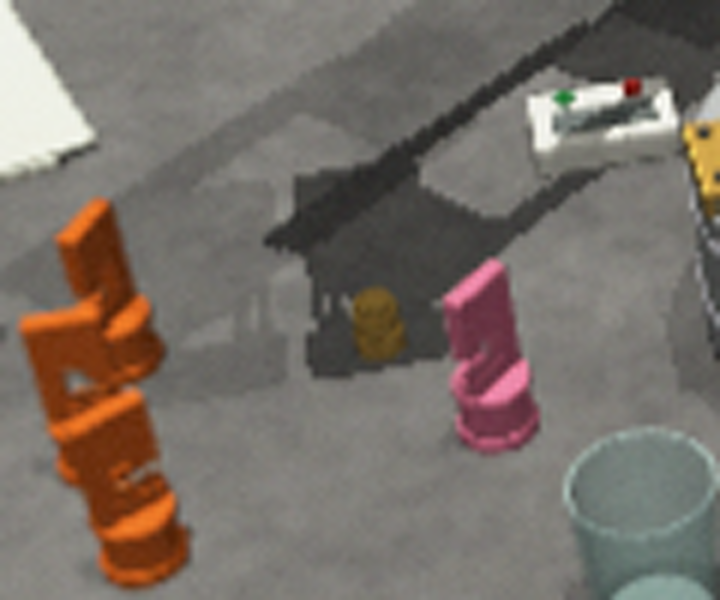

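The grey patch is only the arm's shadow. The fitting and timer are in place, no test pieces are left on the bench, and the look-alikes are untouched. I hand in.

```bash
python3 -c "
from bench import *
print(close_job(), sense()['time'])"
```

```text
the job is handed in; nothing more can be done
the job is handed in; nothing more can be done
```

The pot is loaded and the cover is back on and locked; I handed the job in at about 93 s, and no verdict is reported.

- **What I did:** I turned the cover about 85° anticlockwise and set it flat on the mat. The three real pieces were hung by their slots: red on pin 4, the two blacks on pins 2 and 3. I left the orange and pink look-alikes alone.
- **Refitting the cover:** It jammed twice, because it sat 2–3.5 mm off-centre and a lug caught the claw. An over-reaching move also left the tool tilted about 1.5°, and gripping the bar with that tilt added to the second jam. I re-centred the cover and turned it home with loose jaws.
- **Last checks, cover:** Yaw is 90.5–91.1° against the pot's 91°. It is level, at its starting height, and about 3 mm off the pot axis.
- **Last checks, pieces:** Before the cover went on, all three hung within about 1 mm of their pins along the rack, lug tops about 154 mm up. I could not see them once the cover was on.
- **Last checks, bystanders:** Five of the bystanders matched the start picture in the top view. The fitting and timer comparison was spoiled by the arm and its shadow, but both look in place in the scene view. The arm was clear of everything.

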